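# Fit the planet gears on the gear head

## Task

First stand the fallen oil bottle upright on the round cork mat. Then take every gear from the grey parts tray and fit each on a stud of its own on the gear head, rocking it about its axis as you lower it until its teeth mesh with the fixed middle gear and it sits fully down. When all are in, swing the lock lever on the head right over, then push the empty tray along the rollers into the bay, fully home against the end stop, without lifting it off the rollers, and leave the other things on the bench where they are.

Things in the scene. Friction and masses are not known exactly. Their poses are not given: they have to be found in the camera images.
- head: gear head, fixed to the bench: round aluminium base 200 mm across and 12 mm thick, origin at the centre of its underside, z up. In its middle stands the fixed sun gear; around it four upright studs, 60 mm from the centre along the head's +x, +y, -x and -y axes. The head may stand left or right, turned by up to 0.7 rad.
- sun (a point): centre of the top of the fixed steel sun gear (does not turn), 32 mm above the bench: 77 mm across the tips, 61 mm at the roots, 14 teeth 5.5 mm wide and 14 mm high, one along the head's +x axis, then every 360/14 deg. A gear drops into mesh when a tooth of one faces a gap of the other, with about 5 deg of the gear's turn to spare either way.
- stud0 (a point): stud 0 of the head, along its +x axis: this point is on its axis, on the shoulder (22 mm across) that a seated gear rests on, 18 mm above the bench. Above it the stud is 10 mm thick and rises 28 mm, with a rounded tip. Any gear may go on any stud, one to a stud.
- stud1 (a point): stud 1 of the head, along its +y axis: this point is on its axis, on the shoulder (22 mm across) that a seated gear rests on, 18 mm above the bench. Above it the stud is 10 mm thick and rises 28 mm, with a rounded tip. Any gear may go on any stud, one to a stud.
- stud2 (a point): stud 2 of the head, along its -x axis: this point is on its axis, on the shoulder (22 mm across) that a seated gear rests on, 18 mm above the bench. Above it the stud is 10 mm thick and rises 28 mm, with a rounded tip. Any gear may go on any stud, one to a stud.
- stud3 (a point): stud 3 of the head, along its -y axis: this point is on its axis, on the shoulder (22 mm across) that a seated gear rests on, 18 mm above the bench. Above it the stud is 10 mm thick and rises 28 mm, with a rounded tip. Any gear may go on any stud, one to a stud.
- gear0_center (a point): planet gear 0 (2 to 4 gears present, all alike): steel, 0.2 kg; toothed disc 57 mm across, 14 mm thick, 10 teeth 5.5 mm wide, one along its x axis, then every 36 deg; above it a round dark hub 26 mm across reaches 48 mm above the underside: grip it from above. Bore below 13 mm wide, 33 deep. Point: on the axis, 24 mm above the underside; z points up to the hub. Starts in the tray.
- gear1_center (a point): planet gear 1, exactly like gear 0 and with the same point and axes; may be absent. Seated on a stud and in mesh, its point is 24 mm above the stud's point; with its teeth resting on top of the sun's it stays 14 mm higher.
- gear2_center (a point): planet gear 2, exactly like gear 0 and with the same point and axes; may be absent. Seated on a stud and in mesh, its point is 24 mm above the stud's point; with its teeth resting on top of the sun's it stays 14 mm higher.
- gear3_center (a point): planet gear 3, exactly like gear 0 and with the same point and axes; may be absent. Seated on a stud and in mesh, its point is 24 mm above the stud's point; with its teeth resting on top of the sun's it stays 14 mm higher.
- lock (a joint): lock lever of the gear head, rad: 0 (leaning to the head's -x side, 0.5 rad from upright) to 1 (right over to its +x side, 0.5 rad past upright); it stays where it is left and is stiff enough that about 1 N at its ball moves it
- lock_tip (a point): centre of the black ball, 26 mm across, on the lock lever: 55 mm from the lever's pivot, which runs along the head's y axis at 82 mm towards -x and 82 mm towards -y from the head's centre, 34 mm above the bench; the ball is 82 mm above the bench at joint 0 and 1. The lever's block below it is 70 x 50 mm, 37 mm above the bench with a 47 mm hump.
- bottle_center (a point): oil bottle: white square body 46 x 46 x 78 mm, then a black round cap 22 mm across and 27 mm long, 105 mm overall, 0.16 kg. The point is on its axis, 45 mm from its base; its z axis points from base to cap. At the start it lies on one of its flat sides, so z is level.
- mat_top (a point): centre of the top of the round cork mat, 110 mm across, 3 mm thick, fixed to the bench
- lane: roller lane, fixed, left or right on the bench: 460 mm along its x axis, 206 mm wide, origin at the centre of its underside. Ten free-turning rollers lie across it, tops 39 mm up; side rails 188 mm apart, 50 mm high. At its +x end (away from the robot) the bay, with side cheeks and an end stop 72 mm high; the stop's face is 218 mm from the origin.
- bay (a point): where the middle of the tray comes to be when it rests against the end stop: on the roller tops, 130 mm from the lane's origin along the lane's x; axes as the lane's
- tray_floor (a point): shallow grey parts tray on the rollers, 176 x 176 mm outside, walls 5 mm thick and 18 mm high; in the middle of its rear (-x, robot side) wall an 80 mm wide tab rises to 34 mm above the tray's underside. 0.4 kg. The point is the centre of its inner floor, 5 mm above its underside. Rolls easily.
- loupe: black tapered eye loupe, 32 mm across, 30 mm tall, standing between mat and bottle places; a bystander, leave it alone
- screwdriver: screwdriver, 120 mm long, lying far out; a bystander, leave it alone
- jar: small glass jar with lid, 44 mm across, 50 mm tall, at the right side; a bystander, leave it alone
- pinblock: wooden block 60 x 60 x 30 mm with four white pins 14 mm high, at the left side; a bystander, leave it alone
- blockbox: flat cardboard box 70 x 100 x 30 mm at the right side; a bystander, leave it alone
- weight: brass cylinder, 40 mm across, 35 mm tall, far out; a bystander, leave it alone

How it is judged:
On the way, in this order (a step that is already met when the one before it is completed fails the run):
1. the oil bottle stands upright on the cork mat (angle between bottle_center's own z axis and vertical below 0.12 rad and horizontal distance between bottle_center and mat_top below 0.03 m and height (world z) of bottle_center between 0.04 and 0.056 m), for 0.3 s.
2. every gear present is seated on a stud, in mesh with the sun gear (((horizontal distance between gear0_center and stud0 below 0.005 m and z of gear0_center in the frame of stud0 below 0.0275 m and angle between gear0_center's own z axis and vertical below 0.1 rad) or (horizontal distance between gear0_center and stud1 below 0.005 m and z of gear0_center in the frame of stud1 below 0.0275 m and angle between gear0_center's own z axis and vertical below 0.1 rad) or (horizontal distance between gear0_center and stud2 below 0.005 m and z of gear0_center in the frame of stud2 below 0.0275 m and angle between gear0_center's own z axis and vertical below 0.1 rad) or (horizontal distance between gear0_center and stud3 below 0.005 m and z of gear0_center in the frame of stud3 below 0.0275 m and angle between gear0_center's own z axis and vertical below 0.1 rad)) and ((horizontal distance between gear1_center and stud0 below 0.005 m and z of gear1_center in the frame of stud0 below 0.0275 m and angle between gear1_center's own z axis and vertical below 0.1 rad) or (horizontal distance between gear1_center and stud1 below 0.005 m and z of gear1_center in the frame of stud1 below 0.0275 m and angle between gear1_center's own z axis and vertical below 0.1 rad) or (horizontal distance between gear1_center and stud2 below 0.005 m and z of gear1_center in the frame of stud2 below 0.0275 m and angle between gear1_center's own z axis and vertical below 0.1 rad) or (horizontal distance between gear1_center and stud3 below 0.005 m and z of gear1_center in the frame of stud3 below 0.0275 m and angle between gear1_center's own z axis and vertical below 0.1 rad)) and ((horizontal distance between gear2_center and stud0 below 0.005 m and z of gear2_center in the frame of stud0 below 0.0275 m and angle between gear2_center's own z axis and vertical below 0.1 rad) or (horizontal distance between gear2_center and stud1 below 0.005 m and z of gear2_center in the frame of stud1 below 0.0275 m and angle between gear2_center's own z axis and vertical below 0.1 rad) or (horizontal distance between gear2_center and stud2 below 0.005 m and z of gear2_center in the frame of stud2 below 0.0275 m and angle between gear2_center's own z axis and vertical below 0.1 rad) or (horizontal distance between gear2_center and stud3 below 0.005 m and z of gear2_center in the frame of stud3 below 0.0275 m and angle between gear2_center's own z axis and vertical below 0.1 rad)) and ((horizontal distance between gear3_center and stud0 below 0.005 m and z of gear3_center in the frame of stud0 below 0.0275 m and angle between gear3_center's own z axis and vertical below 0.1 rad) or (horizontal distance between gear3_center and stud1 below 0.005 m and z of gear3_center in the frame of stud1 below 0.0275 m and angle between gear3_center's own z axis and vertical below 0.1 rad) or (horizontal distance between gear3_center and stud2 below 0.005 m and z of gear3_center in the frame of stud2 below 0.0275 m and angle between gear3_center's own z axis and vertical below 0.1 rad) or (horizontal distance between gear3_center and stud3 below 0.005 m and z of gear3_center in the frame of stud3 below 0.0275 m and angle between gear3_center's own z axis and vertical below 0.1 rad))), for 0.3 s.
3. the lock lever of the gear head is swung right over (value of joint lock above 0.8 rad), for 0.2 s.
4. the empty tray is home in the bay (x of tray_floor in the frame of bay above -0.014 m and z of tray_floor in the frame of bay between -0.005 and 0.015 m), for 0.3 s.
At the end, for the whole second after the job is handed in: Bottle upright (0.12 rad) on the mat, axis within 30 mm of its centre; every gear on a stud, within 5 mm of its axis, upright within 0.1 rad and within 3.5 mm of fully down; lock lever past 0.8 rad; tray on the rollers in the bay, within about 14 mm of the end stop (all of step 1 and all of step 2 and all of step 4 and value of joint lock above 0.8 rad); the robot touches nothing.
It fails at once if a bystander is moved more than 30 mm (distance of any of loupe, screwdriver, jar, pinblock, blockbox, weight from where it was at the start of the episode above 0.03 m).
It fails at once if the tray is lifted more than 25 mm off the rollers (z of tray_floor in the frame of bay above 0.03 m).
Of gear0, gear1, gear2, gear3 only 2 to 4 are there at a start; the rules pass over those that are not, and their reading is None.
At some moment in a run one of gear0, gear1, gear2, gear3 may be knocked a few centimetres aside while the robot is not near it.
Once in a run the grip may slacken for a moment while it holds something.
It also fails if it takes over 210 s, if anything falls off the work surface, if the arm or the gripper's body presses on something with over 40 N, if the wrist force passes 120 N, or if a joint passes its speed limit or range.

## Robot

A 6-joint arm with a two-finger parallel gripper is mounted at the origin on the work surface. World frame = base frame: x ahead of the robot, y to its left, z up, the work surface at z = 0. Lengths are in m, angles in rad, forces in N, time in s.
With the tool pointing down it reaches from about 0.275 to 0.85 m from the base axis. Payload 5.2 kg.
Tool frame: the origin (TCP) lies at the very end of the fingers, on their centre line; the grasp point (between the pads) lies 19 mm behind it (grip_point_offset is the distance from the TCP to the grasp point, in m); z points along the fingers, y is the direction in which the jaws open and shut (so a half turn about z gives the same grasp; the last joint's range is limited). The gripper opens to 85 mm and grips with 20 to 120 N. Pads are 22 mm wide; open, the fingers measure 114 mm over their backs; the gripper's body (76 mm by 85 mm) begins 54 mm behind the grasp point. The pads swing forward as they close: fully open they stand 13 mm farther back than shut.
Start: joints at [0.934, 0.259, 1.535, -0, 1.348, -0.203], TCP at [0.231, 0.499, 0.231] pointing down, gripper open.
Joint ranges: [-3.14, 3.14], [-0.91, 2.08], [0.19, 2.58], [-1.22, 4.36], [0.22, 2.71], [-3.12, 3.12]. Speed limits (rad/s): [2.57, 2.57, 3.14, 3.14, 3.14, 3.14].

## Interface

Orientations are given as a 3x3 rotation matrix whose columns are the frame's x, y, z axes.
In Python, from workcell import * gives the robot as it stands.
- The arm moves only by the shell command python3 -m creep 'ROWS'. ROWS is JSON, a list of rows, each a list of 7 numbers: the shift along the tool's x, y, z in m, then the turn, a rotation vector about the tool's x, y, z in rad, then the finger opening in m, from 0 to 0.0854. A call has 1 to 12 rows; each row shifts and turns the commanded pose from where the row before left it, along the tool's axes as they then stand; what a row does not reach is not made up. A row lasts 1/10 s, in which the tool goes at most 50 mm and 8.59 degrees, less where a joint would pass 70% of its speed; a pose out of reach is approached as far as the arm can. A call with a gripper value outside its range is refused whole. The fingers move at their own pace and stop on an object; the grip force is fixed at half the most. Time passes only in rows, so rows that do not move let the fingers close. It gives the time, the measured TCP pose, the force and the opening at its end, in the units of the state.
- get_obs(): the state, without advancing time (a new reading comes with each control period).
- camera(name): name is "scene" or "side" or "wrist"; returns (picture, depth): 480x640x3 uint8, red, green, blue; 480x640 float32, m along the optical axis (not along the pixel's ray), 0 where there is no reading.
- camera_info(name): a dict with "camera_matrix" (3x3 intrinsics, pixels), "cam_to_world" (4x4, takes a point from camera to world coordinates). Camera axes: x right, y up, looking along -z (the intrinsics and any distortion apply to the point x, -y, -z); pixel columns grow to the right and rows downward; lengths in m; the calibration is good to about 2 mm. A picture is of the moment at which its call begins: read the wrist's pose just before it. camera_info takes no time and is no camera call; for the wrist camera it gives the pose at the moment of the call.
- close_job(): hands the job in, once; it reports no verdict.
The state is a dict: "t": time; "joint_positions": joint angles; "joint_vel": joint speeds; "joint_torque": joint torques, N m; "tcp_pos": TCP position; "eef_rot": TCP orientation; "force": force on the tool from outside, world axes, zero at the start; "moment": the same for the moment, N m; "grip_width": finger opening in m.
Only numpy, scipy, OpenCV 4.12 (cv2) and the standard library are available. Lean on these libraries where they do the work, as an engineer would, in place of code of your own. Each camera call takes 0.05 s, during which the arm holds its last target.

## Working session

There is one attempt and no reset: what is moved stays moved. The work goes in short steps, Python scripts to look and compute and a shell command to move; the robot and the scene stay as the last step left them, time stands still between calls to the robot, and variables do not carry over. Pictures are saved under pics/ and viewed, and the job is handed in when it is done.

```bash
ls -la; mkdir -p pics; python3 - <<'E'
from workcell import *
import cv2
print(get_obs())
for n in ["scene","side","wrist"]:
    p,d=camera(n); cv2.imwrite(f"pics/{n}0.png",p[:,:,::-1]); i=camera_info(n); print(n,i)
    import numpy as np; np.save(f"pics/{n}0.npy",d); np.save(f"pics/{n}0_T.npy",i["cam_to_world"])
E
```

```text
total 12
drwxr-xr-x  3 agent agent 4096 Dec  6 22:17 .
drwxr-xr-x 23 root  root  4096 Dec  6 22:17 ..
drwxr-xr-x  2 agent agent 4096 Dec  6 22:17 pics
{'t': 0.0, 'joint_positions': array([ 9.34180226e-01,  2.59385333e-01,  1.53608570e+00, -2.18644122e-05,
        1.34797038e+00, -2.02803372e-01]), 'joint_vel': array([-0.00032853, -0.00219885,  0.00085008,  0.00125487,  0.00084027,
       -0.00127911]), 'joint_torque': array([-2.77259998e-03, -4.46025753e+01, -2.90565437e+01, -4.60050305e-04,
        1.20100737e-02,  6.85556938e-05]), 'tcp_pos': array([0.23085565, 0.49863299, 0.23045084]), 'eef_rot': array([[-9.07371581e-01,  4.20328019e-01, -1.08189996e-03],
       [ 4.20329265e-01,  9.07370410e-01, -1.49928657e-03],
       [ 3.51491854e-04, -1.81516424e-03, -9.99998291e-01]]), 'force': array([-0.16568028, -0.48092285,  0.25329663]), 'moment': array([-0.01014962, -0.02759555,  0.00218341]), 'grip_width': 0.08537632799031897}
scene {'camera_matrix': array([[581.60782639,   0.        , 318.31542619],
       [  0.        , 581.60782639, 243.42124051],
       [  0.        ,   0.        ,
[... 460 characters left out ...]
am_to_world': array([[ 0.83922335,  0.35995861, -0.40759534,  0.10635361],
       [-0.54367239,  0.57078501, -0.61532496, -0.7595525 ],
       [ 0.0111578 ,  0.73799341,  0.67471567,  0.86883319],
       [ 0.        ,  0.        ,  0.        ,  1.        ]])}
wrist {'camera_matrix': array([[365.36374063,   0.        , 324.46867256],
       [  0.        , 365.36374063, 244.17766221],
       [  0.        ,   0.        ,   1.        ]]), 'cam_to_world': array([[ 0.41961726, -0.87112203, -0.25508383,  0.16659503],
       [ 0.90769928,  0.40213845,  0.11986109,  0.52835857],
       [-0.00183462, -0.28183519,  0.95946108,  0.37270549],
       [ 0.        ,  0.        ,  0.        ,  1.        ]])}
```

View pics/scene0.png

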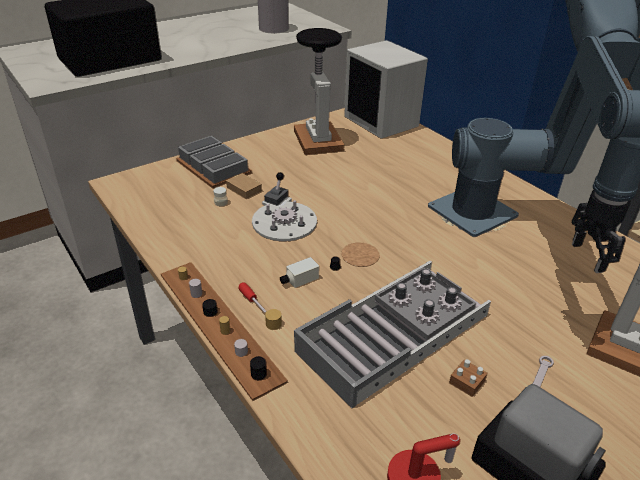

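View pics/side0.png

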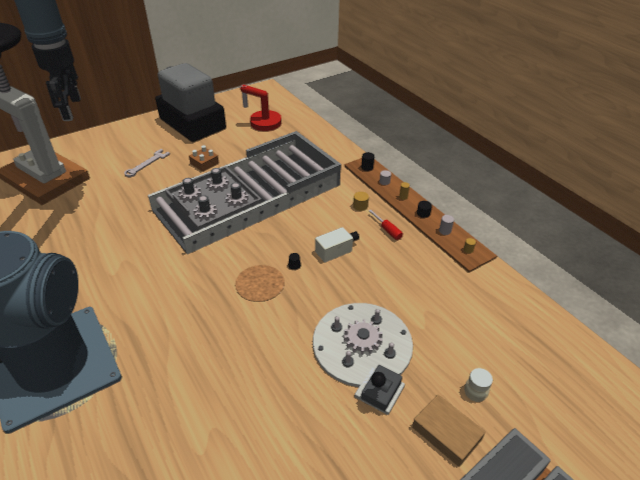

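View pics/wrist0.png

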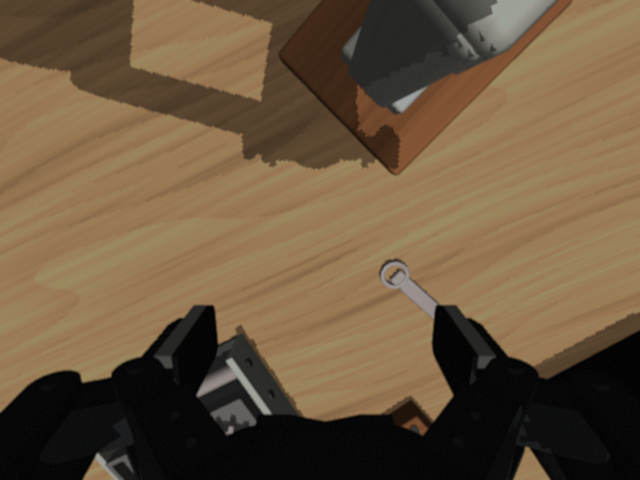

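```bash
cat > h.py <<'E'
from workcell import *
import numpy as np, cv2
def cloud(n):
    p,d=camera(n); i=camera_info(n); return p,d,i
def pts(d,i,u,v):
    K=i["camera_matrix"];T=i["cam_to_world"]
    z=d[v,u]; x=(u-K[0,2])/K[0,0]*z; y=(v-K[1,2])/K[1,1]*z
    P=np.stack([x,-y,-z],-1); return P@T[:3,:3].T+T[:3,3]
def allpts(d,i):
    v,u=np.mgrid[0:480,0:640]; return pts(d,i,u,v)
def ray(i,u,v,h):
    K=i["camera_matrix"];T=i["cam_to_world"]
    r=T[:3,:3]@np.array([(u-K[0,2])/K[0,0],-(v-K[1,2])/K[1,1],-1]); o=T[:3,3]
    return o+r*(h-o[2])/r[2]
def proj(i,P):
    K=i["camera_matrix"];T=i["cam_to_world"]
    c=(np.atleast_2d(P)-T[:3,3])@T[:3,:3]; c=c*[1,-1,-1]
    return (c@K.T)[:,:2]/c[:,2:]
def crop(p,x0,y0,x1,y1,s,name):
    cv2.imwrite("pics/"+name,cv2.resize(p[y0:y1,x0:x1,::-1],None,fx=s,fy=s,interpolation=cv2.INTER_CUBIC))
def rel(dx,dy,dz):  # world shift -> tool axes
    R=get_obs()["eef_rot"]; return R.T@np.array([dx,dy,dz])
E
python3 - <<'E'
import numpy as np,cv2
from h import *
out=[]
for n in ["scene","side"]:
    p=cv2.imread(f"pics/{n}0.png");d=np.load(f"pics/{n}0.npy");i=camera_info(n)
    P=allpts(d,i).reshape(-1,3);c=p.reshape(-1,3);ok=(d.reshape(-1)>0)&(P[:,2]>-.02)&(P[:,2]<.12)
    # top view: 1mm/px, x 0.2..0.9 up, y .45..-.45
    img=np.zeros((600,800,3),np.uint8);o=np.argsort(P[:,2]);o=o[ok[o]]
    u=((0.42-P[o,1])*850).astype(int);v=((0.88-P[o,0])*850).astype(int);m=(u>=0)&(u<800)&(v>=0)&(v<600)
    img[v[m],u[m]]=c[o[m]]
    cv2.imwrite(f"pics/top_{n}.png",cv2.dilate(img,np.ones((2,2))))
    b=(abs(P[:,0]-.55)<.25)&(abs(P[:,1])<.4)&ok&(abs(P[:,2])<.006); print(n,np.median(P[b,2]))
E
```

```text
scene 0.0004340646748212107
side -0.0009639043082234622
```

View pics/top_scene.png

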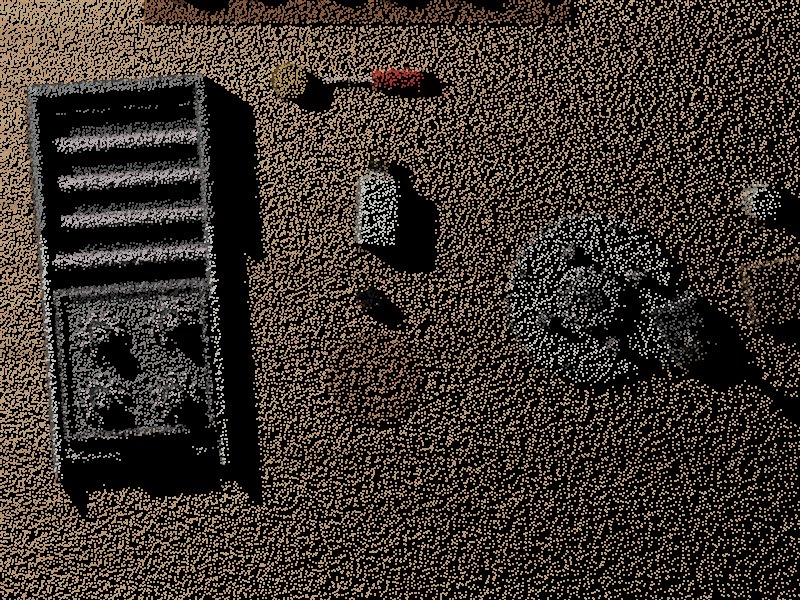

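View pics/top_side.png

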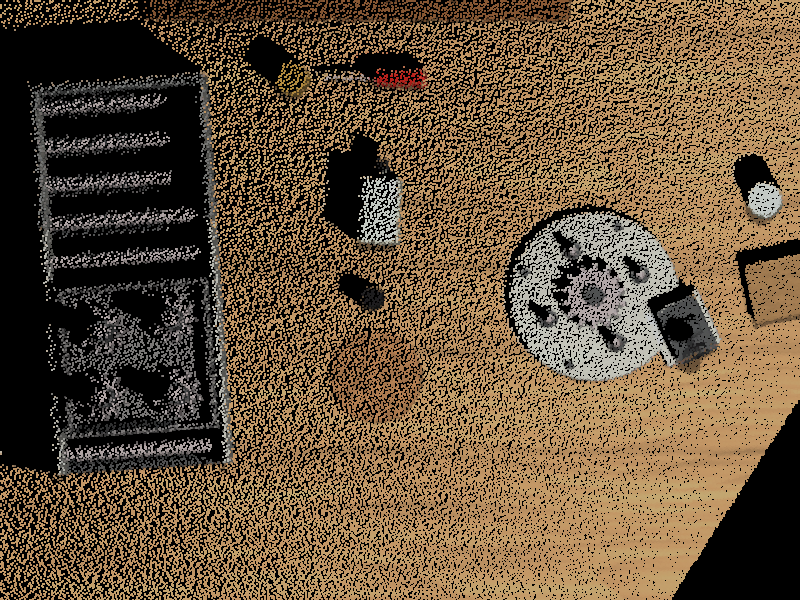

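```bash
python3 - <<'E'
from h import *
for n in ["scene","side"]:
    p=cv2.imread(f"pics/{n}0.png")[:,:,::-1];d=np.load(f"pics/{n}0.npy");i=camera_info(n)
    P=allpts(d,i).reshape(-1,3);ok=d.reshape(-1)>0
    def box(x0,x1,y0,y1,z0,z1): return P[ok&(P[:,0]>x0)&(P[:,0]<x1)&(P[:,1]>y0)&(P[:,1]<y1)&(P[:,2]>z0)&(P[:,2]<z1)]
    B=box(.57,.72,-.09,.05,.040,.06)
    r=cv2.minAreaRect((B[:,:2]*1000).astype(np.float32)); print(n,"bottle top",r,np.median(B[:,2]))
    B=box(.57,.73,-.09,.05,.012,.06);print(" all z>12",B.min(0),B.max(0))
    L=box(.49,.56,-.06,.02,.006,.05);print(" loupe",L.min(0),L.max(0))
    # mat by plane z=0.003 circle: colour
    hsv=cv2.cvtColor(p,cv2.COLOR_RGB2HSV).reshape(-1,3)
    m=ok&(abs(P[:,0]-.44)<.09)&(abs(P[:,1]+.02)<.09)&(abs(P[:,2])<.01)
    g=p.reshape(-1,3)[m].astype(int); q=P[m]
    dd=g[:,0]; thr=cv2.threshold(dd.astype(np.uint8),0,255,cv2.THRESH_OTSU)[0]
    c=q[dd<thr]; c=c[np.linalg.norm(c[:,:2]-np.median(c[:,:2],0),axis=1)<.06]
    print(" mat",cv2.minEnclosingCircle((c[:,:2]*1000).astype(np.float32)),c.mean(0))
    H=box(.42,.66,-.40,-.17,.008,.016)
    print(" head disc",cv2.minEnclosingCircle((H[:,:2]*1000).astype(np.float32)),H.mean(0))
    crop(p,*( (235,160,340,250) if n=="scene" else (300,290,430,420)),6,f"head_{n}.png")
    crop(p,*( (280,240,400,320) if n=="scene" else (220,210,370,310)),5,f"bot_{n}.png")
E
```

```text
scene bottle top ((634.224609375, -23.470535278320312), (50.619773864746094, 84.06462860107422), 87.54121398925781) 0.045731837285036436
 all z>12 [ 0.59183539 -0.04950623  0.01219383] [0.69820303 0.00516974 0.05339804]
 loupe [ 0.51500991 -0.02761026  0.00603892] [0.544982   0.00204139 0.03648483]
 mat ((437.9006652832031, -20.077592849731445), 58.716434478759766) [ 0.43746299 -0.01798038  0.00292931]
 head disc ((528.5580444335938, -292.352294921875), 120.43840026855469) [ 0.53638004 -0.26715266  0.01202961]
side bottle top ((632.3807983398438, -26.64091682434082), (50.9886589050293, 79.13601684570312), 88.58716583251953) 0.044665033953473376
 all z>12 [ 0.59207162 -0.05434182  0.01220407] [ 7.01871059e-01 -3.55606374e-04  4.97088322e-02]
 loupe [ 0.51682821 -0.03322318  0.00609704] [ 0.54330673 -0.00455356  0.0324761 ]
 mat ((437.99615478515625, -27.168010711669922), 59.30062484741211) [ 0.43564592 -0.02671515  0.0016706 ]
 head disc ((521.8667602539062, -296.4226989746094), 119.77818298339844) [ 0.5259353  -0.28366544  0.01103686]
```

View pics/bot_side.png

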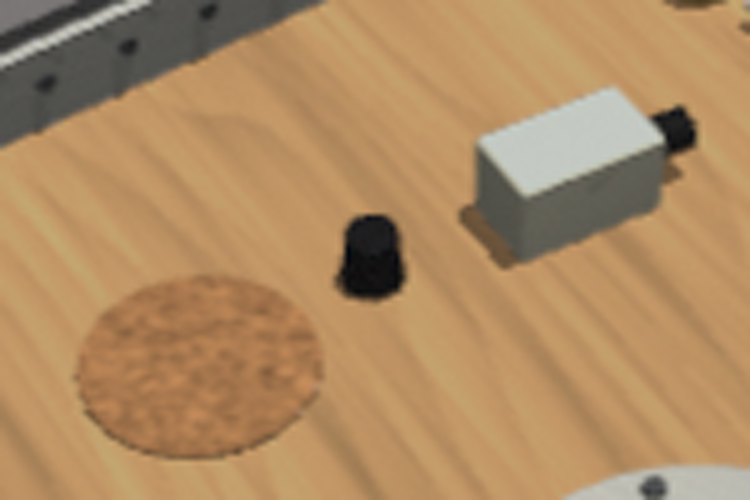

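View pics/head_side.png

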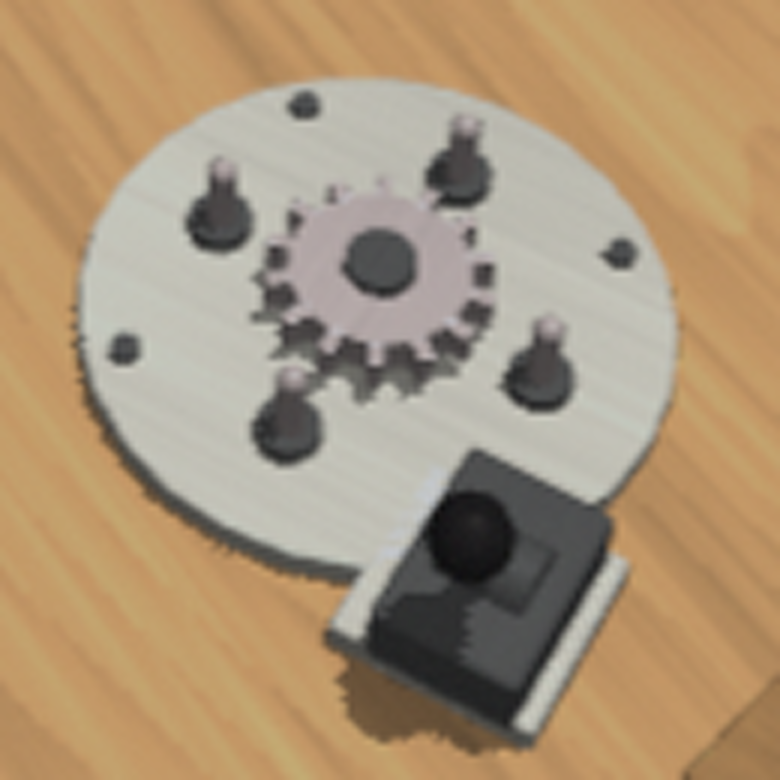

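```bash
python3 -m creep '[[0,0,0,0,0,-0.133,0.085],[0,0,0,0,0,-0.133,0.085],[0,0,0,0,0,-0.133,0.085],[-0.0312,-0.0364,0,0,0,0,0.085],[-0.0312,-0.0364,0,0,0,0,0.085],[-0.0312,-0.0364,0,0,0,0,0.085],[-0.0312,-0.0364,0,0,0,0,0.085],[-0.0312,-0.0364,0,0,0,0,0.085],[-0.0312,-0.0364,0,0,0,0,0.085],[-0.0312,-0.0364,0,0,0,0,0.085],[-0.0312,-0.0364,0,0,0,0,0.085],[-0.0312,-0.0364,0,0,0,0,0.085]]'; python3 -m creep '[[-0.0312,-0.0364,0,0,0,0,0.085],[-0.0312,-0.0364,0,0,0,0,0.085],[-0.0312,-0.0364,0,0,0,0,0.085],[-0.0312,-0.0364,0,0,0,0,0.085],[0,0,0,0,0,0,0.085]]'
cat > look.py <<'E'
import sys; from h import *
n=sys.argv[1]; p,d=camera("wrist") if len(sys.argv)<3 else camera(sys.argv[2]); i=camera_info("wrist" if len(sys.argv)<3 else sys.argv[2])
cv2.imwrite(f"pics/{n}.png",p[:,:,::-1]); np.savez(f"pics/{n}.npz",d=d,K=i["camera_matrix"],T=i["cam_to_world"])
o=get_obs(); print(o["t"],o["tcp_pos"].round(4),o["eef_rot"].round(3).tolist(),o["force"].round(1),o["grip_width"].round(4),o["joint_positions"].round(3))
E
cat >> h.py <<'E'
def load(n):
    a=np.load(f"pics/{n}.npz"); return cv2.imread(f"pics/{n}.png")[:,:,::-1],a["d"],{"camera_matrix":a["K"],"cam_to_world":a["T"]}
E
python3 look.py w1
```

```text
t: 1.35
tcp_pos: [0.5012, 0.1601, 0.2312]
eef_rot: [[-0.999, 0.035, -0.0], [0.035, 0.999, 0.0], [0.0, 0.0, -1.0]]
force: [-0.1, -0.1, 0.2]
grip_width: 0.0851
t: 1.85
tcp_pos: [0.6229, 0.0065, 0.2299]
eef_rot: [[-0.999, 0.04, 0.0], [0.04, 0.999, -0.002], [-0.0, -0.002, -1.0]]
force: [-0.6, -0.4, -0.6]
grip_width: 0.085Traceback (most recent call last):
  File "look.py", line 4, in <module>
    o=get_obs(); print(o["t"],o["tcp_pos"].round(4),o["eef_rot"].round(3).tolist(),o["force"].round(1),o["grip_width"].round(4),o["joint_positions"].round(3))
                                                                                                       ^^^^^^^^^^^^^^^^^^^^^
AttributeError: 'float' object has no attribute 'round'
```

View pics/w1.png

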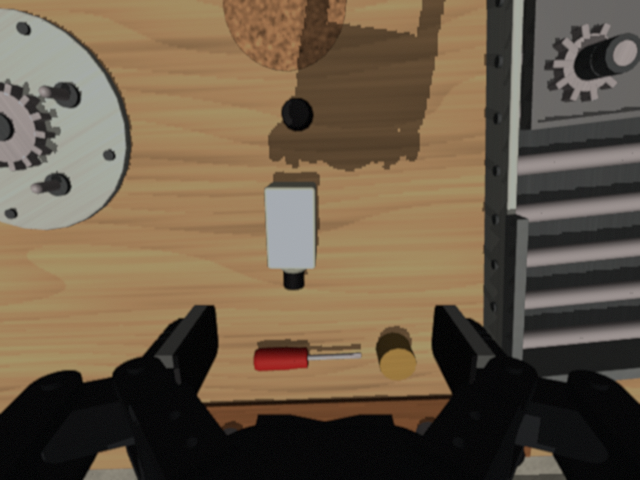

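```bash
sed -i 's/o\["grip_width"\].round(4)/round(o["grip_width"],4)/' look.py; python3 - <<'E'
from h import *
p,d,i=load("w1") if 0 else (None,None,camera_info("wrist"))
for u,v in [(267,186),(315,184),(316,268),(267,268)]: print(ray(i,u,v,.046))
print(ray(i,297,115,.030), ray(i,285,5,.003))
print(get_obs()["tcp_pos"],get_obs()["t"])
E
```

```text
[ 0.58973473 -0.04151692  0.046     ]
[0.58958963 0.00118398 0.046     ]
[ 0.66867897 -0.00146038  0.046     ]
[ 0.66692943 -0.04787804  0.046     ]
[ 0.53033909 -0.01247295  0.03      ] [ 0.43673147 -0.01952839  0.003     ]
[0.62109323 0.00919185 0.22993298] 1.9
```

```bash
python3 -m creep '[[-0.0273,-0.0314,0,0,0,0,0.085],[0,0,0.045,0,0,0,0.085],[0,0,0.045,0,0,0,0.085],[0,0,0.045,0,0,0,0.085],[0,0,0.03,0,0,0,0.085],[0,0,0,0,0,0,0.085],[0,0,0,0,0,0,0.085]]'
```

```text
t: 2.6
tcp_pos: [0.6459, -0.0193, 0.0667]
eef_rot: [[-0.999, 0.034, -0.001], [0.034, 0.999, 0.0], [0.001, 0.0, -1.0]]
force: [1.1, 0.2, 0.7]
grip_width: 0.085
```

```bash
python3 -m creep '[[0,-0.004,0.03,0,0,0,0.085],[0,0,0.026,0,0,0,0.085],[0,0,0,0,0,0,0.085],[0,0,0,0,0,0,0.03],[0,0,0,0,0,0,0.03],[0,0,0,0,0,0,0.03],[0,0,0,0,0,0,0.03],[0,0,0,0,0,0,0.03]]'
```

```text
t: 3.4
tcp_pos: [0.648, -0.0246, 0.0131]
eef_rot: [[-0.999, 0.035, 0.005], [0.035, 0.999, -0.001], [-0.005, -0.001, -1.0]]
force: [-0.2, -0.0, 7.3]
grip_width: 0.045
```

```bash
python3 -m creep '[[0,0,-0.04,0,0,0,0.03],[0,0,-0.045,0,0,0,0.03],[0,0,-0.045,0,0,0,0.03],[0.04,0,-0.02,0,0,0,0.03],[0.042,0,0,0,0,0,0.03],[0.042,0,0,0,0,0,0.03],[0.042,0,0,0,0,0,0.03],[0.042,0,0,0,0,0,0.03],[0,0,0,0,0,0,0.03]]'; python3 -m creep '[[0,0,0,0,0,-0.14,0.03],[0,0,0,0,0,-0.14,0.03],[0,0,0,0,0,-0.14,0.03],[0,0,0,0,0,-0.14,0.03],[0,0,0,0,0,-0.14,0.03],[0,0,0,0,0,-0.14,0.03],[0,0,0,0,0,-0.14,0.03],[0,0,0,0,0,-0.14,0.03],[0,0,0,0,0,0,0.03]]'; python3 look.py w2;python3 look.py s2 side
```

```text
t: 4.3
tcp_pos: [0.4318, -0.0155, 0.1599]
eef_rot: [[-0.999, 0.035, -0.005], [0.035, 0.999, 0.001], [0.005, 0.001, -1.0]]
force: [0.0, 0.2, -0.9]
grip_width: 0.0455
t: 5.2
tcp_pos: [0.4389, -0.0171, 0.1609]
eef_rot: [[-0.466, -0.885, 0.001], [-0.885, 0.466, -0.0], [-0.0, -0.001, -1.0]]
force: [0.3, -0.0, -1.6]
grip_width: 0.0451
5.25 [ 0.4388 -0.0171  0.1609] [[-0.469, -0.883, 0.001], [-0.883, 0.469, -0.0], [-0.0, -0.001, -1.0]] [ 0.3  0.4 -2.1] 0.0453 [-0.294  0.123  1.891  0.     1.126 -2.947]
5.3 [ 0.4387 -0.0171  0.1607] [[-0.47, -0.883, 0.001], [-0.883, 0.47, -0.0], [-0.0, -0.001, -1.0]] [ 0.3  0.4 -1.6] 0.0449 [-0.294  0.123  1.891  0.     1.126 -2.946]
```

View pics/s2.png

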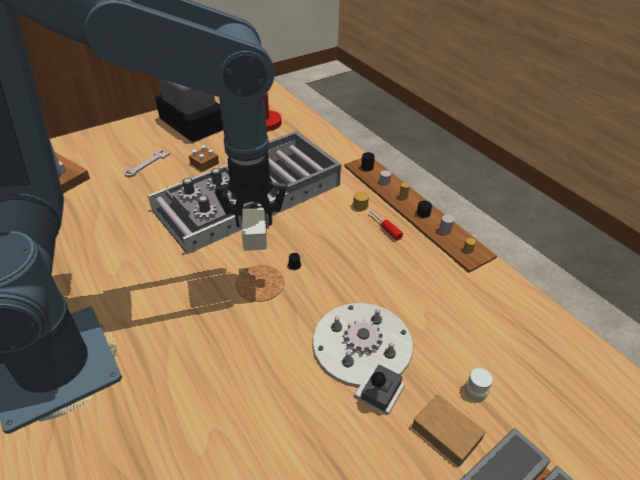

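```bash
python3 -m creep '[[0,0,0,0,-0.14,0,0.03],[0,0,0,0,-0.14,0,0.03],[0,0,0,0,-0.14,0,0.03],[0,0,0,0,-0.14,0,0.03],[0,0,0,0,-0.14,0,0.03],[0,0,0,0,0,0,0.03]]'; python3 look.py s3 side
```

```text
t: 5.9
tcp_pos: [0.4898, 0.0986, 0.2206]
eef_rot: [[-0.537, -0.803, 0.259], [-0.697, 0.595, 0.4], [-0.475, 0.035, -0.879]]
force: [-0.0, 0.1, -1.7]
grip_width: 0.0452
5.95 [0.4891 0.0975 0.2195] [[-0.537, -0.804, 0.256], [-0.699, 0.594, 0.398], [-0.472, 0.034, -0.881]] [-0.7 -0.1 -1.3] 0.0448 [-0.389  0.034  1.945  0.541  1.127 -3.114]
```

View pics/s3.png

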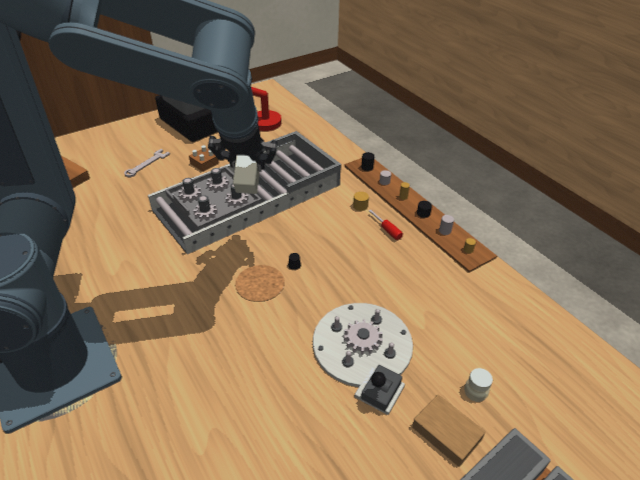

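```bash
cat > to.py <<'E'
# usage: to.py x y z yawx tilt : prints remaining tool-frame rotvec, and shift (in current axes, and in target axes). yawx = world heading of tool x (deg), tool z down; tilt deg about tool y after.
import sys; from h import *
from scipy.spatial.transform import Rotation as Ro
a=[float(s) for s in sys.argv[1:]]; o=get_obs(); R=o["eef_rot"]
c,s=np.cos(np.radians(a[3])),np.sin(np.radians(a[3]))
T=np.array([[c,s,0],[s,-c,0],[0,0,-1.]])
if len(a)>4: T=T@Ro.from_rotvec([0,np.radians(a[4]),0]).as_matrix()
rv=Ro.from_matrix(R.T@T).as_rotvec(); dp=np.array(a[:3])-o["tcp_pos"]
print("rotvec",rv.round(3),"n8.5",round(np.linalg.norm(rv)/.14,1)); print("shift cur axes",(R.T@dp).round(4)," target axes",(T.T@dp).round(4),"dist",np.linalg.norm(dp).round(3)); print("tcp",o["tcp_pos"].round(4),"f",o["force"].round(1),"j",o["joint_positions"].round(2),"w",round(o["grip_width"],4),"t",o["t"])
E
python3 to.py .45 -.03 .15 232
```

```text
rotvec [0.04  0.491 0.018] n8.5 3.5
shift cur axes [ 0.143  -0.0466  0.0005]  target axes [ 0.1246 -0.0477  0.0695] dist 0.15
tcp [0.4891 0.0975 0.2195] f [-0.7 -0.1 -1.3] j [-0.39  0.03  1.95  0.54  1.13 -3.11] w 0.0448 t 5.95
```

```bash
python3 -m creep '[[0,0,0,0.01,0.123,0.0045,0.03],[0,0,0,0.01,0.123,0.0045,0.03],[0,0,0,0.01,0.123,0.0045,0.03],[0,0,0,0.01,0.123,0.0045,0.03],[0,0,0,0,0,0,0.03]]'; python3 to.py .45 -.03 .10 232
```

```text
t: 6.45
tcp_pos: [0.4906, 0.0992, 0.2188]
eef_rot: [[-0.612, -0.791, -0.001], [-0.791, 0.612, -0.003], [0.003, -0.001, -1.0]]
force: [-0.2, -0.2, -1.5]
grip_width: 0.045
rotvec [-0.001 -0.003  0.005] n8.5 0.0
shift cur axes [ 0.1266 -0.0468  0.1192]  target axes [ 0.1268 -0.0475  0.1188] dist 0.18
tcp [0.4906 0.0992 0.2188] f [-0.2 -0.2 -1.5] j [-0.02  0.18  1.67 -0.    1.29 -2.5 ] w 0.045 t 6.45
```

```bash
python3 -m creep '[[0.0316,-0.0117,0.03,0,0,0,0.03],[0.0316,-0.0117,0.03,0,0,0,0.03],[0.0316,-0.0117,0.03,0,0,0,0.03],[0.0316,-0.0117,0.03,0,0,0,0.03],[0,0,0.035,0,0,0,0.03],[0,0,0.035,0,0,0,0.03],[0,0,0.01,0,0,0,0.03],[0,0,0,0,0,0,0.03]]'; python3 to.py .45 -.03 .017 232
```

```text
t: 7.25
tcp_pos: [0.4468, -0.0309, 0.0181]
eef_rot: [[-0.615, -0.788, -0.003], [-0.788, 0.615, 0.002], [0.001, 0.004, -1.0]]
force: [0.3, -0.6, -2.4]
grip_width: 0.0453
rotvec [ 0.004 -0.001  0.   ] n8.5 0.0
shift cur axes [-0.0026 -0.002   0.001 ]  target axes [-0.0026 -0.002   0.0011] dist 0.003
tcp [ 0.4468 -0.0309  0.0181] f [ 0.3 -0.6 -2.4] j [-0.32  0.36  2.03  0.    0.76 -2.8 ] w 0.0453 t 7.25
```

```bash
python3 -m creep '[[0,0,0,0,0,0,0.085],[0,0,0,0,0,0,0.085],[0,0,0,0,0,0,0.085],[0,0,-0.045,0,0,0,0.085],[0,0,-0.045,0,0,0,0.085],[0,0,0,0,0,0.1496,0.085],[0,0,0,0,0,0.1496,0.085],[0,0,0,0,0,0.1496,0.085],[0,0,0,0,0,0.1496,0.085],[0,0,0,0,0,0.1496,0.085],[0,0,0,0,0,0.1496,0.085],[0,0,0,0,0,0.1496,0.085]]'; python3 -m creep '[[0,0,0,0,0,0.1496,0.085],[0,0,0,0,0,0.1496,0.085],[0,0,0,0,0,0.1496,0.085],[0,0,0,0,0,0.1496,0.085],[0,0,0,0,0,0.1496,0.085],[0,0,0,0,0,0.1496,0.085],[0,0,0,0,0,0.1496,0.085],[0,0,0,0,0,0.1496,0.085],[0,0,0,0,0,0.1496,0.085],[0,0,0,0,0,0.1496,0.085],[0,0,0,0,0,0.1496,0.085],[0,0,0,0,0,0.1496,0.085]]';python3 -m creep '[[0,0,0,0,0,0.1496,0.085],[0,0,0,0,0,0.1496,0.085],[0,0,0,0,0,0,0.085]]';python3 to.py .4468 -.031 .016 52; python3 look.py w3
```

```text
t: 8.45
tcp_pos: [0.4487, -0.0305, 0.1097]
eef_rot: [[-0.99, 0.143, 0.001], [0.143, 0.99, 0.0], [-0.001, 0.0, -1.0]]
force: [0.5, -0.2, 0.4]
grip_width: 0.0849
t: 9.65
tcp_pos: [0.4487, -0.0305, 0.1097]
eef_rot: [[0.36, 0.933, 0.001], [0.933, -0.36, 0.0], [0.001, 0.001, -1.0]]
force: [0.2, -0.2, 0.4]
grip_width: 0.0851
t: 9.95
tcp_pos: [0.4487, -0.0305, 0.1097]
eef_rot: [[0.615, 0.789, 0.001], [0.789, -0.615, 0.0], [0.001, 0.001, -1.0]]
force: [-0.1, 0.6, -0.6]
grip_width: 0.0849
rotvec [ 0.001 -0.001  0.001] n8.5 0.0
shift cur axes [-0.0016 -0.0013  0.0937]  target axes [-0.0015 -0.0012  0.0937] dist 0.094
tcp [ 0.4487 -0.0305  0.1097] f [-0.1  0.6 -0.6] j [-0.32  0.21  1.93  0.    1.    0.34] w 0.0849 t 9.95
10.0 [ 0.4487 -0.0305  0.1096] [[0.611, 0.791, 0.001], [0.791, -0.611, 0.0], [0.001, 0.0, -1.0]] [ 0.3  0.6 -0.4] 0.0849 [-3.170e-01  2.070e-01  1.935e+00  1.000e-03  9.990e-01  3.400e-01]
```

View pics/w3.png

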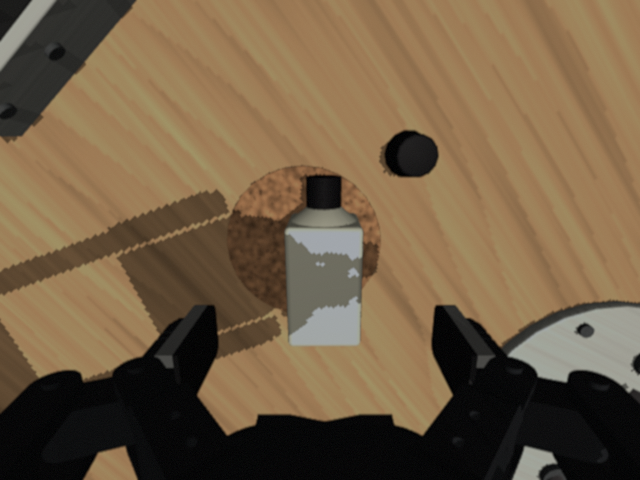

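```bash
python3 -m creep '[[0,0,0.04,0,0,0,0.085],[0,0,0.04,0,0,0,0.085],[0,0,0.012,0,0,0,0.085],[0,0,0,0,0,0,0.03],[0,0,0,0,0,0,0.03],[0,0,0,0,0,0,0.03],[0,0,0,0,0,0,0.03],[0,0,0,0,0,0,0.03],[0,0,-0.045,0,0,0,0.03],[0,0,-0.045,0,0,0,0.03],[0,0,-0.045,0,0,0,0.03],[0,0,0,0,0,0,0.03]]';python3 -m creep '[[0,0,0,0,0.14,0,0.03],[0,0,0,0,0.14,0,0.03],[0,0,0,0,0.14,0,0.03],[0,0,0,0,0.14,0,0.03],[0,0,0,0,0.14,0,0.03],[0,0,0,0,0.14,0,0.03],[0,0,0,0,0,0,0.03]]';python3 to.py .4468 -.031 .15 52 90; python3 look.py s4 side
```

```text
t: 11.2
tcp_pos: [0.4524, -0.0318, 0.1582]
eef_rot: [[0.614, 0.789, 0.012], [0.789, -0.614, -0.003], [0.005, 0.011, -1.0]]
force: [0.6, -1.0, -2.7]
grip_width: 0.0451
t: 11.9
tcp_pos: [0.4472, -0.0325, 0.15]
eef_rot: [[0.416, 0.785, 0.459], [0.52, -0.619, 0.589], [0.747, -0.006, -0.665]]
force: [-0.1, 0.4, -1.0]
grip_width: 0.0447
rotvec [ 0.002  0.728 -0.007] n8.5 5.2
shift cur axes [ 0.0006 -0.0013  0.0007]  target axes [-0.     -0.0012  0.0009] dist 0.002
tcp [ 0.4472 -0.0325  0.15  ] f [-0.1  0.4 -1. ] j [-1.    0.22  2.19  0.84  1.24 -0.83] w 0.0447 t 11.9
11.95 [ 0.4475 -0.0319  0.1504] [[0.417, 0.786, 0.457], [0.522, -0.618, 0.587], [0.744, -0.006, -0.668]] [ 0.2  0.2 -1.6] 0.0451 [-1.     0.218  2.189  0.838  1.235 -0.829]
```

View pics/s4.png

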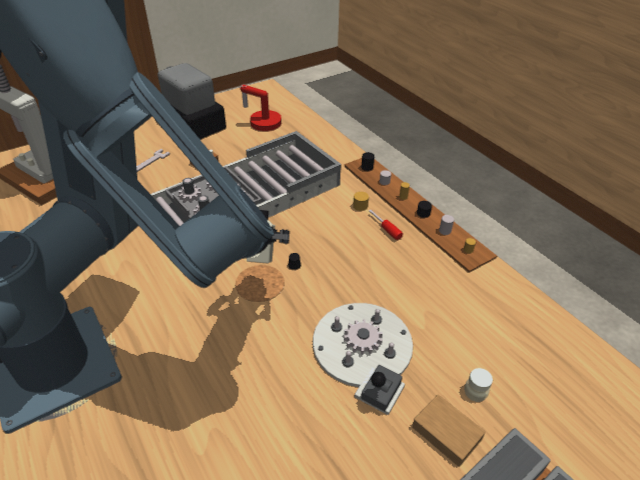

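```bash
python3 -m creep '[[0,0,0,0,0.14,0,0.03],[0,0,0,0,0.14,0,0.03],[0,0,0,0,0.14,0,0.03],[0,0,0,0,0.14,0,0.03],[0,0,0,0,0.14,0,0.03],[0,0,0,0,0,0,0.03]]';python3 to.py .4468 -.031 .15 52 90; python3 look.py s5 side; python3 look.py c5 scene
```

```text
t: 12.55
tcp_pos: [0.4482, -0.0296, 0.1473]
eef_rot: [[0.028, 0.791, 0.611], [0.012, -0.612, 0.791], [1.0, -0.015, -0.027]]
force: [0.5, -0.0, -1.2]
grip_width: 0.0447
rotvec [-0.005  0.027 -0.014] n8.5 0.2
shift cur axes [ 0.0027 -0.0003 -0.002 ]  target axes [ 0.0027 -0.0002 -0.0019] dist 0.003
tcp [ 0.4482 -0.0296  0.1473] f [ 0.5 -0.  -1.2] j [-1.22  0.82  2.23  1.01  1.59 -1.48] w 0.0447 t 12.55
12.6 [ 0.4483 -0.0295  0.1493] [[0.027, 0.791, 0.611], [0.019, -0.611, 0.791], [0.999, -0.01, -0.031]] [ 1.1  0.7 -1.7] 0.0455 [-1.219  0.81   2.229  1.009  1.594 -1.474]
12.65 [ 0.4484 -0.0295  0.151 ] [[0.024, 0.791, 0.611], [0.024, -0.611, 0.791], [0.999, -0.004, -0.034]] [-0.3  0.3 -1.4] 0.0453 [-1.218  0.803  2.23   1.01   1.595 -1.474]
```

View pics/s5.png

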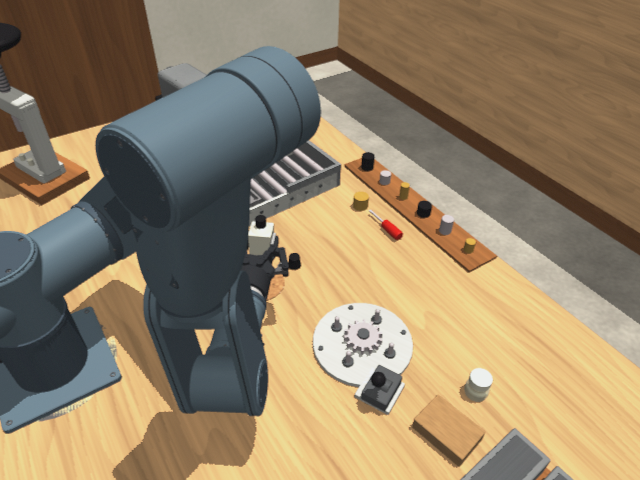

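View pics/c5.png

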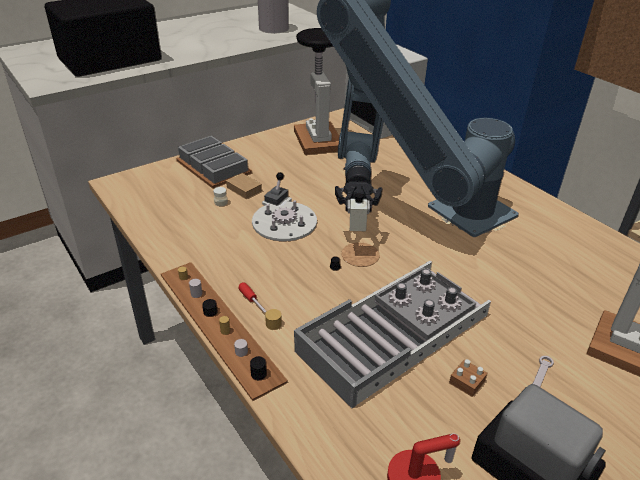

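```bash
python3 - <<'E'
from h import *
p,d,i=load("w3")
print("mat",ray(i,304,239,.003)); b=ray(i,324,345,.049);t=ray(i,324,228,.049);print(b,t,np.linalg.norm(t-b))
tc=np.array([.4487,-.0305]);u=np.array([.614,.789]);print("tcp along from base",u@(tc-b[:2]), "side",np.cross(u,tc-b[:2]))
E
python3 to.py .4468 -.031 .06 52 90
```

```text
mat [ 0.43940293 -0.0205539   0.003     ]
[ 0.41608735 -0.07377418  0.049     ] [ 0.46227411 -0.01395222  0.049     ] 0.0755770047710025
tcp along from base 0.054167496348514206 side 0.000838967509350072
rotvec [-0.006  0.034 -0.004] n8.5 0.2
shift cur axes [-0.091   0.0001  0.0009]  target axes [-0.091  -0.0003 -0.0021] dist 0.091
tcp [ 0.4484 -0.0295  0.151 ] f [-0.3  0.3 -1.4] j [-1.22  0.8   2.23  1.01  1.59 -1.47] w 0.0453 t 12.65<stdin>:4: DeprecationWarning: Arrays of 2-dimensional vectors are deprecated. Use arrays of 3-dimensional vectors instead. (deprecated in NumPy 2.0)
```

```bash
python3 -m creep '[[0,-0.0123,0.008,0,0.034,0,0.03],[-0.025,0,0,0,0,0,0.03],[-0.025,0,0,0,0,0,0.03],[-0.025,0,0,0,0,0,0.03],[0,0,0,0,0,0,0.03]]';python3 to.py .4435 -.0157 .057 52 90; python3 look.py c6 scene;python3 look.py s6 side; python3 - <<'E'
from h import *
p,_,_=load("c6"); crop(p,290,120,450,290,4,"c6c.png")
E
```

```text
t: 13.15
tcp_pos: [0.4443, -0.0171, 0.0763]
eef_rot: [[-0.001, 0.791, 0.612], [0.006, -0.612, 0.791], [1.0, 0.004, -0.005]]
force: [-1.3, -0.7, -0.8]
grip_width: 0.0452
rotvec [-0.005  0.005  0.004] n8.5 0.1
shift cur axes [-0.0193 -0.0016  0.0007]  target axes [-0.0193 -0.0015  0.0006] dist 0.019
tcp [ 0.4443 -0.0171  0.0763] f [-1.3 -0.7 -0.8] j [-1.22  1.03  2.21  1.01  1.51 -1.66] w 0.0452 t 13.15
13.2 [ 0.4441 -0.0168  0.078 ] [[-0.002, 0.791, 0.612], [0.004, -0.612, 0.791], [1.0, 0.004, -0.002]] [-0.4  0.  -1.5] 0.0449 [-1.218  1.03   2.208  1.014  1.518 -1.657]
13.25 [ 0.444  -0.0166  0.0786] [[-0.003, 0.791, 0.612], [0.003, -0.612, 0.791], [1.0, 0.004, -0.001]] [ 0.  -0.  -0.8] 0.0454 [-1.218  1.03   2.209  1.014  1.519 -1.657]
```

View pics/c6c.png

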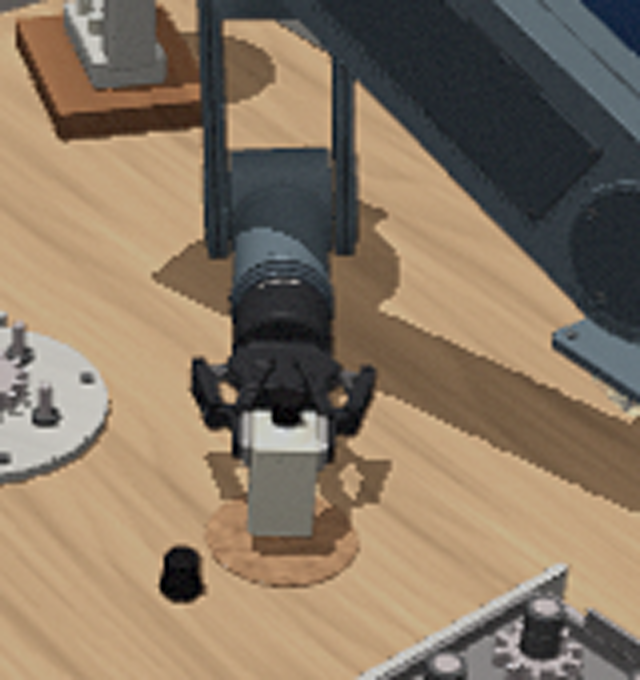

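```bash
python3 -m creep '[[-0.008,0,0,0,0,0,0.03],[-0.006,0,0,0,0,0,0.03],[0,0,0,0,0,0,0.03]]';python3 to.py .4435 -.0157 .057 52 90; python3 look.py s6 side;python3 - <<'E'
from h import *
p,_,_=load("s6"); crop(p,150,200,350,420,3.5,"s6c.png")
E
```

```text
t: 13.55
tcp_pos: [0.4439, -0.0167, 0.0626]
eef_rot: [[-0.001, 0.789, 0.614], [-0.002, -0.614, 0.789], [1.0, 0.0, 0.002]]
force: [1.1, 0.5, -1.1]
grip_width: 0.0452
rotvec [-0.002 -0.002  0.   ] n8.5 0.0
shift cur axes [-0.0056 -0.0009  0.0006]  target axes [-0.0056 -0.0009  0.0006] dist 0.006
tcp [ 0.4439 -0.0167  0.0626] f [ 1.1  0.5 -1.1] j [-1.22  1.07  2.2   1.02  1.51 -1.68] w 0.0452 t 13.55
13.6 [ 0.4438 -0.0166  0.0628] [[-0.001, 0.789, 0.614], [-0.003, -0.614, 0.789], [1.0, -0.001, 0.003]] [ 0.4 -0.1 -1.6] 0.0449 [-1.22   1.074  2.196  1.015  1.506 -1.679]
```

View pics/s6c.png

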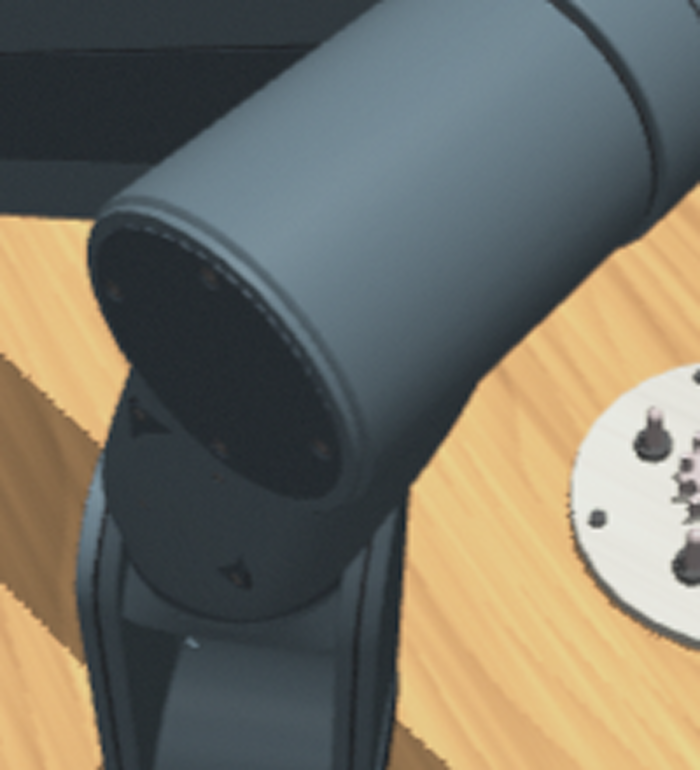

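```bash
python3 -m creep '[[-0.003,0,0,0,0,0,0.03],[0,0,0,0,0,0,0.03]]';python3 -m creep '[[-0.0015,0,0,0,0,0,0.03],[0,0,0,0,0,0,0.03]]';python3 -m creep '[[-0.0015,0,0,0,0,0,0.03],[0,0,0,0,0,0,0.03]]'
```

```text
t: 13.8
tcp_pos: [0.4437, -0.0165, 0.0597]
eef_rot: [[-0.001, 0.789, 0.614], [-0.004, -0.614, 0.789], [1.0, -0.001, 0.004]]
force: [-0.6, 0.1, -1.1]
grip_width: 0.0451
t: 14.0
tcp_pos: [0.4437, -0.0164, 0.0597]
eef_rot: [[-0.004, 0.789, 0.615], [-0.007, -0.615, 0.789], [1.0, -0.001, 0.007]]
force: [-1.0, -2.2, 5.2]
grip_width: 0.0448
t: 14.2
tcp_pos: [0.4437, -0.0165, 0.0597]
eef_rot: [[-0.006, 0.788, 0.615], [-0.009, -0.615, 0.788], [1.0, -0.001, 0.011]]
force: [-2.8, -4.0, 11.5]
grip_width: 0.0447
```

```bash
python3 -m creep '[[0.001,0,0,0,0,0,0.06],[0,0,0,0,0,0,0.085],[0,0,0,0,0,0,0.085],[0,0,0,0,0,0,0.085],[0,0,-0.015,0,0,0,0.085],[0,0,-0.02,0,0,0,0.085],[0.02,0,-0.02,0,0,0,0.085],[0.03,0,-0.02,0,0,0,0.085],[0.04,0,0,0,0,0,0.085]]';python3 to.py .4 -.2 .25 52; python3 look.py s7 side;python3 look.py c7 scene; python3 - <<'E'
from h import *
p,_,_=load("c7"); crop(p,270,110,430,290,4,"c7c.png")
E
```

```text
t: 15.1
tcp_pos: [0.3971, -0.0784, 0.1472]
eef_rot: [[-0.001, 0.787, 0.616], [-0.003, -0.616, 0.787], [1.0, -0.001, 0.003]]
force: [0.7, -0.4, -0.2]
grip_width: 0.0847
rotvec [ 0.    -1.574 -0.002] n8.5 11.2
shift cur axes [ 0.1031  0.0771 -0.0937]  target axes [-0.0941  0.0771 -0.1028] dist 0.159
tcp [ 0.3971 -0.0784  0.1472] f [ 0.7 -0.4 -0.2] j [-1.39  0.85  2.19  0.85  1.64 -1.49] w 0.0847 t 15.1
15.15 [ 0.3972 -0.0766  0.153 ] [[-0.005, 0.788, 0.615], [-0.004, -0.615, 0.788], [1.0, 0.001, 0.006]] [-0.1  1.5  5.1] 0.0852 [-1.386  0.834  2.198  0.851  1.65  -1.489]
15.2 [ 0.3973 -0.0762  0.1502] [[-0.004, 0.789, 0.615], [-0.001, -0.615, 0.789], [1.0, 0.003, 0.003]] [ 0.4  0.1 -0.3] 0.085 [-1.385  0.838  2.197  0.851  1.644 -1.494]
```

View pics/c7c.png

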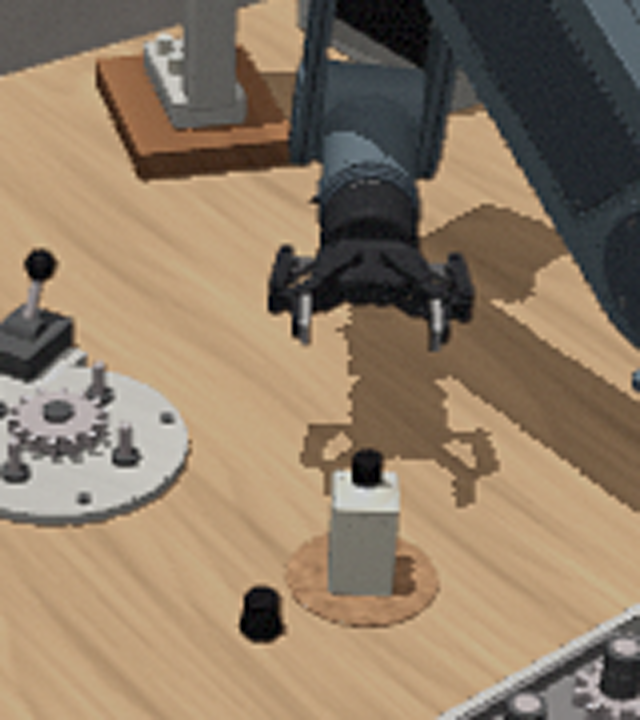

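```bash
python3 -m creep '[[0.04,0,0,0,0,0,0.085],[0,0,0,0,-0.143,0,0.085],[0,0,0,0,-0.143,0,0.085],[0,0,0,0,-0.143,0,0.085],[0,0,0,0,-0.143,0,0.085],[0,0,0,0,-0.143,0,0.085],[0,0,0,0,-0.143,0,0.085],[0,0,0,0,-0.143,0,0.085],[0,0,0,0,-0.143,0,0.085],[0,0,0,0,-0.143,0,0.085],[0,0,0,0,-0.143,0,0.085],[0,0,0,0,-0.143,0,0.085]]';python3 to.py .53 -.28 .2 52
```

```text
t: 16.4
tcp_pos: [0.3981, -0.0761, 0.1881]
eef_rot: [[0.614, 0.79, -0.0], [0.79, -0.614, -0.005], [-0.004, 0.003, -1.0]]
force: [-1.3, 0.0, -0.5]
grip_width: 0.0852
rotvec [0.003 0.004 0.002] n8.5 0.0
shift cur axes [-0.08    0.2293 -0.011 ]  target axes [-0.0794  0.2295 -0.0119] dist 0.243
tcp [ 0.3981 -0.0761  0.1881] f [-1.3  0.  -0.5] j [-0.46  0.03  1.92 -0.    1.19  0.2 ] w 0.0852 t 16.4
```

```bash
python3 -m creep '[[-0.016,0.0455,-0.002,0,0,0,0.085],[-0.016,0.0455,-0.002,0,0,0,0.085],[-0.016,0.0455,-0.002,0,0,0,0.085],[-0.016,0.0455,-0.002,0,0,0,0.085],[-0.016,0.0455,-0.002,0,0,0,0.085],[0,0,0,0,0,0,0.085],[0,0,0,0,0,0,0.085]]';python3 look.py w8
```

```text
t: 17.1
tcp_pos: [0.5275, -0.2791, 0.1949]
eef_rot: [[0.615, 0.789, -0.003], [0.789, -0.615, 0.004], [0.001, -0.005, -1.0]]
force: [-0.2, -0.5, 0.4]
grip_width: 0.0849
17.15 [ 0.5271 -0.2781  0.1954] [[0.614, 0.789, -0.003], [0.789, -0.614, 0.004], [0.002, -0.004, -1.0]] [-0.7 -0.2 -1.2] 0.0848 [-0.673  0.368  1.47   0.002  1.308 -0.013]
```

View pics/w8.png

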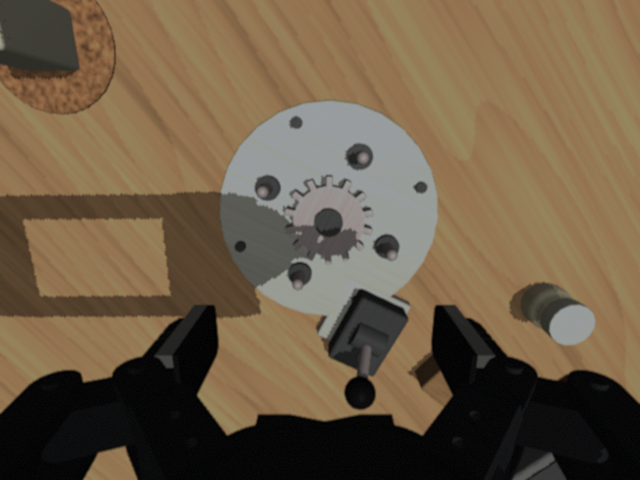

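```bash
python3 - <<'E'
from h import *
p,d,i=load("w8"); q=cv2.convertScaleAbs(p,alpha=1.4,beta=10); crop(q,210,90,450,290,3.3,"w8c.png")
E
```

```text
(no output)
```

View pics/w8c.png

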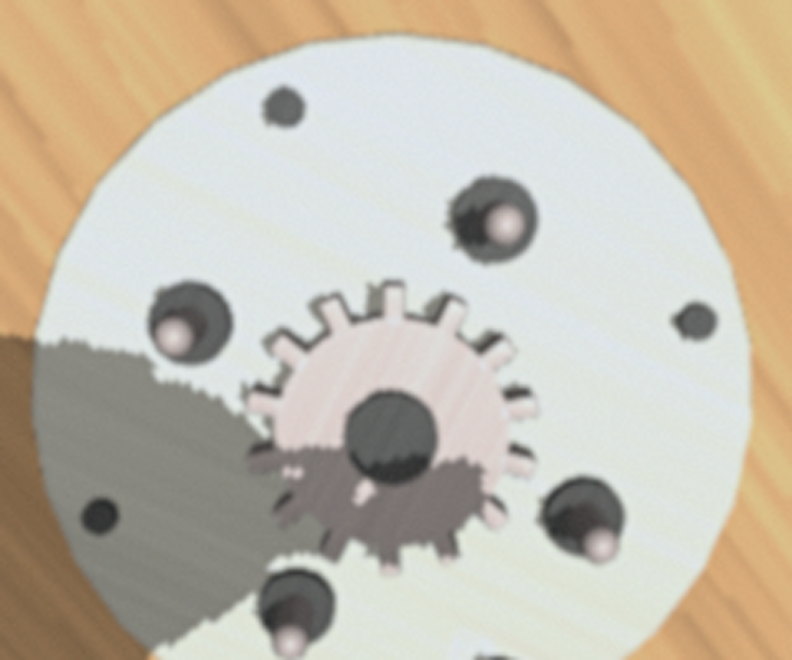

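```bash
cat > headfit.py <<'E'
from h import *
from scipy.optimize import least_squares
p,d,i=load("w8")
tips=np.array([(505,223),(174,336),(290,641),(600,546)])/3.3+[210,90]
sh=np.array([(493,220),(190,322),(297,607),(583,516)])/3.3+[210,90]
# orders: lock block lies bottom. try yaw init
def model(q):
    cx,cy,a=q[:3]; dz=q[3] if len(q)>3 else 0; out=[]
    for h in (.045,.018):
        for k in order: out.append([cx+.06*np.cos(a+k*np.pi/2),cy+.06*np.sin(a+k*np.pi/2),h+dz])
    return proj(i,np.array(out))
best=None
for k0 in range(4):
  for s in (1,-1):
    order=[(k0+s*j)%4 for j in range(4)]
    for q0 in ([.53,-.28,.38],[.53,-.28,.38,0]):
        r=least_squares(lambda q:(model(q)-np.vstack([tips,sh])).ravel(),q0)
        if r.cost<60 : print(order,r.x.round(4),r.cost.round(2),r.fun.reshape(-1,2).round(1).tolist())
b=ray(i,365,318,.037); print("block approx",b, "disc edges", ray(i,221,208,.012),ray(i,437,208,.012),ray(i,330,101,.012))
E
python3 headfit.py
```

```text
[0, 1, 2, 3] [ 0.5318 -0.2785  0.4471] 2.38 [[0.3, -0.2], [-0.9, 0.0], [-0.4, 1.0], [0.6, 0.2], [0.8, -0.9], [-0.6, -0.1], [-0.4, 0.1], [0.6, 0.1]]
[0, 1, 2, 3] [ 0.5314 -0.279   0.4471 -0.003 ] 0.52 [[-0.1, 0.4], [-0.2, 0.2], [-0.1, 0.3], [0.0, -0.2], [0.5, -0.3], [0.0, 0.1], [-0.2, -0.5], [0.0, -0.2]]
[1, 2, 3, 0] [ 0.5318 -0.2785 -1.1237] 2.38 [[0.3, -0.2], [-0.9, 0.0], [-0.4, 1.0], [0.6, 0.2], [0.8, -0.9], [-0.6, -0.1], [-0.4, 0.1], [0.6, 0.1]]
[1, 2, 3, 0] [ 0.5314 -0.279  -1.1237 -0.003 ] 0.52 [[-0.1, 0.4], [-0.2, 0.2], [-0.1, 0.3], [0.0, -0.2], [0.5, -0.3], [0.0, 0.1], [-0.2, -0.5], [0.0, -0.2]]
[2, 3, 0, 1] [ 0.5318 -0.2785 -2.6945] 2.38 [[0.3, -0.2], [-0.9, 0.0], [-0.4, 1.0], [0.6, 0.2], [0.8, -0.9], [-0.6, -0.1], [-0.4, 0.1], [0.6, 0.1]]
[2, 3, 0, 1] [ 0.5314 -0.279  -2.6945 -0.003 ] 0.52 [[-0.1, 0.4], [-0.2, 0.2], [-0.1, 0.3], [0.0, -0.2], [0.5, -0.3], [0.0, 0.1], [-0.2, -0.5], [0.0, -0.2]]
[3, 0, 1, 2] [ 0.5318 -0.2785  2.0179] 2.38 [[0.3, -0.2], [-0.9, 0.0], [-0.4, 1.0], [0.6, 0.2], [0.8, -0.9], [-0.6, -0.1], [-0.4, 0.1], [0.6, 0.1]]
[3, 0, 1, 2] [ 0.5314 -0.279   2.0179 -0.003 ] 0.52 [[-0.1, 0.4], [-0.2, 0.2], [-0.1, 0.3], [0.0, -0.2], [0.5, -0.3], [0.0, 0.1], [-0.2, -0.5], [0.0, -0.2]]
block approx [ 0.50349914 -0.36923425  0.037     ] disc edges [ 0.4598251  -0.21299574  0.012     ] [ 0.61373358 -0.33244347  0.012     ] [ 0.59260614 -0.20183106  0.012     ]
```

```bash
python3 to.py .456 .25 .215 52
```

```text
rotvec [-0.004 -0.002  0.002] n8.5 0.0
shift cur axes [ 0.3731 -0.3805 -0.0173]  target axes [ 0.3724 -0.3812 -0.0196] dist 0.533
tcp [ 0.5271 -0.2781  0.1954] f [-0.7 -0.2 -1.2] j [-0.67  0.37  1.47  0.    1.31 -0.01] w 0.0848 t 17.15
```

```bash
python3 -m creep '[[0.034,-0.0347,-0.002,0,0,0,0.085],[0.034,-0.0347,-0.002,0,0,0,0.085],[0.034,-0.0347,-0.002,0,0,0,0.085],[0.034,-0.0347,-0.002,0,0,0,0.085],[0.034,-0.0347,-0.002,0,0,0,0.085],[0.034,-0.0347,-0.002,0,0,0,0.085],[0.034,-0.0347,-0.002,0,0,0,0.085],[0.034,-0.0347,-0.002,0,0,0,0.085],[0.034,-0.0347,-0.002,0,0,0,0.085],[0.034,-0.0347,-0.001,0,0,0,0.085],[0.034,-0.0347,0,0,0,0,0.085],[0,0,0,0,0,0,0.085]]'; python3 -m creep '[[0,0,0,0,0,0,0.085],[0,0,0,0,0,0,0.085]]';python3 look.py w9
```

```text
t: 18.35
tcp_pos: [0.4528, 0.2563, 0.2171]
eef_rot: [[0.608, 0.794, -0.0], [0.794, -0.608, 0.004], [0.003, -0.003, -1.0]]
force: [0.3, 0.3, -0.2]
grip_width: 0.0849
t: 18.55
tcp_pos: [0.4555, 0.2499, 0.2169]
eef_rot: [[0.614, 0.789, -0.0], [0.789, -0.614, 0.001], [0.001, -0.001, -1.0]]
force: [-0.4, -0.6, -0.1]
grip_width: 0.0848
18.6 [0.456  0.2495 0.2169] [[0.615, 0.789, -0.0], [0.789, -0.615, 0.001], [0.001, -0.001, -1.0]] [-0.6 -0.1  0. ] 0.085 [2.850e-01 2.150e-01 1.629e+00 1.000e-03 1.298e+00 9.470e-01]
```

View pics/w9.png

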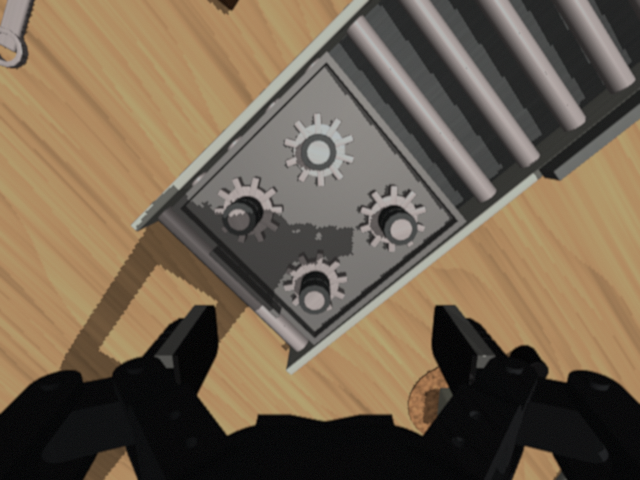

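```bash
python3 - <<'E'
from h import *
p,d,i=load("w9"); q=cv2.convertScaleAbs(p,alpha=1.3,beta=15); crop(q,180,50,480,350,2.6,"w9all.png")
crop(q,210,105,360,325,3,"w9l.png")
for n,(u,v) in dict(a=(318,152),b=(240,216),c=(400,229),e=(315,299)).items(): print(n,ray(i,u,v,.092).round(4), pts(d,i,np.array([u]),np.array([v])).round(4))
E
```

```text
a [0.4907 0.3    0.092 ] [[0.4907 0.3    0.0924]]
b [0.4163 0.2993 0.092 ] [[0.4167 0.2994 0.0931]]
c [0.5046 0.2179 0.092 ] [[0.5046 0.218  0.0922]]
e [0.4186 0.2122 0.092 ] [[0.4189 0.2125 0.0929]]
```

View pics/w9all.png

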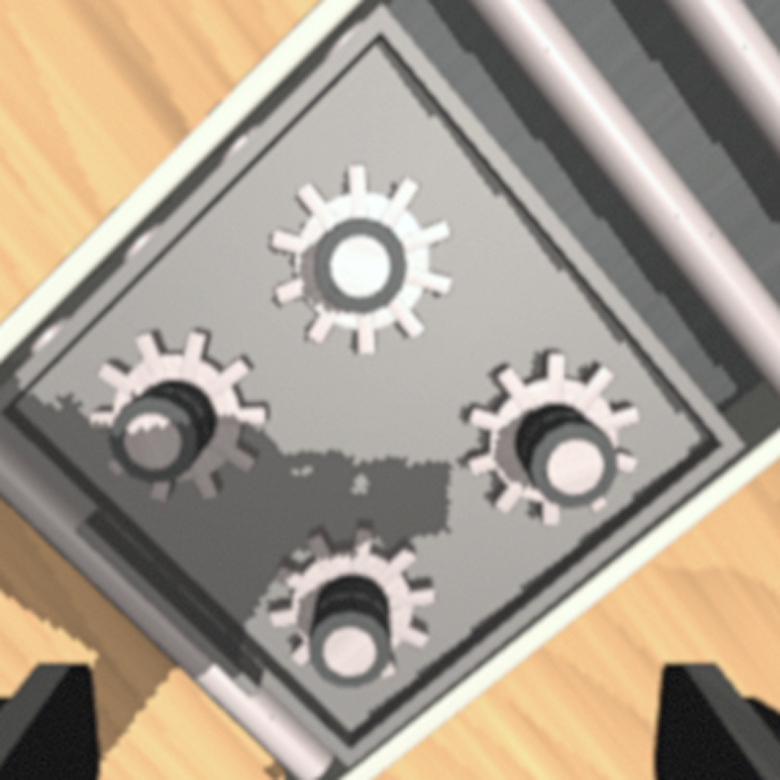

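```bash
cat > gearfit.py <<'E'
from h import *
from scipy.optimize import least_squares
def fit(i,px,zt,r=.0275):
    W=np.array([ray(i,u,v,zt)[:2] for u,v in px]); c0=W.mean(0)
    def f(q):
        out=[]
        for w in W:
            a=np.arctan2(*(w-q[:2])[::-1]); k=round((a-q[2])/(np.pi/5)); t=q[2]+k*np.pi/5
            out.append(w-q[:2]-q[3]*np.array([np.cos(t),np.sin(t)]))
        return np.array(out).ravel()
    best=min((least_squares(f,[*c0,p,r]) for p in np.radians([0,9,18,27])),key=lambda r:r.cost)
    return best.x[:2],np.degrees(best.x[2])%36,best.x[3],np.sqrt(2*best.cost/len(W))
E
python3 - <<'E'
from gearfit import *
p,d,i=load("w9")
G=dict(a=[(357,170),(408,185),(445,232),(448,285),(415,333),(367,350),(320,335),(280,290),(275,242),(308,192)],
b=[(149,340),(196,338),(243,370),(262,413),(252,462),(207,493),(160,495),(105,375),(95,418)],
c=[(555,358),(603,372),(635,415),(630,463),(552,520),(508,505),(475,467),(475,415),(508,375)],
e=[(363,530),(408,552),(430,597),(422,638),(317,540),(285,568),(278,612)])
for n,g in G.items():
    px=np.array(g)/2.6+[180,50]; print(n,*[np.round(x,4) for x in fit(i,px,.058)])
# tray corners inner? lane direction: rail/roller
for uv in [(330,60),(462,215),(310,335)]: print(ray(i,*uv,.057).round(4))
E
```

```text
a [0.4908 0.2993] 19.061 0.0267 0.0009
b [0.4143 0.2974] 35.7673 0.0266 0.0009
c [0.5054 0.2173] 17.5854 0.0266 0.0006
e [0.4242 0.2163] 22.3585 0.0242 0.0045
[0.538  0.3465 0.057 ]
[0.5533 0.1844 0.057 ]
[0.3817 0.1743 0.057 ]
```

```bash
python3 to.py .505 .2177 .12 52
```

```text
rotvec [-0.001 -0.001  0.001] n8.5 0.0
shift cur axes [0.005  0.0583 0.0969]  target axes [0.0051 0.0582 0.0969] dist 0.113
tcp [0.456  0.2495 0.2169] f [-0.6 -0.1  0. ] j [0.29 0.21 1.63 0.   1.3  0.95] w 0.085 t 18.6
```

```bash
python3 -m creep '[[0.0017,0.0194,0.032,0,0,0,0.06],[0.0017,0.0194,0.032,0,0,0,0.06],[0.0016,0.0195,0.033,0,0,0,0.06],[0,0,0,0,0,0,0.06],[0,0,0,0,0,0,0.06]]'; python3 to.py .505 .2177 .0655 52; python3 look.py w10
```

```text
t: 19.1
tcp_pos: [0.5053, 0.2173, 0.1196]
eef_rot: [[0.617, 0.787, -0.002], [0.787, -0.617, 0.001], [-0.0, -0.002, -1.0]]
force: [-0.1, -0.3, 0.6]
grip_width: 0.0601
rotvec [-0.002  0.    -0.002] n8.5 0.0
shift cur axes [ 0.0002 -0.0004  0.0541]  target axes [ 0.0001 -0.0005  0.0541] dist 0.054
tcp [0.5053 0.2173 0.1196] f [-0.1 -0.3  0.6] j [0.2  0.36 1.69 0.   1.1  0.87] w 0.0601 t 19.1
19.15 [0.5058 0.218  0.1207] [[0.616, 0.788, 0.0], [0.788, -0.616, 0.002], [0.002, -0.001, -1.0]] [ 0.2  0.8 -0.1] 0.06 [0.203 0.358 1.685 0.002 1.098 0.866]
```

View pics/w10.png

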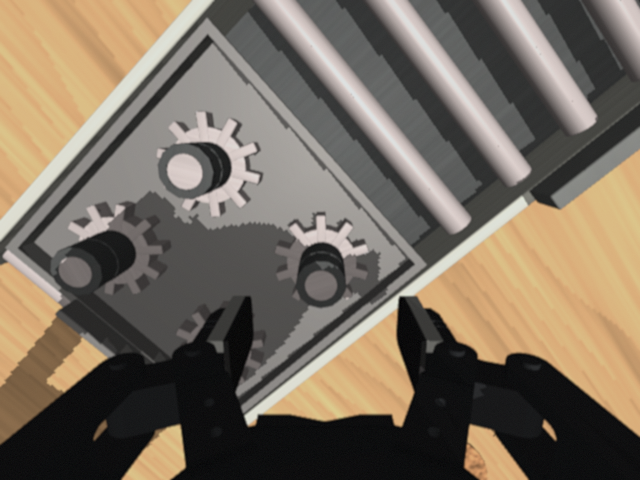

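```bash
python3 -m creep '[[0,0,0.027,0,0,0,0.06],[0,0,0.027,0,0,0,0.06],[0,0,0,0,0,0,0.06],[0,0,0,0,0,0,0.015],[0,0,0,0,0,0,0.015],[0,0,0,0,0,0,0.015],[0,0,0,0,0,0,0.015],[0,0,0,0,0,0,0.015]]'; python3 look.py w11
```

```text
t: 19.95
tcp_pos: [0.5069, 0.2195, 0.0682]
eef_rot: [[0.614, 0.789, 0.004], [0.789, -0.614, 0.003], [0.004, 0.002, -1.0]]
force: [-1.0, 1.4, 6.3]
grip_width: 0.0244
20.0 [0.5069 0.2195 0.0682] [[0.614, 0.789, 0.004], [0.789, -0.614, 0.003], [0.004, 0.002, -1.0]] [-1.7  1.   6.5] 0.0242 [0.206 0.422 1.738 0.002 0.977 0.866]
```

View pics/w11.png

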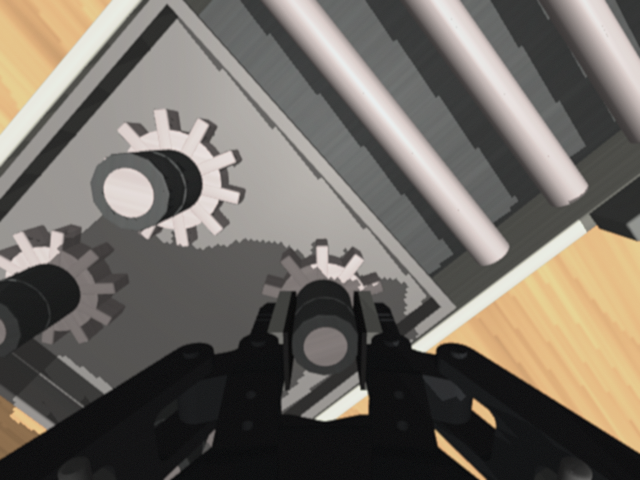

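```bash
python3 -m creep '[[0,0,-0.03,0,0,0,0.015],[0,0,-0.045,0,0,0,0.015],[0,0,-0.05,0,0,0,0.015],[0,0,-0.02,0,0,0,0.015]]';  python3 to.py .5574 -.3328 .21 42; python3 look.py w12; python3 - <<'E'
from h import *
p,d,i=load("w12"); crop(cv2.convertScaleAbs(p,alpha=1.4,beta=15),230,220,420,400,4,"w12c.png")
E
```

```text
t: 20.4
tcp_pos: [0.5077, 0.2193, 0.2169]
eef_rot: [[0.614, 0.789, 0.009], [0.789, -0.614, 0.003], [0.008, 0.005, -1.0]]
force: [0.4, -0.2, -1.4]
grip_width: 0.0238
rotvec [ 0.004 -0.008  0.176] n8.5 1.3
shift cur axes [-0.4052  0.3783  0.0056]  target axes [-0.3325  0.4435  0.0069] dist 0.554
tcp [0.5077 0.2193 0.2169] f [ 0.4 -0.2 -1.4] j [0.21 0.27 1.56 0.   1.31 0.87] w 0.0238 t 20.4
20.45 [0.5086 0.2195 0.2187] [[0.614, 0.789, 0.012], [0.789, -0.614, 0.004], [0.01, 0.007, -1.0]] [1.6 0.7 1. ] 0.0243 [2.050e-01 2.670e-01 1.556e+00 1.000e-03 1.307e+00 8.660e-01]
```

View pics/w12c.png

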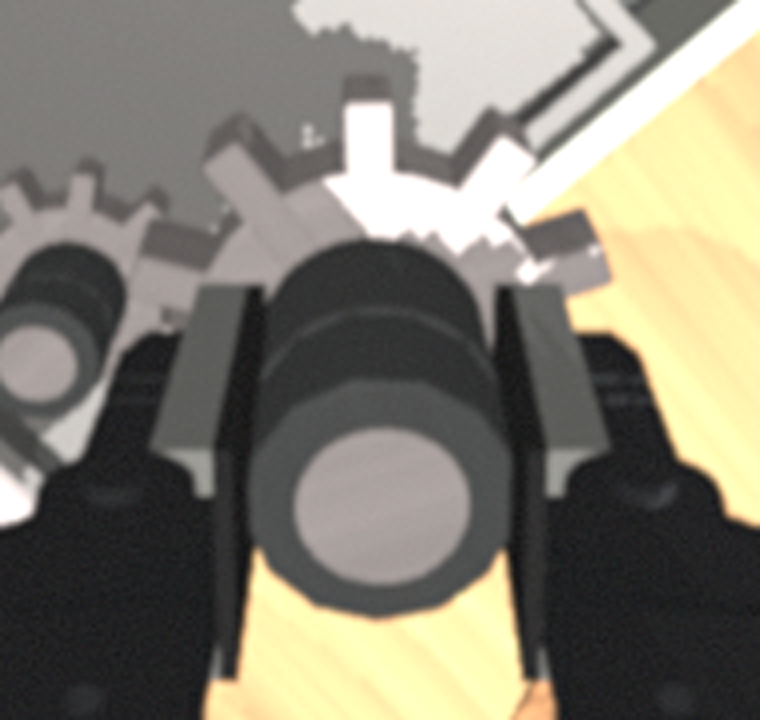

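```bash
cat > held.py <<'E'
import sys,json; from gearfit import *
# held.py name crop_x crop_y scale tipsJSON hub zTCPoffset
def run(name,ox,oy,s,tips,hub,tcp,R,dz=-.010,dh=.024):
    p,d,i=load(name); z=tcp[2]
    c,ph,r,e=fit(i,np.array(tips)/s+[ox,oy],z+dz)
    h=ray(i,hub[0]/s+ox,hub[1]/s+oy,z+dh); hd=np.degrees(np.arctan2(R[1][0],R[0][0]))
    print("disc c",c.round(4),"phase world",ph.round(2),"rel toolx",((ph-hd+18)%36-18).round(2),"r",r.round(4),"e",e.round(4))
    for nm,q in (("disc",c),("hub",h[:2])): print(nm,"minus tcp in tool x,y:",(np.array(R).T[:2,:2]@(q-np.array(tcp[:2]))).round(4))
E
python3 - <<'E'
from held import *
run("w12",230,220,4,[(369,103),(222,158),(520,148),(606,265),(140,275)],(382,505),[.5086,.2195,.2187],[[.614,.789],[.789,-.614]])
E
```

```text
disc c [0.5159 0.2285] phase world 17.52 rel toolx 1.41 r 0.0207 e 0.0057
disc minus tcp in tool x,y: [0.0116 0.0002]
hub minus tcp in tool x,y: [-0.0027  0.0009]
```

```bash
python3 - <<'E'
import re
s=open('gearfit.py').read()
s=s.replace("def fit(i,px,zt,r=.0275):","def fit(i,px,zt,r=.0275,fixr=False):").replace("t=q[2]+k*np.pi/5","t=q[2]+k*np.pi/5; rr=.0267 if fixr else q[3]").replace("w-q[:2]-q[3]*","w-q[:2]-rr*")
open('gearfit.py','w').write(s)
h=open('held.py').read().replace("z+dz)","z+dz,fixr=True)");open('held.py','w').write(h)
E
python3 - <<'E'
from held import *
for dz in (-.012,-.010,-.008):
  run("w12",230,220,4,[(369,103),(222,158),(520,148)],(382,505),[.5086,.2195,.2187],[[.614,.789],[.789,-.614]],dz)
p,d,i=load("w12"); print(pts(d,i,np.array([230+382//4,230+368//4,230+440//4]),np.array([220+505//4,220+120//4,220+200//4])))
E
```

```text
disc c [0.5081 0.2176] phase world 18.02 rel toolx 1.91 r 0.0275 e 0.0008
disc minus tcp in tool x,y: [-0.0019  0.0008]
hub minus tcp in tool x,y: [-0.0027  0.0009]
disc c [0.5085 0.218 ] phase world 18.02 rel toolx 1.91 r 0.0275 e 0.0006
disc minus tcp in tool x,y: [-0.0012  0.0008]
hub minus tcp in tool x,y: [-0.0027  0.0009]
disc c [0.5088 0.2185] phase world 18.02 rel toolx 1.91 r 0.0275 e 0.0005
disc minus tcp in tool x,y: [-0.0006  0.0008]
hub minus tcp in tool x,y: [-0.0027  0.0009]
[[0.50736717 0.21669589 0.24213913]
 [0.52299399 0.23839783 0.2081046 ]
 [0.52334425 0.22569529 0.20669171]]
```

```bash
python3 -m creep '[[0,0,0,0.002,-0.006,0.088,0.015],[0,0,0,0.002,-0.006,0.088,0.015],[0,0,0,0,0,0,0.015]]';  python3 to.py .5582 -.3310 .21 42
```

```text
t: 20.75
tcp_pos: [0.5051, 0.2187, 0.2105]
eef_rot: [[0.743, 0.669, -0.012], [0.669, -0.743, -0.005], [-0.012, -0.004, -1.0]]
force: [0.2, -1.1, -2.0]
grip_width: 0.0243
rotvec [-0.004  0.012 -0.   ] n8.5 0.1
shift cur axes [-0.3281  0.4442  0.0026]  target axes [-0.3283  0.444   0.0005] dist 0.552
tcp [0.5051 0.2187 0.2105] f [ 0.2 -1.1 -2. ] j [ 0.21  0.28  1.56 -0.    1.32  1.05] w 0.0243 t 20.75
```

```bash
python3 -m creep '[[-0.0274,0.037,0,0,0,0,0.015],[-0.0274,0.037,0,0,0,0,0.015],[-0.0274,0.037,0,0,0,0,0.015],[-0.0274,0.037,0,0,0,0,0.015],[-0.0274,0.037,0,0,0,0,0.015],[-0.0274,0.037,0,0,0,0,0.015],[-0.0274,0.037,0,0,0,0,0.015],[-0.0274,0.037,0,0,0,0,0.015],[-0.0274,0.037,0,0,0,0,0.015],[-0.0274,0.037,0,0,0,0,0.015],[-0.0274,0.037,0,0,0,0,0.015],[-0.0274,0.037,0,0,0,0,0.015]]'; python3 -m creep '[[0,0,0,0,0,0,0.015],[0,0,0,0,0,0,0.015],[0,0,0,0,0,0,0.015]]'; python3 to.py .5582 -.3310 .09 42
```

```text
t: 21.95
tcp_pos: [0.558, -0.3329, 0.2122]
eef_rot: [[0.741, 0.671, -0.011], [0.671, -0.741, -0.004], [-0.011, -0.005, -1.0]]
force: [0.4, 0.4, -2.1]
grip_width: 0.0241
t: 22.25
tcp_pos: [0.5581, -0.3302, 0.2122]
eef_rot: [[0.742, 0.67, -0.012], [0.67, -0.742, -0.003], [-0.011, -0.006, -1.0]]
force: [0.5, 0.1, -2.3]
grip_width: 0.0233
rotvec [-0.006  0.011  0.002] n8.5 0.1
shift cur axes [0.0009 0.0014 0.1222]  target axes [-0.0004  0.0007  0.1222] dist 0.122
tcp [ 0.5581 -0.3302  0.2122] f [ 0.5  0.1 -2.3] j [-0.7   0.45  1.3  -0.01  1.4   0.14] w 0.0233 t 22.25
```

```bash
python3 -m creep '[[0,0,0,-0.006,0.011,0.002,0.015],[0,0,0.04,0,0,0,0.015],[0,0,0.04,0,0,0,0.015],[0,0,0.042,0,0,0,0.015],[0,0,0,0,0,0,0.015],[0,0,0,0,0,0,0.015]]'; python3 to.py .5582 -.3310 .09 42; python3 look.py w13
```

```text
t: 22.85
tcp_pos: [0.5587, -0.3304, 0.0914]
eef_rot: [[0.743, 0.669, 0.001], [0.669, -0.743, -0.001], [-0.0, 0.001, -1.0]]
force: [0.7, -0.5, -1.1]
grip_width: 0.0238
rotvec [ 0.001  0.    -0.   ] n8.5 0.0
shift cur axes [-0.0007  0.0001  0.0014]  target axes [-0.0007  0.0001  0.0014] dist 0.002
tcp [ 0.5587 -0.3304  0.0914] f [ 0.7 -0.5 -1.1] j [-0.71  0.55  1.46 -0.    1.14  0.13] w 0.0238 t 22.85
22.9 [ 0.5597 -0.3316  0.0931] [[0.744, 0.669, 0.004], [0.669, -0.744, -0.003], [0.0, 0.005, -1.0]] [ 0.8 -0.6 -1.7] 0.0236 [-0.706  0.544  1.454 -0.     1.138  0.133]
```

View pics/w13.png

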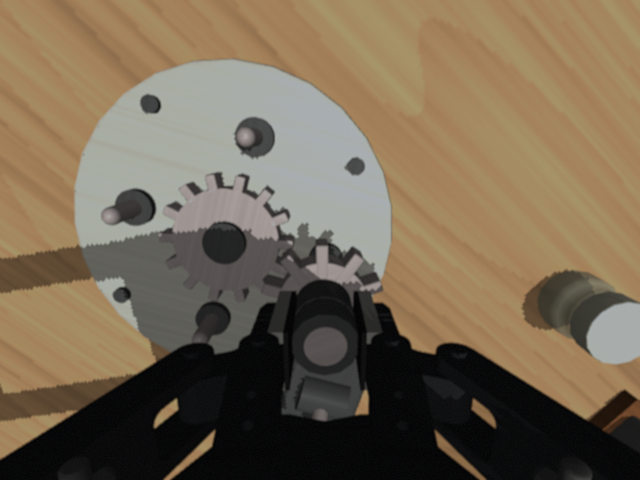

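```bash
python3 - <<'E'
from h import *
p,d,i=load("w13"); crop(cv2.convertScaleAbs(p,alpha=1.5,beta=15),80,100,400,370,2.4,"w13c.png")
E
```

```text
(no output)
```

View pics/w13c.png

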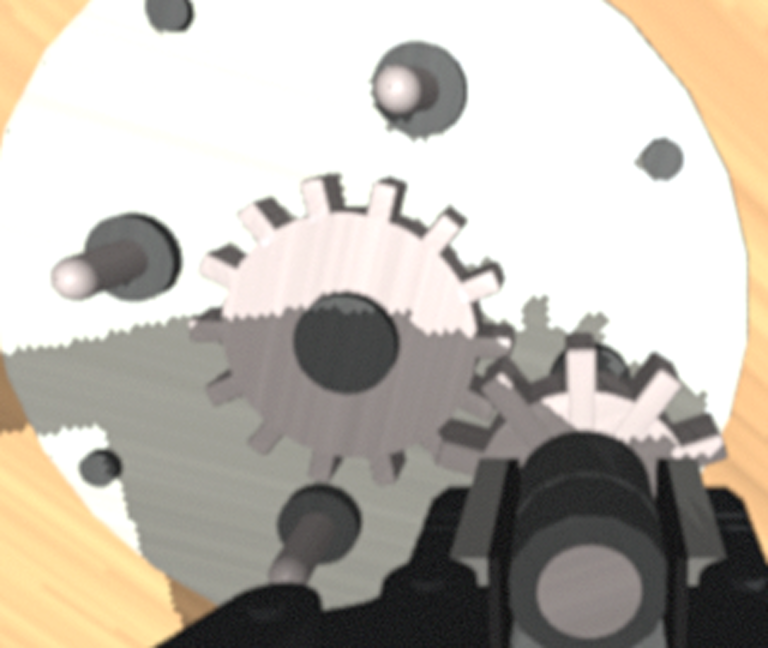

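```bash
python3 - <<'E'
from held import *
from scipy.optimize import least_squares
p,d,i=load("w13")
T=np.array([(398,89),(74,277),(288,574),(420,89),(133,257),(319,525)])/2.4+[80,100]
def m(q): return proj(i,np.array([[q[0]+.06*np.cos(q[2]+k*np.pi/2),q[1]+.06*np.sin(q[2]+k*np.pi/2),h+q[3]] for h in(.045,.018) for k in range(3)]))
r=least_squares(lambda q:(m(q)-T).ravel(),[.53,-.28,.45,0]);print(r.x.round(4),r.fun.reshape(-1,2).round(1).tolist())
q=r.x;a=q[2]-np.pi/2; print("s3",q[0]+.06*np.cos(a),q[1]+.06*np.sin(a))
o=[.5597,-.3316,.0931];run("w13",80,100,2.4,[(580,352),(492,378),(660,372)],(590,591),o,[[.744,.669],[.669,-.744]])
E
```

```text
[ 0.5328 -0.281   0.4451 -0.0023] [[0.0, -0.0], [-0.2, 0.6], [-0.1, 0.3], [0.2, 0.0], [0.0, -0.3], [0.0, -0.8]]
s3 0.5586509984943099 -0.3351984965579077
disc c [ 0.5592 -0.3319] phase world 7.67 rel toolx 1.71 r 0.0275 e 0.0006
disc minus tcp in tool x,y: [-0.0006 -0.0001]
hub minus tcp in tool x,y: [-0.0023  0.0012]
```

```bash
python3 -m creep '[[-0.0013,0.0015,0.012,0,0,0,0.015],[0,0,0.006,0,0,0,0.015],[0,0,0,0,0,0,0.015]]'; python3 -m creep '[[0,0,0.006,0,0,0,0.015],[0,0,0,0,0,0,0.015]]';python3 -m creep '[[0,0,0.006,0,0,0,0.015],[0,0,0,0,0,0,0.015]]'
```

```text
t: 23.2
tcp_pos: [0.5583, -0.3333, 0.0726]
eef_rot: [[0.744, 0.668, 0.001], [0.668, -0.744, -0.001], [-0.0, 0.001, -1.0]]
force: [0.8, 0.7, -1.4]
grip_width: 0.0239
t: 23.4
tcp_pos: [0.5583, -0.3332, 0.0663]
eef_rot: [[0.744, 0.668, 0.001], [0.668, -0.744, -0.001], [-0.0, 0.001, -1.0]]
force: [-0.4, 0.6, -1.6]
grip_width: 0.0238
t: 23.6
tcp_pos: [0.5582, -0.3331, 0.06]
eef_rot: [[0.744, 0.668, 0.0], [0.668, -0.744, -0.001], [-0.0, 0.001, -1.0]]
force: [0.1, 0.1, -1.7]
grip_width: 0.0241
```

```bash
python3 -m creep '[[0,0,0.004,0,0,0,0.015],[0,0,0,0,0,0,0.015]]'; python3 -m creep '[[0,0,0.004,0,0,0,0.015],[0,0,0,0,0,0,0.015]]';python3 -m creep '[[0,0,0.004,0,0,0,0.015],[0,0,0,0,0,0,0.015]]'
```

```text
t: 23.8
tcp_pos: [0.5583, -0.3332, 0.0563]
eef_rot: [[0.744, 0.668, 0.001], [0.668, -0.744, -0.001], [-0.0, 0.001, -1.0]]
force: [0.3, 0.5, -0.9]
grip_width: 0.024
t: 24.0
tcp_pos: [0.5584, -0.3332, 0.0523]
eef_rot: [[0.744, 0.668, 0.001], [0.668, -0.744, -0.001], [-0.0, 0.001, -1.0]]
force: [-0.5, 0.5, -2.9]
grip_width: 0.0241
t: 24.2
tcp_pos: [0.5584, -0.3332, 0.0483]
eef_rot: [[0.744, 0.668, 0.001], [0.668, -0.744, -0.001], [-0.0, 0.001, -1.0]]
force: [-0.3, 0.7, -2.9]
grip_width: 0.0237
```

```bash
python3 -m creep '[[0,0,0.005,0,0,0,0.015],[0,0,0,0,0,0,0.015]]'; python3 -m creep '[[0,0,0.002,0,0,0,0.015],[0,0,0,0,0,0,0.015]]';
```

```text
t: 24.4
tcp_pos: [0.5584, -0.3332, 0.0431]
eef_rot: [[0.744, 0.668, 0.001], [0.668, -0.744, -0.001], [-0.0, 0.001, -1.0]]
force: [-0.2, 0.9, -2.7]
grip_width: 0.0239
t: 24.6
tcp_pos: [0.5587, -0.3334, 0.0424]
eef_rot: [[0.744, 0.668, 0.001], [0.668, -0.744, -0.002], [-0.0, 0.002, -1.0]]
force: [-0.3, 1.4, 2.2]
grip_width: 0.0242
```

```bash
python3 -m creep '[[0,0,0,0,0,0,0.05],[0,0,0,0,0,0,0.05],[0,0,0,0,0,0,0.05],[0,0,-0.03,0,0,0,0.05],[0,0,-0.045,0,0,0,0.05],[0,0,-0.045,0,0,0,0.05],[0,0,-0.045,0,0,0,0.05],[0,0,0,0,0,0,0.05],[0,0,0,0,0,0,0.05]]'; python3 look.py w14;  python3 to.py .455 .252 .215 52
```

```text
t: 25.5
tcp_pos: [0.559, -0.3338, 0.2087]
eef_rot: [[0.744, 0.668, 0.004], [0.668, -0.744, -0.004], [0.0, 0.006, -1.0]]
force: [-0.6, 0.2, 0.0]
grip_width: 0.05
25.55 [ 0.5582 -0.3332  0.2067] [[0.744, 0.668, 0.001], [0.668, -0.744, -0.002], [-0.0, 0.002, -1.0]] [-0.9  0.  -0.6] 0.05 [-7.090e-01  4.520e-01  1.313e+00 -1.000e-03  1.374e+00  1.310e-01]
rotvec [ 0.002  0.    -0.176] n8.5 1.3
shift cur axes [ 0.314  -0.5045 -0.0095]  target axes [ 0.3976 -0.4416 -0.0083] dist 0.594
tcp [ 0.5582 -0.3332  0.2067] f [-0.9  0.  -0.6] j [-0.71  0.45  1.31 -0.    1.37  0.13] w 0.05 t 25.55
```

View pics/w14.png

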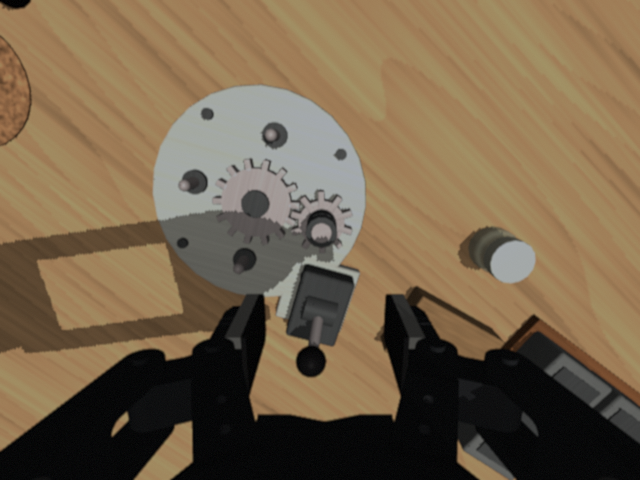

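```bash
python3 -m creep '[[0.0262,-0.042,-0.001,0,0,0,0.06],[0.0262,-0.042,-0.001,0,0,0,0.06],[0.0262,-0.042,-0.001,0,0,0,0.06],[0.0262,-0.042,-0.001,0,0,0,0.06],[0.0262,-0.042,-0.001,0,0,0,0.06],[0.0262,-0.042,-0.001,0,0,0,0.06],[0.0262,-0.042,-0.001,0,0,0,0.06],[0.0262,-0.042,-0.001,0,0,0,0.06],[0.0262,-0.042,-0.001,0,0,0,0.06],[0.0262,-0.042,0,0,0,0,0.06],[0.0262,-0.042,0,0,0,0,0.06],[0.0262,-0.042,0,0,0,0,0.06]]'; python3 -m creep '[[0,0,0,0,0,-0.088,0.06],[0,0,0,0,0,-0.088,0.06],[0,0,0,0,0,0,0.06],[0,0,0,0,0,0,0.06]]';python3 look.py w15; python3 - <<'E'
from h import *
p,d,i=load("w15"); crop(cv2.convertScaleAbs(p,alpha=1.3,beta=15),180,50,480,350,2.6,"w15c.png")
E
```

```text
t: 26.75
tcp_pos: [0.4541, 0.2534, 0.2128]
eef_rot: [[0.744, 0.668, -0.002], [0.668, -0.744, -0.003], [-0.004, 0.001, -1.0]]
force: [1.7, -0.2, -0.1]
grip_width: 0.06
t: 27.15
tcp_pos: [0.4551, 0.2516, 0.2133]
eef_rot: [[0.618, 0.786, -0.001], [0.786, -0.618, -0.003], [-0.003, 0.0, -1.0]]
force: [-0.3, -0.3, -0.8]
grip_width: 0.0601
27.2 [0.4554 0.2514 0.2137] [[0.618, 0.786, -0.001], [0.786, -0.618, -0.002], [-0.002, 0.001, -1.0]] [ 0.2 -0.  -0.2] 0.0596 [ 0.291  0.219  1.631 -0.002  1.292  0.958]
```

View pics/w15c.png

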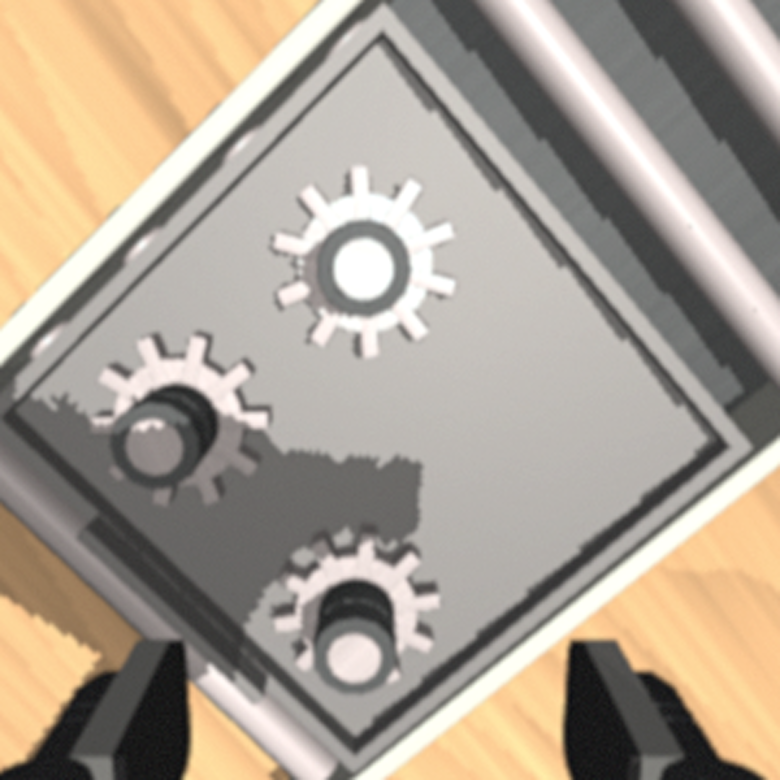

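```bash
python3 - <<'E'
from gearfit import *
p,d,i=load("w15")
for n,(u,v) in dict(a=(363,269),b=(155,440),e=(354,659)).items(): print(n,ray(i,u/2.6+180,v/2.6+50,.092).round(4))
for n,g in dict(a=[(360,170),(412,185),(450,232),(450,287),(420,338),(370,353),(322,341),(280,295),(278,242),(309,192)],b=[(152,342),(200,340),(247,370),(266,417),(255,465),(210,497),(105,375)],e=[(368,540),(410,555),(436,602),(430,645),(290,578),(280,618)]).items():
  print(n,*[np.round(x,4) for x in fit(i,np.array(g)/2.6+[180,50],.058,fixr=True)])
E
python3 to.py .4908 .2995 .12 52
```

```text
a [0.4906 0.3    0.092 ]
b [0.4151 0.2995 0.092 ]
e [0.4171 0.2114 0.092 ]
a [0.4907 0.2996] 18.9887 0.0275 0.0008
b [0.4149 0.2979] 35.5694 0.0275 0.0009
e [0.4185 0.2122] 6.6111 0.0275 0.0013
rotvec [ 0.001  0.002 -0.003] n8.5 0.0
shift cur axes [ 0.0599 -0.002   0.0935]  target axes [ 0.0597 -0.0017  0.0937] dist 0.111
tcp [0.4554 0.2514 0.2137] f [ 0.2 -0.  -0.2] j [ 0.29  0.22  1.63 -0.    1.29  0.96] w 0.0596 t 27.2
```

```bash
python3 -m creep '[[0.02,-0.0007,0.031,0,0,0,0.06],[0.02,-0.0007,0.031,0,0,0,0.06],[0.0198,-0.0006,0.0315,0,0,0,0.06],[0,0,0,0,0,0,0.06],[0,0,0.027,0,0,0,0.06],[0,0,0.027,0,0,0,0.06],[0,0,0,0,0,0,0.05],[0,0,0,0,0,0,0.015],[0,0,0,0,0,0,0.015],[0,0,0,0,0,0,0.015],[0,0,0,0,0,0,0.015],[0,0,0,0,0,0,0.015]]'; python3 to.py .4908 .2995 .0655 52;
```

```text
t: 28.4
tcp_pos: [0.4925, 0.3002, 0.0693]
eef_rot: [[0.616, 0.788, 0.005], [0.788, -0.616, -0.001], [0.002, 0.004, -1.0]]
force: [-0.7, -1.3, 6.7]
grip_width: 0.024
rotvec [ 0.004 -0.002 -0.   ] n8.5 0.0
shift cur axes [-0.0016 -0.0009  0.0038]  target axes [-0.0016 -0.0009  0.0038] dist 0.004
tcp [0.4925 0.3002 0.0693] f [-0.7 -1.3  6.7] j [ 0.36  0.46  1.67 -0.    1.01  1.02] w 0.024 t 28.4
```

Gripped. Lift, turn the yaw (+0.19 about tool z → heading ≈41°), look at the held gear.

```bash
python3 -m creep '[[0,0,-0.03,0,0,0,0.015],[0,0,-0.045,0,0,0,0.015],[0,0,-0.045,0,0,0,0.015],[0,0,-0.02,0,0,0.095,0.015],[0,0,0,0,0,0.095,0.015],[0,0,0,0,0,0,0.015],[0,0,0,0,0,0,0.015]]';  python3 look.py w16;python3 to.py .4781 -.3058 .21 41;python3 - <<'E'
from h import *
p,d,i=load("w16"); crop(cv2.convertScaleAbs(p,alpha=1.4,beta=15),230,220,420,400,4,"w16c.png")
E
```

```text
t: 29.1
tcp_pos: [0.4906, 0.3001, 0.2069]
eef_rot: [[0.752, 0.659, 0.0], [0.659, -0.752, -0.002], [-0.001, 0.002, -1.0]]
force: [-0.2, 0.7, -2.9]
grip_width: 0.0238
29.15 [0.4905 0.3    0.2065] [[0.752, 0.659, -0.0], [0.659, -0.752, -0.002], [-0.002, 0.002, -1.0]] [ 0.3 -0.5 -2.3] 0.024 [ 0.356  0.321  1.51  -0.002  1.311  1.208]
rotvec [0.002 0.002 0.004] n8.5 0.0
shift cur axes [-0.4086  0.4475 -0.0021]  target axes [-0.4068  0.4491 -0.0035] dist 0.606
tcp [0.4905 0.3    0.2065] f [ 0.3 -0.5 -2.3] j [ 0.36  0.32  1.51 -0.    1.31  1.21] w 0.024 t 29.15
```

View pics/w16c.png

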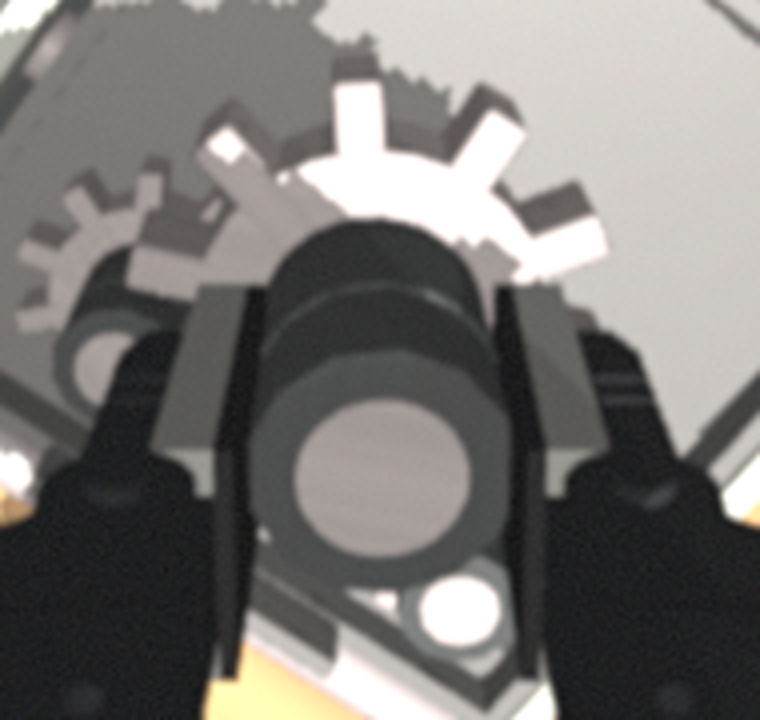

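```bash
python3 - <<'E'
from held import *
run("w12",230,220,4,[(369,103),(222,158),(520,148)],(382,505),[.5086,.2195,.2187],[[.614,.789],[.789,-.614]])
run("w16",230,220,4,[(357,84),(212,145),(508,125),(605,240)],(382,477),[.4905,.3,.2065],[[.752,.659],[.659,-.752]],dz=-.011,dh=.023)
E
```

```text
disc c [0.5085 0.218 ] phase world 18.02 rel toolx 1.91 r 0.0275 e 0.0006
disc minus tcp in tool x,y: [-0.0012  0.0008]
hub minus tcp in tool x,y: [-0.0027  0.0009]
disc c [0.4912 0.3   ] phase world 8.78 rel toolx 3.55 r 0.0275 e 0.0009
disc minus tcp in tool x,y: [0.0005 0.0005]
hub minus tcp in tool x,y: [0.     0.0011]
```

```bash
python3 -m creep '[[-0.0315,0.0345,0,0,0,0.01,0.015],[-0.0315,0.0345,0,0,0,0.01,0.015],[-0.0315,0.0345,0,0,0,0,0.015],[-0.0315,0.0345,0,0,0,0,0.015],[-0.0315,0.0345,0,0,0,0,0.015],[-0.0315,0.0345,0,0,0,0,0.015],[-0.0315,0.0345,0,0,0,0,0.015],[-0.0315,0.0345,0,0,0,0,0.015],[-0.0315,0.0345,0,0,0,0,0.015],[-0.0315,0.0345,0,0,0,0,0.015],[-0.0315,0.0345,0,0,0,0,0.015],[-0.0315,0.0345,0,0,0,0,0.015]]'; python3 -m creep '[[-0.03,0.034,0,0,0,0,0.015],[0,0,0,0,0,0,0.015],[0,0,0,0,0,0,0.015]]'; python3 to.py .4773 -.3058 .09 40
```

```text
t: 30.35
tcp_pos: [0.4678, -0.2615, 0.2074]
eef_rot: [[0.766, 0.643, 0.0], [0.643, -0.766, -0.001], [-0.0, 0.001, -1.0]]
force: [1.7, -0.8, -2.3]
grip_width: 0.0241
t: 30.65
tcp_pos: [0.4666, -0.3058, 0.2069]
eef_rot: [[0.767, 0.641, -0.0], [0.641, -0.767, 0.001], [-0.0, -0.001, -1.0]]
force: [0.2, 0.7, -0.8]
grip_width: 0.0241
rotvec [-0.001  0.    -0.002] n8.5 0.0
shift cur axes [0.0082 0.0069 0.1169]  target axes [0.0082 0.0069 0.1169] dist 0.117
tcp [ 0.4666 -0.3058  0.2069] f [ 0.2  0.7 -0.8] j [-0.78  0.29  1.55  0.    1.3   0.09] w 0.0241 t 30.65
```

```bash
python3 -m creep '[[0.0082,0.0069,0,0,0,0,0.015],[0,0,0.04,0,0,0,0.015],[0,0,0.04,0,0,0,0.015],[0,0,0.037,0,0,0,0.015],[0,0,0,0,0,0,0.015],[0,0,0,0,0,0,0.015],[0,0,0,0,0,0,0.015]]'; python3 to.py .4773 -.3058 .09 40; python3 look.py w17; python3 - <<'E'
from h import *
p,d,i=load("w17"); crop(cv2.convertScaleAbs(p,alpha=1.5,beta=15),220,90,540,360,2.4,"w17c.png")
E
```

```text
t: 31.35
tcp_pos: [0.48, -0.3059, 0.0936]
eef_rot: [[0.766, 0.643, 0.004], [0.643, -0.766, -0.004], [0.0, 0.006, -1.0]]
force: [0.7, 0.1, -2.0]
grip_width: 0.0239
rotvec [ 0.006 -0.     0.001] n8.5 0.0
shift cur axes [-0.002  -0.0019  0.0036]  target axes [-0.002  -0.0019  0.0036] dist 0.005
tcp [ 0.48   -0.3059  0.0936] f [ 0.7  0.1 -2. ] j [-0.76  0.42  1.67 -0.    1.05  0.11] w 0.0239 t 31.35
31.4 [ 0.48   -0.3062  0.0938] [[0.766, 0.643, 0.005], [0.643, -0.766, -0.005], [0.0, 0.007, -1.0]] [-0.6  0.  -1.8] 0.024 [-0.764  0.415  1.672 -0.     1.047  0.109]
```

View pics/w17c.png

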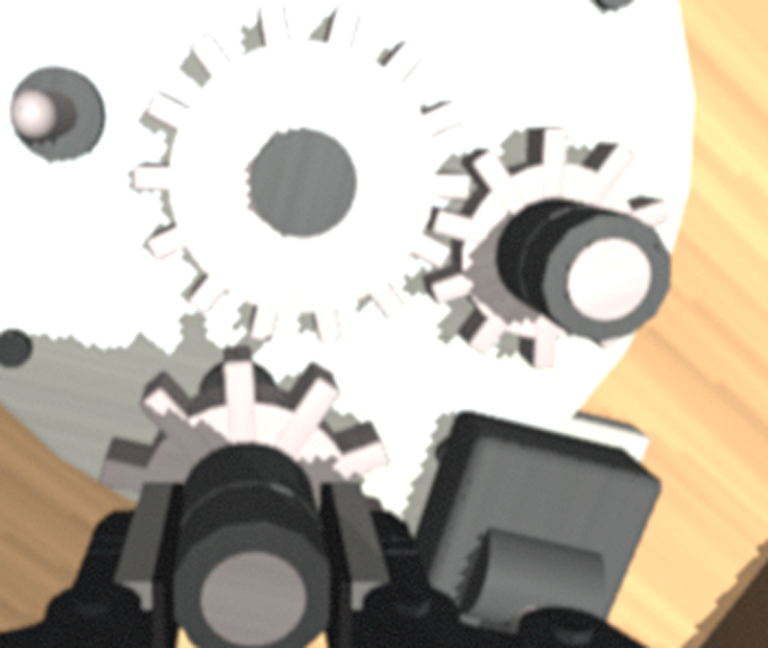

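```bash
python3 - <<'E'
from held import *
from scipy.optimize import least_squares
p,d,i=load("w17")
T=np.array([(36,113),(62,115),(610,278)])/2.4+[220,90]
def m(q):
    f=lambda k,h:[q[0]+.06*np.cos(q[2]+k*np.pi/2),q[1]+.06*np.sin(q[2]+k*np.pi/2),h+dz]
    return proj(i,np.array([f(1,.045),f(1,.018),f(3,.066)]))
for dz in (0,-.0023):
  r=least_squares(lambda q:(m(q)-T).ravel(),[.53,-.28,.45]);q=r.x;print(q.round(4),r.fun.reshape(-1,2).round(1).tolist())
  a=q[2]+np.pi; print("s2",q[0]+.06*np.cos(a),q[1]+.06*np.sin(a))
  o=[.48,-.3060,.0937];run("w17",220,90,2.4,[(237,362),(155,393),(324,378),(380,447)],(253,598),o,[[.766,.643],[.643,-.766]],dz=-.011+dz,dh=.023+dz)
E
```

```text
[ 0.5317 -0.2813  0.4361] [[-0.5, 0.3], [-0.5, -0.5], [0.9, 0.3]]
s2 0.4773327114103351 -0.30661627631885496
disc c [ 0.4815 -0.3055] phase world 8.21 rel toolx 4.2 r 0.0275 e 0.0004
disc minus tcp in tool x,y: [0.0015 0.0006]
hub minus tcp in tool x,y: [-0.0002  0.0012]
[ 0.5317 -0.2814  0.4363] [[0.7, 0.5], [0.4, -0.3], [-0.9, -0.4]]
s2 0.47730735618185627 -0.3067294284444649
disc c [ 0.481 -0.306] phase world 8.21 rel toolx 4.2 r 0.0275 e 0.0004
disc minus tcp in tool x,y: [0.0007 0.0007]
hub minus tcp in tool x,y: [-0.0016  0.0012]
```

```bash
python3 -m creep '[[-0.0025,-0.0021,0.01,0.006,0,0,0.015],[0,0,0.01,0,0,0,0.015],[0,0,0,0,0,0,0.015]]'; python3 -m creep '[[0,0,0.006,0,0,0,0.015],[0,0,0,0,0,0,0.015]]';python3 -m creep '[[0,0,0.006,0,0,0,0.015],[0,0,0,0,0,0,0.015]]'
```

```text
t: 31.7
tcp_pos: [0.474, -0.3047, 0.0698]
eef_rot: [[0.767, 0.642, -0.004], [0.642, -0.767, 0.005], [-0.0, -0.007, -1.0]]
force: [-0.3, 0.8, -0.7]
grip_width: 0.0235
t: 31.9
tcp_pos: [0.4754, -0.3052, 0.0645]
eef_rot: [[0.767, 0.642, -0.002], [0.642, -0.767, 0.004], [0.001, -0.004, -1.0]]
force: [3.2, 0.6, -4.0]
grip_width: 0.0239
t: 32.1
tcp_pos: [0.4755, -0.3054, 0.0588]
eef_rot: [[0.767, 0.642, -0.002], [0.642, -0.767, 0.003], [0.001, -0.003, -1.0]]
force: [4.3, 0.1, -4.9]
grip_width: 0.0236
```

```bash
python3 -m creep '[[0.001,0.0008,0.002,0,0.001,0,0.015],[0,0,0.002,0,0,0,0.015],[0,0,0,0,0,0,0.015]]';python3 -m creep '[[0,0,0.004,0,0,0,0.015],[0,0,0,0,0,0,0.015]]';python3 -m creep '[[0,0,0.004,0,0,0,0.015],[0,0,0,0,0,0,0.015]]'
```

```text
t: 32.4
tcp_pos: [0.476, -0.3053, 0.0549]
eef_rot: [[0.767, 0.642, -0.002], [0.642, -0.767, 0.004], [0.001, -0.004, -1.0]]
force: [2.0, -0.1, -3.0]
grip_width: 0.024
t: 32.6
tcp_pos: [0.476, -0.3052, 0.0507]
eef_rot: [[0.767, 0.642, -0.002], [0.642, -0.767, 0.004], [0.001, -0.005, -1.0]]
force: [1.0, 0.8, -2.3]
grip_width: 0.0242
t: 32.8
tcp_pos: [0.476, -0.3051, 0.0467]
eef_rot: [[0.767, 0.642, -0.002], [0.642, -0.767, 0.004], [0.001, -0.005, -1.0]]
force: [0.2, -1.0, -3.0]
grip_width: 0.024
```

```bash
python3 -m creep '[[0,0,0.003,0,0,0,0.015],[0,0,0,0,0,0,0.015]]';python3 -m creep '[[0,0,0.002,0,0,0,0.015],[0,0,0,0,0,0,0.015]]'
```

```text
t: 33.0
tcp_pos: [0.476, -0.3052, 0.0439]
eef_rot: [[0.767, 0.642, -0.002], [0.642, -0.767, 0.004], [0.001, -0.004, -1.0]]
force: [1.3, 0.4, -2.3]
grip_width: 0.0243
t: 33.2
tcp_pos: [0.4762, -0.3053, 0.0434]
eef_rot: [[0.766, 0.642, -0.002], [0.642, -0.766, 0.003], [0.001, -0.004, -1.0]]
force: [-1.9, 1.9, 7.6]
grip_width: 0.024
```

Seated. Release, rise, back to the tray.

```bash
python3 -m creep '[[0,0,0,0,0,0,0.05],[0,0,0,0,0,0,0.05],[0,0,0,0,0,0,0.05],[0,0,-0.03,0,0,0,0.05],[0,0,-0.045,0,0,0,0.05],[0,0,-0.045,0,0,0,0.05],[0,0,-0.045,0,0,0,0.05],[0,0,0,0,0,0,0.06]]'; python3 to.py .44 .24 .21 52
```

```text
t: 34.0
tcp_pos: [0.4793, -0.3086, 0.2144]
eef_rot: [[0.767, 0.642, 0.008], [0.642, -0.767, -0.006], [0.002, 0.009, -1.0]]
force: [0.1, 0.1, 0.3]
grip_width: 0.0598
rotvec [ 0.009 -0.001 -0.21 ] n8.5 1.5
shift cur axes [ 0.3222 -0.4458  0.001 ]  target axes [ 0.4081 -0.3688  0.0044] dist 0.55
tcp [ 0.4793 -0.3086  0.2144] f [0.1 0.1 0.3] j [-0.77  0.3   1.52  0.    1.31  0.1 ] w 0.0598 t 34.0
```

```bash
python3 -m creep '[[0.0265,-0.0375,0,0.003,0,0,0.06],[0.0265,-0.0375,0,0.003,0,0,0.06],[0.0265,-0.0375,0,0.003,0,0,0.06],[0.0265,-0.0375,0,0,0,0,0.06],[0.0265,-0.0375,0,0,0,0,0.06],[0.0265,-0.0375,0,0,0,0,0.06],[0.0265,-0.0375,0,0,0,0,0.06],[0.0265,-0.0375,0,0,0,0,0.06],[0.0265,-0.0375,0,0,0,0,0.06],[0.0265,-0.0375,0,0,0,0,0.06],[0.0265,-0.0375,0,0,0,0,0.06],[0.0265,-0.0375,0,0,0,0,0.06]]'; python3 -m creep '[[0,0,0,0,0,0.128,0.06],[0,0,0,0,0,0.128,0.06],[0,0,0,0,0,0.128,0.06],[0,0,0,0,0,0.128,0.06],[0,0,0,0,0,0.128,0.06],[0,0,0,0,0,0,0.06],[0,0,0,0,0,0,0.06]]';python3 look.py w18; python3 - <<'E'
from h import *
p,d,i=load("w18"); crop(cv2.convertScaleAbs(p,alpha=1.3,beta=15),160,60,480,330,2.4,"w18c.png")
E
```

```text
t: 35.2
tcp_pos: [0.4307, 0.245, 0.2123]
eef_rot: [[0.767, 0.642, -0.008], [0.642, -0.767, 0.01], [0.001, -0.013, -1.0]]
force: [1.9, 0.1, 0.3]
grip_width: 0.0601
t: 35.9
tcp_pos: [0.4312, 0.2432, 0.2123]
eef_rot: [[0.998, 0.061, -0.008], [0.061, -0.998, 0.01], [-0.007, -0.011, -1.0]]
force: [-0.2, 0.4, 0.7]
grip_width: 0.0603
35.95 [0.4313 0.2431 0.2123] [[0.998, 0.06, -0.008], [0.06, -0.998, 0.01], [-0.007, -0.011, -1.0]] [ 0.5 -0.2  0.6] 0.0601 [0.279 0.175 1.69  0.013 1.281 1.786]
```

View pics/w18c.png

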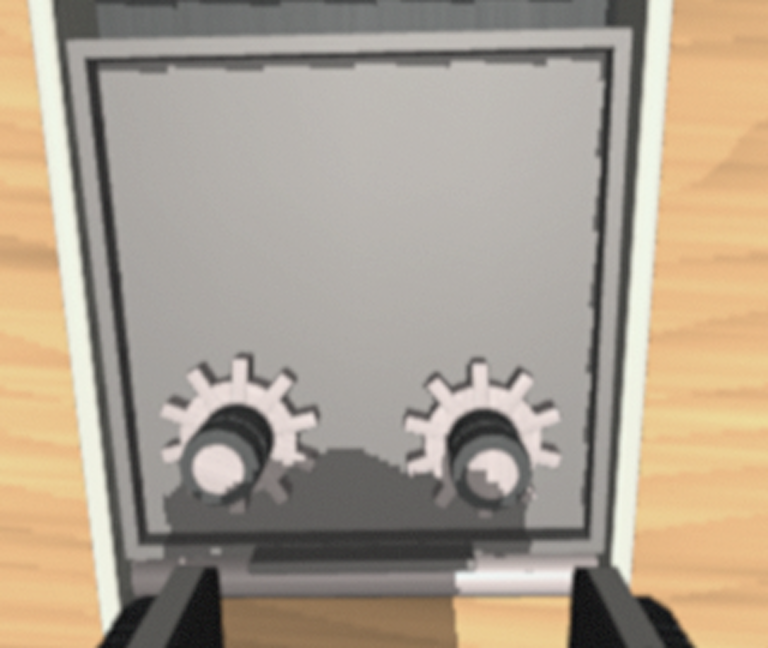

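```bash
python3 - <<'E'
from gearfit import *
p,d,i=load("w18")
for n,(u,v) in dict(b=(218,470),e=(492,475)).items(): print(n,ray(i,u/2.4+160,v/2.4+60,.092).round(4))
for n,g in dict(b=[(241,358),(197,374),(290,378),(166,410),(315,414),(167,453),(311,458)],e=[(480,362),(433,381),(528,376),(408,421),(557,412),(411,469),(557,463)]).items():
  print(n,*[np.round(x,4) for x in fit(i,np.array(g)/2.4+[160,60],.058,fixr=True)])
E
python3 to.py .4170 .2120 .12 3.4
```

```text
b [0.4128 0.2982 0.092 ]
e [0.4167 0.212  0.092 ]
b [0.4147 0.297 ] 0.7831 0.0275 0.0009
e [0.4181 0.2121] 6.8564 0.0275 0.0011
rotvec [-0.011  0.007  0.001] n8.5 0.1
shift cur axes [-0.0154  0.0312  0.0921]  target axes [-0.0161  0.0302  0.0923] dist 0.098
tcp [0.4313 0.2431 0.2123] f [ 0.5 -0.2  0.6] j [0.28 0.18 1.69 0.01 1.28 1.79] w 0.0601 t 35.95
```

```bash
python3 -m creep '[[0,0,0,-0.011,0.007,0,0.06],[-0.0048,0.0102,0.03,0,0,0,0.06],[-0.0048,0.01,0.03,0,0,0,0.06],[-0.0048,0.01,0.032,0,0,0,0.06],[0,0,0,0,0,0,0.06]]';python3 to.py .4175 .2120 .0655 3.4
```

```text
t: 36.45
tcp_pos: [0.4149, 0.2107, 0.1171]
eef_rot: [[0.998, 0.058, -0.008], [0.058, -0.998, -0.003], [-0.009, 0.002, -1.0]]
force: [-1.3, 0.4, 0.2]
grip_width: 0.06
rotvec [ 0.002  0.009 -0.002] n8.5 0.1
shift cur axes [ 0.0031 -0.0012  0.0516]  target axes [ 0.0027 -0.0011  0.0516] dist 0.052
tcp [0.4149 0.2107 0.1171] f [-1.3  0.4  0.2] j [ 0.23  0.23  1.88 -0.    1.04  1.74] w 0.06 t 36.45
```

```bash
python3 -m creep '[[0.0025,-0.0012,0,0,0.004,0,0.06],[0,0,0.025,0,0,0,0.06],[0,0,0.0265,0,0,0,0.06],[0,0,0,0,0,0,0.06],[0,0,0,0,0,0,0.015],[0,0,0,0,0,0,0.015],[0,0,0,0,0,0,0.015],[0,0,0,0,0,0,0.015],[0,0,0,0,0,0,0.015]]';python3 to.py .4175 .2120 .0655 3.4
```

```text
t: 37.35
tcp_pos: [0.423, 0.2141, 0.0712]
eef_rot: [[0.998, 0.057, 0.008], [0.057, -0.998, 0.001], [0.008, -0.001, -1.0]]
force: [0.1, -0.2, 4.7]
grip_width: 0.0239
rotvec [-0.001 -0.008 -0.002] n8.5 0.1
shift cur axes [-0.0057  0.0018  0.0056]  target axes [-0.0057  0.0017  0.0057] dist 0.008
tcp [0.423  0.2141 0.0712] f [ 0.1 -0.2  4.7] j [ 0.23  0.3   1.93 -0.    0.91  1.75] w 0.0239 t 37.35
```

```bash
python3 -m creep '[[0,0,-0.03,0,0,0,0.015],[0,0,-0.045,0,0,0,0.015],[0,0,-0.045,0,0,0,0.015],[0,0,-0.02,0,0,0,0.015],[0,0,0,0,0,0,0.015],[0,0,0,0,0,0,0.015]]';  python3 look.py w19;python3 to.py .5057 -.2257 .21 4;python3 - <<'E'
from h import *
p,d,i=load("w19"); crop(cv2.convertScaleAbs(p,alpha=1.4,beta=15),230,220,420,400,4,"w19c.png")
E
```

```text
t: 37.95
tcp_pos: [0.4205, 0.2135, 0.2093]
eef_rot: [[0.998, 0.057, 0.005], [0.057, -0.998, 0.0], [0.005, -0.0, -1.0]]
force: [-0.2, -0.5, -3.3]
grip_width: 0.0239
38.0 [0.4199 0.2134 0.2082] [[0.998, 0.057, 0.002], [0.057, -0.998, -0.0], [0.002, 0.0, -1.0]] [-0.2 -0.3 -3.1] 0.0238 [ 2.330e-01  1.330e-01  1.753e+00 -1.000e-03  1.254e+00  1.747e+00]
rotvec [ 0.    -0.002 -0.012] n8.5 0.1
shift cur axes [ 0.0605  0.4433 -0.0014]  target axes [ 0.055   0.444  -0.0018] dist 0.447
tcp [0.4199 0.2134 0.2082] f [-0.2 -0.3 -3.1] j [ 0.23  0.13  1.75 -0.    1.25  1.75] w 0.0238 t 38.0
```

View pics/w19c.png

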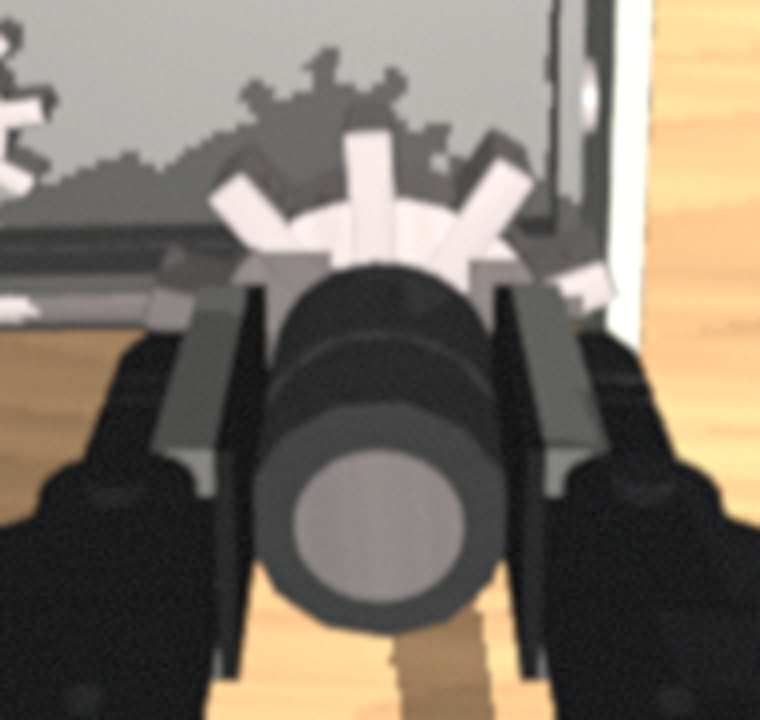

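```bash
python3 - <<'E'
from held import *
run("w19",230,220,4,[(368,132),(223,190),(520,170),(603,280)],(379,526),[.4199,.2134,.2082],[[.998,.057],[.057,-.998]],dz=-.013,dh=.021)
E
```

```text
disc c [0.4151 0.2117] phase world 6.74 rel toolx 3.47 r 0.0275 e 0.0008
disc minus tcp in tool x,y: [-0.0049  0.0014]
hub minus tcp in tool x,y: [-0.006   0.0008]
```

```bash
python3 -m creep '[[0.0066,0.0443,0,0,-0.002,-0.014,0.015],[0.0066,0.0443,0,0,0,0,0.015],[0.0066,0.0443,0,0,0,0,0.015],[0.0066,0.0443,0,0,0,0,0.015],[0.0066,0.0443,0,0,0,0,0.015],[0.0066,0.0443,0,0,0,0,0.015],[0.0066,0.0443,0,0,0,0,0.015],[0.0066,0.0443,0,0,0,0,0.015],[0.0066,0.0443,0,0,0,0,0.015],[0.0066,0.0443,0,0,0,0,0.015],[0,0,0,0,0,0,0.015],[0,0,0,0,0,0,0.015]]';python3 to.py .5111 -.2253 .095 4.1
```

```text
t: 39.2
tcp_pos: [0.5164, -0.224, 0.2067]
eef_rot: [[0.998, 0.069, -0.002], [0.069, -0.998, 0.003], [-0.002, -0.003, -1.0]]
force: [-0.4, 0.3, -1.2]
grip_width: 0.0236
rotvec [-0.003  0.002 -0.003] n8.5 0.0
shift cur axes [-0.0051  0.0013  0.1117]  target axes [-0.0054  0.0009  0.1117] dist 0.112
tcp [ 0.5164 -0.224   0.2067] f [-0.4  0.3 -1.2] j [-0.61  0.3   1.54  0.    1.31  0.89] w 0.0236 t 39.2
```

```bash
python3 -m creep '[[-0.0052,0.001,0,-0.003,0.002,0,0.015],[0,0,0.04,0,0,0,0.015],[0,0,0.036,0,0,0,0.015],[0,0,0.036,0,0,0,0.015],[0,0,0,0,0,0,0.015],[0,0,0,0,0,0,0.015],[0,0,0,0,0,0,0.015]]';python3 to.py .5111 -.2253 .095 4.1; python3 look.py w20; python3 - <<'E'
from h import *
p,d,i=load("w20"); crop(cv2.convertScaleAbs(p,alpha=1.2,beta=10),220,140,540,410,2.4,"w20c.png")
E
```

```text
t: 39.9
tcp_pos: [0.5141, -0.2256, 0.0996]
eef_rot: [[0.997, 0.072, 0.007], [0.072, -0.997, -0.005], [0.007, 0.005, -1.0]]
force: [0.0, 0.4, -0.9]
grip_width: 0.0238
rotvec [ 0.005 -0.007  0.001] n8.5 0.1
shift cur axes [-0.003  -0.0006  0.0046]  target axes [-0.003  -0.0005  0.0046] dist 0.006
tcp [ 0.5141 -0.2256  0.0996] f [ 0.   0.4 -0.9] j [-0.61  0.39  1.69  0.    1.05  0.89] w 0.0238 t 39.9
39.95 [ 0.5143 -0.2259  0.0998] [[0.997, 0.072, 0.008], [0.072, -0.997, -0.005], [0.007, 0.006, -1.0]] [-0.  -0.4 -2.8] 0.0234 [-0.612  0.395  1.688  0.     1.05   0.886]
```

View pics/w20.png

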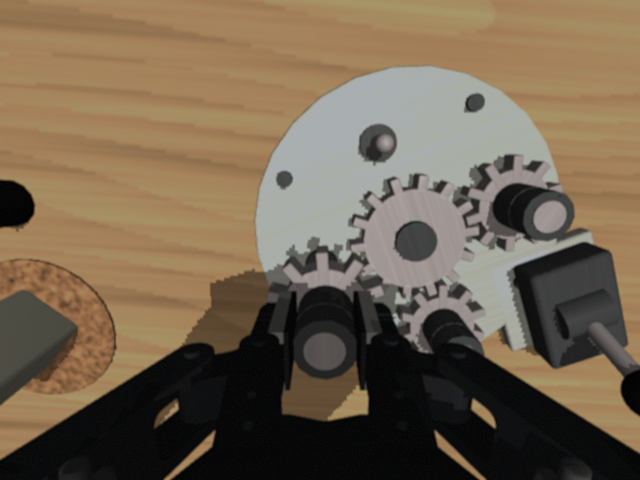

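View pics/w20c.png

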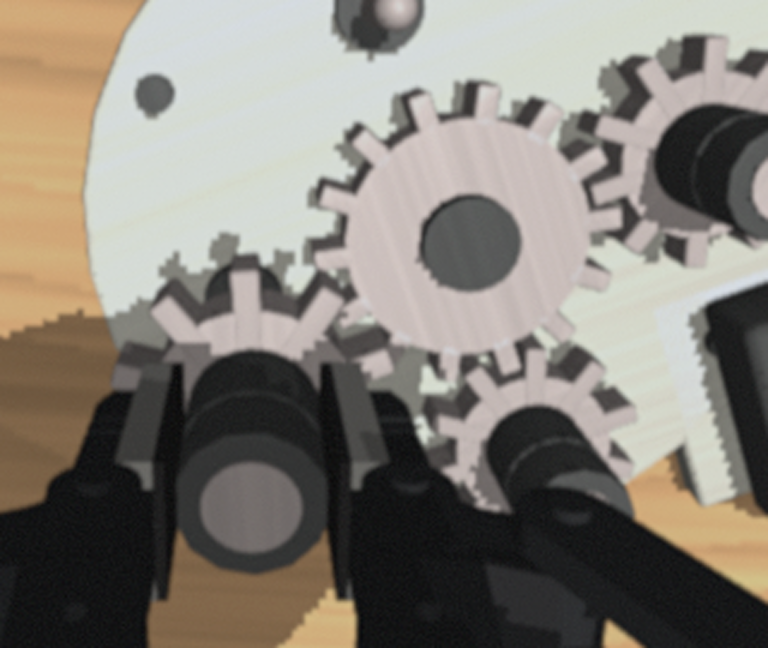

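```bash
python3 - <<'E'
from held import *
from scipy.optimize import least_squares
p,d,i=load("w20")
T=np.array([(385,143),(377.5,143),(549,215)],float)
def m(q):
    f=lambda k,h:[q[0]+.06*np.cos(q[2]+k*np.pi/2),q[1]+.06*np.sin(q[2]+k*np.pi/2),h+dz]
    return proj(i,np.array([f(0,.045),f(0,.018),f(3,.066)]))
for dz in (0,-.0023):
  r=least_squares(lambda q:(m(q)-T).ravel(),[.53,-.28,.45]);q=r.x;print(q.round(4),r.fun.reshape(-1,2).round(1).tolist())
  a=q[2]+np.pi/2; print("s1",q[0]+.06*np.cos(a),q[1]+.06*np.sin(a))
  o=[.5142,-.2258,.0997];run("w20",220,140,2.4,[(245,272),(165,305),(332,300)],(251,508),o,[[.997,.072],[.072,-.997]],dz=-.013+dz,dh=.021+dz)
E
```

```text
[ 0.5316 -0.2801  0.4519] [[0.7, 0.4], [0.5, 0.1], [-1.1, -0.7]]
s1 0.5054229804549852 -0.2260734480479879
disc c [ 0.5092 -0.2272] phase world 6.02 rel toolx 1.88 r 0.0275 e 0.0005
disc minus tcp in tool x,y: [-0.0051  0.0011]
hub minus tcp in tool x,y: [-0.0061  0.0007]
[ 0.5315 -0.2809  0.4531] [[1.4, 0.7], [1.2, 0.4], [-2.3, -1.4]]
s1 0.5052677741513927 -0.2269273811391928
disc c [ 0.5084 -0.2273] phase world 6.02 rel toolx 1.89 r 0.0275 e 0.0005
disc minus tcp in tool x,y: [-0.0058  0.0011]
hub minus tcp in tool x,y: [-0.0075  0.0008]
```

```bash
python3 -m creep '[[0,0,0,0,0,-0.017,0.015],[0,0,0,0,0,0,0.015],[0,0,0,0,0,0,0.015]]';python3 to.py .5109 -.2248 .095 4.1
```

```text
t: 40.25
tcp_pos: [0.5132, -0.2257, 0.0981]
eef_rot: [[0.996, 0.088, 0.005], [0.088, -0.996, -0.004], [0.005, 0.004, -1.0]]
force: [-0.2, -0.4, -2.5]
grip_width: 0.0237
rotvec [ 0.004 -0.005  0.017] n8.5 0.1
shift cur axes [-0.0022 -0.0011  0.0031]  target axes [-0.0022 -0.001   0.0031] dist 0.004
tcp [ 0.5132 -0.2257  0.0981] f [-0.2 -0.4 -2.5] j [-0.61  0.4   1.69  0.    1.05  0.87] w 0.0237 t 40.25
```

```bash
python3 -m creep '[[-0.0005,-0.0004,0.01,0,0,0,0.015],[0,0,0.006,0,0,0,0.015],[0,0,0,0,0,0,0.015],[0,0,0,0,0,0,0.015]]'; python3 -m creep '[[0,0,0.006,0,0,0,0.015],[0,0,0,0,0,0,0.015]]'; python3 -m creep '[[0,0,0.006,0,0,0,0.015],[0,0,0,0,0,0,0.015]]'
```

```text
t: 40.65
tcp_pos: [0.5121, -0.2249, 0.0807]
eef_rot: [[0.996, 0.088, 0.003], [0.088, -0.996, -0.002], [0.003, 0.002, -1.0]]
force: [0.3, 0.6, -2.0]
grip_width: 0.0235
t: 40.85
tcp_pos: [0.5121, -0.2249, 0.0746]
eef_rot: [[0.996, 0.088, 0.003], [0.088, -0.996, -0.002], [0.003, 0.003, -1.0]]
force: [-0.8, 0.5, -2.1]
grip_width: 0.024
t: 41.05
tcp_pos: [0.512, -0.2248, 0.0685]
eef_rot: [[0.996, 0.088, 0.003], [0.088, -0.996, -0.002], [0.003, 0.002, -1.0]]
force: [-0.7, 0.5, -1.8]
grip_width: 0.0235
```

```bash
python3 -m creep '[[0,0,0.006,0,0,0,0.015],[0,0,0,0,0,0,0.015]]'; python3 -m creep '[[0,0,0.005,0,0,0,0.015],[0,0,0,0,0,0,0.015]]'; python3 -m creep '[[0,0,0.004,0,0,0,0.015],[0,0,0,0,0,0,0.015]]'
```

```text
t: 41.25
tcp_pos: [0.512, -0.2248, 0.0625]
eef_rot: [[0.996, 0.088, 0.003], [0.088, -0.996, -0.002], [0.003, 0.002, -1.0]]
force: [-0.1, -1.0, -2.8]
grip_width: 0.0235
t: 41.45
tcp_pos: [0.5124, -0.2249, 0.0579]
eef_rot: [[0.996, 0.088, 0.004], [0.088, -0.996, -0.002], [0.004, 0.003, -1.0]]
force: [0.6, 1.6, -1.2]
grip_width: 0.0239
t: 41.65
tcp_pos: [0.512, -0.2246, 0.0538]
eef_rot: [[0.996, 0.088, 0.003], [0.088, -0.996, -0.002], [0.003, 0.002, -1.0]]
force: [-0.6, 1.9, -3.9]
grip_width: 0.0239
```

```bash
python3 -m creep '[[0,0,0.005,0,0,0,0.015],[0,0,0,0,0,0,0.015]]'; python3 -m creep '[[0,0,0.003,0,0,0,0.015],[0,0,0,0,0,0,0.015]]'; python3 -m creep '[[0,0,0.002,0,0,0,0.015],[0,0,0,0,0,0,0.015]]'
```

```text
t: 41.85
tcp_pos: [0.512, -0.2247, 0.0485]
eef_rot: [[0.996, 0.088, 0.003], [0.088, -0.996, -0.002], [0.003, 0.002, -1.0]]
force: [-2.0, 2.9, -4.5]
grip_width: 0.024
t: 42.05
tcp_pos: [0.5121, -0.2247, 0.0458]
eef_rot: [[0.996, 0.088, 0.003], [0.088, -0.996, -0.002], [0.003, 0.002, -1.0]]
force: [-1.3, 3.7, -2.3]
grip_width: 0.024
t: 42.25
tcp_pos: [0.5124, -0.2248, 0.0452]
eef_rot: [[0.996, 0.088, 0.004], [0.088, -0.996, -0.002], [0.004, 0.003, -1.0]]
force: [-4.4, 6.6, 8.3]
grip_width: 0.0234
```

Seated (0.0452 as predicted). Release and go for the last gear.

```bash
python3 -m creep '[[0,0,0,0,0,0,0.05],[0,0,0,0,0,0,0.05],[0,0,0,0,0,0,0.05],[0,0,-0.03,0,0,0,0.05],[0,0,-0.045,0,0,0,0.05],[0,0,-0.045,0,0,0,0.05],[0,0,-0.045,0,0,0,0.06],[0,0,0,0,0,0,0.06]]'; python3 look.py w21; python3 to.py .43 .26 .21 3.4
```

```text
t: 43.05
tcp_pos: [0.5155, -0.2275, 0.2169]
eef_rot: [[0.996, 0.088, 0.016], [0.088, -0.996, -0.012], [0.015, 0.013, -1.0]]
force: [1.0, -1.2, -0.6]
grip_width: 0.0599
43.1 [ 0.514  -0.2265  0.2134] [[0.996, 0.088, 0.012], [0.088, -0.996, -0.008], [0.011, 0.009, -1.0]] [-0.2 -0.  -0.5] 0.0598 [-0.613  0.283  1.547 -0.     1.297  0.869]
rotvec [ 0.009 -0.011  0.029] n8.5 0.2
shift cur axes [-0.0409 -0.492  -0.0017]  target axes [-0.055  -0.4907  0.0034] dist 0.494
tcp [ 0.514  -0.2265  0.2134] f [-0.2 -0.  -0.5] j [-0.61  0.28  1.55 -0.    1.3   0.87] w 0.0598 t 43.1
```

View pics/w21.png

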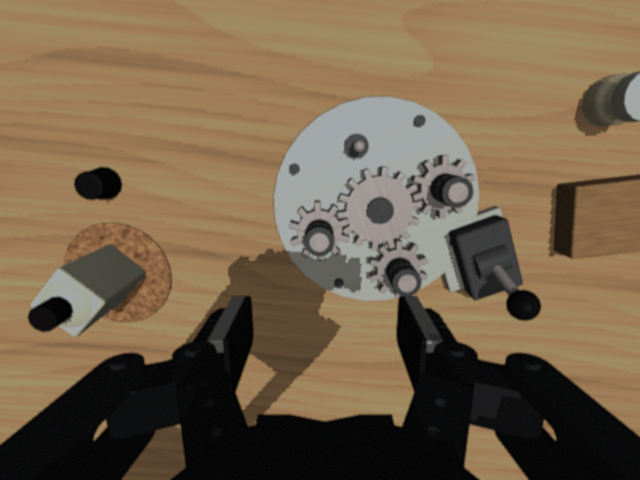

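```bash
python3 -m creep '[[-0.0037,-0.0447,0,0,0,0.014,0.06],[-0.0037,-0.0447,0,0,0,0.014,0.06],[-0.0037,-0.0447,0,0,0,0,0.06],[-0.0037,-0.0447,0,0,0,0,0.06],[-0.0037,-0.0447,0,0,0,0,0.06],[-0.0037,-0.0447,0,0,0,0,0.06],[-0.0037,-0.0447,0,0,0,0,0.06],[-0.0037,-0.0447,0,0,0,0,0.06],[-0.0037,-0.0447,0,0,0,0,0.06],[-0.0037,-0.0447,0,0,0,0,0.06],[-0.0037,-0.0447,0,0,0,0,0.06],[0,0,0,0,0,0,0.06]]'; python3 -m creep '[[0,0,0,0,0,0,0.06],[0,0,0,0,0,0,0.06]]';python3 look.py w22; python3 - <<'E'
from h import *
p,d,i=load("w22"); crop(cv2.convertScaleAbs(p,alpha=1.3,beta=15),160,60,480,330,2.4,"w22c.png")
E
```

```text
t: 44.3
tcp_pos: [0.4379, 0.2677, 0.206]
eef_rot: [[0.998, 0.066, 0.002], [0.066, -0.998, -0.002], [0.002, 0.002, -1.0]]
force: [0.1, 0.7, -0.8]
grip_width: 0.0602
t: 44.5
tcp_pos: [0.4396, 0.2623, 0.2066]
eef_rot: [[0.998, 0.06, 0.003], [0.06, -0.998, -0.004], [0.003, 0.004, -1.0]]
force: [-0.7, -0.8, 1.0]
grip_width: 0.0601
44.55 [0.4399 0.262  0.2069] [[0.998, 0.059, 0.003], [0.059, -0.998, -0.004], [0.003, 0.004, -1.0]] [-0.1 -1.   1. ] 0.0599 [ 0.322  0.208  1.663 -0.005  1.269  1.836]
```

View pics/w22c.png

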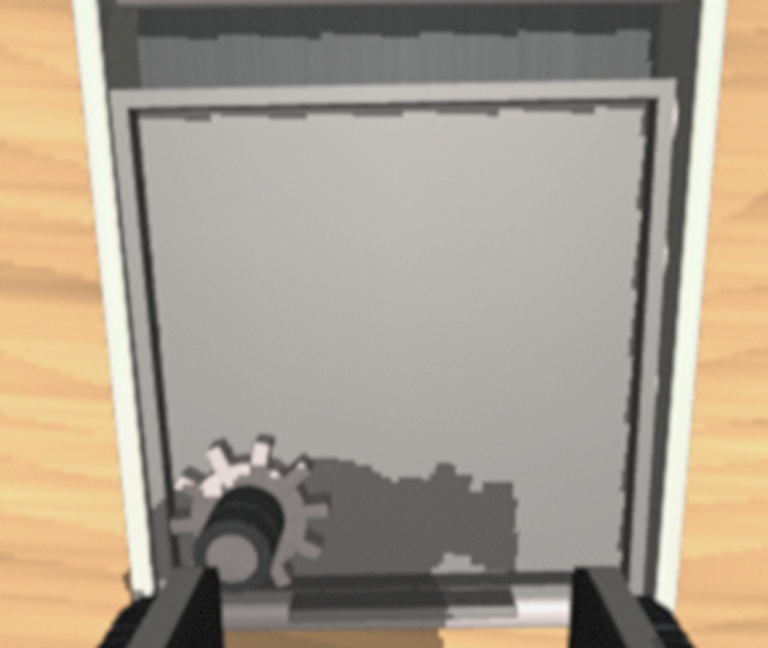

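```bash
python3 - <<'E'
from gearfit import *
p,d,i=load("w22")
print(ray(i,232/2.4+160,558/2.4+60,.092).round(4), pts(d,i,np.array([int(232/2.4+160)]),np.array([int(558/2.4+60)])))
print(*[np.round(x,4) for x in fit(i,np.array([(264,440),(216,450),(306,464),(327,508),(318,550),(183,485),(175,522)])/2.4+[160,60],.058,fixr=True)])
for u,v in [(130,108),(645,103),(180,580),(615,575)]: print(ray(i,u/2.4+160,v/2.4+60,.057).round(4))
E
python3 to.py .405 .3065 .12 3.4
```

```text
[0.3959 0.3097 0.092 ] [[0.39603665 0.31033989 0.09142898]]
[0.3975 0.3087] 28.3424 0.0275 0.001
[0.5305 0.3487 0.057 ]
[0.5416 0.1883 0.057 ]
[0.3706 0.3344 0.057 ]
[0.3816 0.1769 0.057 ]
rotvec [ 0.004 -0.003 -0.   ] n8.5 0.0
shift cur axes [-0.0325 -0.0468  0.0866]  target axes [-0.0322 -0.0465  0.0869] dist 0.104
tcp [0.4399 0.262  0.2069] f [-0.1 -1.   1. ] j [ 0.32  0.21  1.66 -0.    1.27  1.84] w 0.0599 t 44.55
```

```bash
python3 -m creep '[[-0.0137,-0.0156,0.029,0,0,0,0.055],[-0.0137,-0.0156,0.029,0,0,0,0.055],[-0.0135,-0.0155,0.029,0,0,0,0.055],[0,0,0,0,0,0,0.055],[0,0,0,0,0,0,0.055]]';python3 to.py .3968 .3092 .0665 3.4
```

```text
t: 45.05
tcp_pos: [0.3971, 0.3062, 0.1204]
eef_rot: [[0.998, 0.059, 0.004], [0.059, -0.998, -0.004], [0.004, 0.004, -1.0]]
force: [0.1, -0.5, 0.7]
grip_width: 0.0549
rotvec [ 0.004 -0.004  0.   ] n8.5 0.0
shift cur axes [-0.0003 -0.0033  0.0539]  target axes [-0.0001 -0.003   0.0539] dist 0.054
tcp [0.3971 0.3062 0.1204] f [ 0.1 -0.5  0.7] j [ 0.44  0.28  1.8  -0.01  1.06  1.95] w 0.0549 t 45.05
```

```bash
python3 -m creep '[[-0.002,-0.003,0.018,0.002,-0.002,0,0.055],[0,0,0.018,0,0,0,0.055],[0,0,0.018,0,0,0,0.055],[0,0,0,0,0,0,0.055],[0,0,0,0,0,0,0.055]]';python3 to.py .3968 .3092 .0665 3.4; python3 look.py w23
```

```text
t: 45.55
tcp_pos: [0.3963, 0.3097, 0.0677]
eef_rot: [[0.998, 0.059, 0.004], [0.059, -0.998, -0.0], [0.004, 0.001, -1.0]]
force: [-0.1, -0.1, 0.0]
grip_width: 0.0549
rotvec [ 0.001 -0.004 -0.   ] n8.5 0.0
shift cur axes [0.0005 0.0005 0.0012]  target axes [0.0005 0.0005 0.0012] dist 0.001
tcp [0.3963 0.3097 0.0677] f [-0.1 -0.1  0. ] j [ 0.44  0.35  1.86 -0.    0.93  1.96] w 0.0549 t 45.55
45.6 [0.3964 0.3099 0.0679] [[0.998, 0.059, 0.005], [0.059, -0.998, 0.0], [0.005, 0.0, -1.0]] [-0.2 -0.2  0.4] 0.0548 [ 0.443  0.349  1.859 -0.002  0.929  1.956]
```

View pics/w23.png

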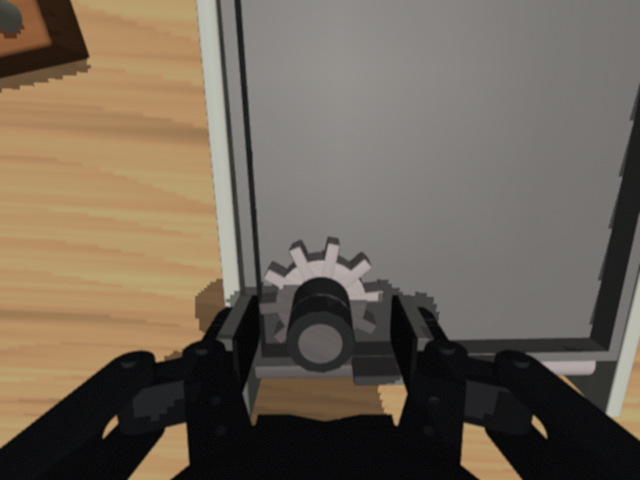

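```bash
python3 -m creep '[[0,0,0,0,0,0,0.015],[0,0,0,0,0,0,0.015],[0,0,0,0,0,0,0.015],[0,0,0,0,0,0,0.015],[0,0,0,0,0,0,0.015],[0,0,-0.02,0,0,0,0.015],[0,0,-0.035,0,0,0,0.015],[0,0,-0.045,0,0,0,0.015],[0,0,-0.04,0,0,-0.134,0.015],[0,0,0,0,0,-0.134,0.015],[0,0,0,0,0,0,0.015],[0,0,0,0,0,0,0.015]]';  python3 look.py w24;python3 to.py .5857 -.2539 .21 18.7;python3 - <<'E'
from h import *
p,d,i=load("w24"); crop(cv2.convertScaleAbs(p,alpha=1.4,beta=15),230,220,420,400,4,"w24c.png")
E
```

```text
t: 46.8
tcp_pos: [0.3933, 0.3098, 0.2054]
eef_rot: [[0.948, 0.319, 0.0], [0.319, -0.948, -0.002], [-0.0, 0.002, -1.0]]
force: [-0.7, 0.1, -2.0]
grip_width: 0.0241
46.85 [0.3932 0.3097 0.205 ] [[0.948, 0.319, -0.0], [0.319, -0.948, -0.002], [-0.001, 0.002, -1.0]] [ 0.1  0.1 -1.8] 0.0241 [ 0.445  0.191  1.689 -0.002  1.262  1.692]
rotvec [ 0.002  0.001 -0.001] n8.5 0.0
shift cur axes [ 0.0023  0.5956 -0.0038]  target axes [ 0.0016  0.5956 -0.005 ] dist 0.596
tcp [0.3932 0.3097 0.205 ] f [ 0.1  0.1 -1.8] j [ 0.45  0.19  1.69 -0.    1.26  1.69] w 0.0241 t 46.85
```

View pics/w24c.png

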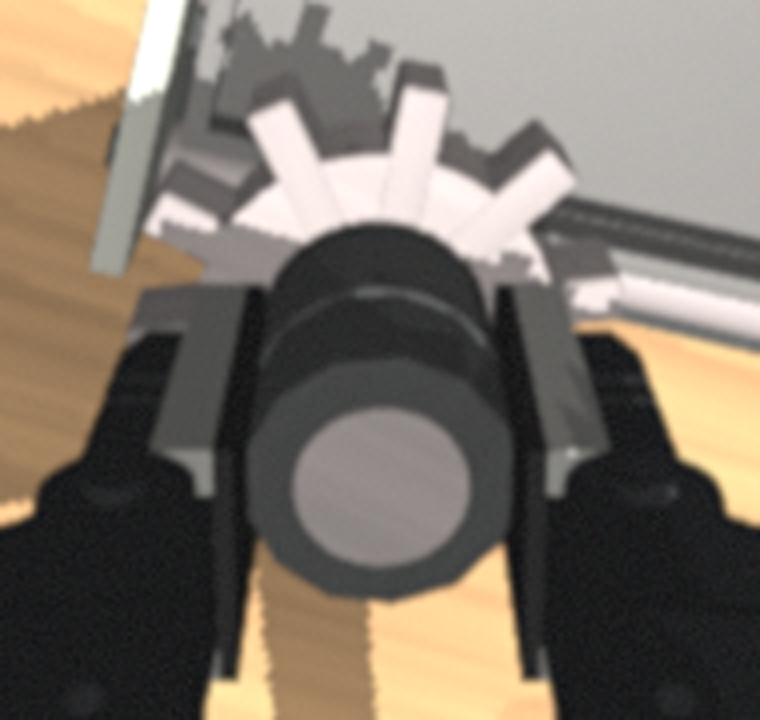

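```bash
python3 - <<'E'
from held import *
run("w24",230,220,4,[(271,108),(424,92),(564,165),(170,222)],(382,486),[.3932,.3097,.205],[[.948,.319],[.319,-.948]],dz=-.011,dh=.023)
E
```

```text
disc c [0.3943 0.3084] phase world 9.21 rel toolx -9.39 r 0.0275 e 0.0008
disc minus tcp in tool x,y: [0.0006 0.0016]
hub minus tcp in tool x,y: [-0.0006  0.0011]
```

```bash
python3 -m creep '[[0.0002,0.0458,0,0,0,0,0.015],[0.0002,0.0458,0,0,0,0,0.015],[0.0002,0.0458,0,0,0,0,0.015],[0.0002,0.0458,0,0,0,0,0.015],[0.0002,0.0458,0,0,0,0,0.015],[0.0002,0.0458,0,0,0,0,0.015],[0.0002,0.0458,0,0,0,0,0.015],[0.0002,0.0458,0,0,0,0,0.015],[0.0002,0.0458,0,0,0,0,0.015],[0.0002,0.0458,0,0,0,0,0.015],[0.0002,0.0458,0,0,0,0,0.015],[0.0002,0.0458,0,0,0,0,0.015]]'; python3 -m creep '[[0,0.046,0,0,0,0.014,0.015],[0,0,0,0,0,0.014,0.015],[0,0,0,0,0,0,0.015],[0,0,0,0,0,0,0.015]]';python3 to.py .5857 -.254 .095 17
```

```text
t: 48.05
tcp_pos: [0.5733, -0.2108, 0.2053]
eef_rot: [[0.948, 0.32, -0.001], [0.32, -0.948, 0.001], [-0.0, -0.001, -1.0]]
force: [0.6, 0.6, -1.9]
grip_width: 0.0239
t: 48.45
tcp_pos: [0.5877, -0.2518, 0.2059]
eef_rot: [[0.955, 0.295, -0.0], [0.295, -0.955, 0.001], [-0.0, -0.001, -1.0]]
force: [-0.1, 1.1, -0.6]
grip_width: 0.024
rotvec [-0.001  0.     0.003] n8.5 0.0
shift cur axes [-0.0026  0.0017  0.1109]  target axes [-0.0026  0.0016  0.1109] dist 0.111
tcp [ 0.5877 -0.2518  0.2059] f [-0.1  1.1 -0.6] j [-0.58  0.44  1.34  0.    1.37  0.69] w 0.024 t 48.45
```

```bash
python3 -m creep '[[-0.0026,0.0017,0.02,0,0,0,0.015],[0,0,0.035,0,0,0,0.015],[0,0,0.035,0,0,0,0.015],[0,0,0.021,0,0,0,0.015],[0,0,0,0,0,0,0.015],[0,0,0,0,0,0,0.015],[0,0,0,0,0,0,0.015]]';python3 to.py .5857 -.254 .095 17; python3 look.py w25
```

```text
t: 49.15
tcp_pos: [0.5879, -0.2554, 0.0984]
eef_rot: [[0.955, 0.296, 0.005], [0.297, -0.955, -0.003], [0.004, 0.004, -1.0]]
force: [0.9, 0.1, -1.2]
grip_width: 0.0235
rotvec [ 0.004 -0.004  0.004] n8.5 0.1
shift cur axes [-0.0017 -0.002   0.0034]  target axes [-0.0017 -0.002   0.0034] dist 0.004
tcp [ 0.5879 -0.2554  0.0984] f [ 0.9  0.1 -1.2] j [-0.58  0.52  1.48  0.    1.14  0.69] w 0.0235 t 49.15
49.2 [ 0.5879 -0.2556  0.0985] [[0.955, 0.296, 0.005], [0.296, -0.955, -0.003], [0.004, 0.004, -1.0]] [ 0.2 -0.9 -2.3] 0.0237 [-0.584  0.523  1.477  0.     1.136  0.686]
```

View pics/w25.png

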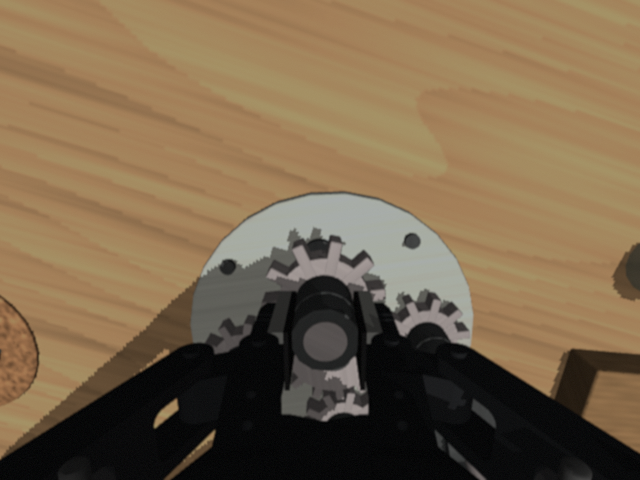

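```bash
python3 -m creep '[[0,-0.0008,0.01,0,0,0,0.015],[0,0,0.008,0,0,0,0.015],[0,0,0,0,0,0,0.015],[0,0,0,0,0,0,0.015]]'; python3 -m creep '[[0,0,0.006,0,0,0,0.015],[0,0,0,0,0,0,0.015]]'; python3 -m creep '[[0,0,0.006,0,0,0,0.015],[0,0,0,0,0,0,0.015]]'
```

```text
t: 49.6
tcp_pos: [0.5862, -0.2545, 0.0777]
eef_rot: [[0.955, 0.296, 0.001], [0.296, -0.955, -0.0], [0.001, 0.001, -1.0]]
force: [0.4, -0.3, -1.4]
grip_width: 0.0238
t: 49.8
tcp_pos: [0.5862, -0.2545, 0.0715]
eef_rot: [[0.955, 0.296, 0.001], [0.296, -0.955, -0.0], [0.001, 0.001, -1.0]]
force: [-0.8, 0.5, -3.0]
grip_width: 0.0238
t: 50.0
tcp_pos: [0.5861, -0.2543, 0.0654]
eef_rot: [[0.955, 0.296, 0.001], [0.296, -0.955, -0.0], [0.001, 0.0, -1.0]]
force: [-0.2, 0.6, -1.4]
grip_width: 0.0239
```

```bash
python3 -m creep '[[0,0,0.006,0,0,0,0.015],[0,0,0,0,0,0,0.015]]'; python3 -m creep '[[0,0,0.004,0,0,0,0.015],[0,0,0,0,0,0,0.015]]'; python3 -m creep '[[0,0,0.004,0,0,0,0.015],[0,0,0,0,0,0,0.015]]'; python3 -m creep '[[0,0,0.004,0,0,0,0.015],[0,0,0,0,0,0,0.015]]'
```

```text
t: 50.2
tcp_pos: [0.5861, -0.2543, 0.0594]
eef_rot: [[0.955, 0.296, 0.001], [0.296, -0.955, -0.0], [0.001, 0.0, -1.0]]
force: [-0.5, -0.2, -1.7]
grip_width: 0.0241
t: 50.4
tcp_pos: [0.5864, -0.2545, 0.0557]
eef_rot: [[0.955, 0.296, 0.001], [0.296, -0.955, -0.001], [0.001, 0.001, -1.0]]
force: [0.0, 0.5, -2.5]
grip_width: 0.0239
t: 50.6
tcp_pos: [0.5863, -0.2545, 0.0518]
eef_rot: [[0.955, 0.296, 0.001], [0.296, -0.955, -0.001], [0.001, 0.001, -1.0]]
force: [-0.3, 0.2, -2.8]
grip_width: 0.024
t: 50.8
tcp_pos: [0.5864, -0.2545, 0.0477]
eef_rot: [[0.955, 0.296, 0.002], [0.296, -0.955, -0.001], [0.001, 0.001, -1.0]]
force: [0.2, 0.6, -2.2]
grip_width: 0.0242
```

```bash
python3 -m creep '[[0,0,0.004,0,0,0,0.015],[0,0,0,0,0,0,0.015]]'; python3 -m creep '[[0,0,0.003,0,0,0,0.015],[0,0,0,0,0,0,0.015]]'
```

```text
t: 51.0
tcp_pos: [0.5864, -0.2545, 0.0437]
eef_rot: [[0.955, 0.296, 0.002], [0.296, -0.955, -0.001], [0.001, 0.001, -1.0]]
force: [-0.6, -0.0, -2.3]
grip_width: 0.0237
t: 51.2
tcp_pos: [0.5867, -0.2548, 0.0416]
eef_rot: [[0.955, 0.296, 0.002], [0.296, -0.955, -0.001], [0.002, 0.002, -1.0]]
force: [-1.7, -0.5, 0.8]
grip_width: 0.0238
```

```bash
python3 -m creep '[[0,0,0.001,0,0,0,0.015],[0,0,0,0,0,0,0.015]]';python3 -m creep '[[0,0,0,0,0,0,0.05],[0,0,0,0,0,0,0.05],[0,0,0,0,0,0,0.05],[0,0,-0.03,0,0,0,0.05],[0,0,-0.045,0,0,0,0.05],[0,0,-0.045,0,0,0,0.05],[-0.03,0.0,-0.045,0,0,0,0.05],[-0.04,0,0,0,0,0,0.05],[0,0,0,0,0,0,0.05],[0,0,0,0,0,0,0.05]]'; python3 look.py w26
```

```text
t: 51.4
tcp_pos: [0.5869, -0.2548, 0.0415]
eef_rot: [[0.955, 0.296, 0.003], [0.296, -0.955, -0.002], [0.002, 0.002, -1.0]]
force: [-3.8, 1.7, 6.4]
grip_width: 0.0239
t: 52.4
tcp_pos: [0.5212, -0.2748, 0.2019]
eef_rot: [[0.956, 0.294, 0.003], [0.294, -0.956, -0.001], [0.002, 0.002, -1.0]]
force: [0.2, 0.0, -0.2]
grip_width: 0.0501
52.45 [ 0.5218 -0.2745  0.2015] [[0.955, 0.295, 0.002], [0.295, -0.955, -0.001], [0.002, 0.001, -1.0]] [ 0.6 -0.4 -0.6] 0.0503 [-6.740e-01  3.480e-01  1.484e+00  1.000e-03  1.307e+00  5.970e-01]
```

View pics/w26.png

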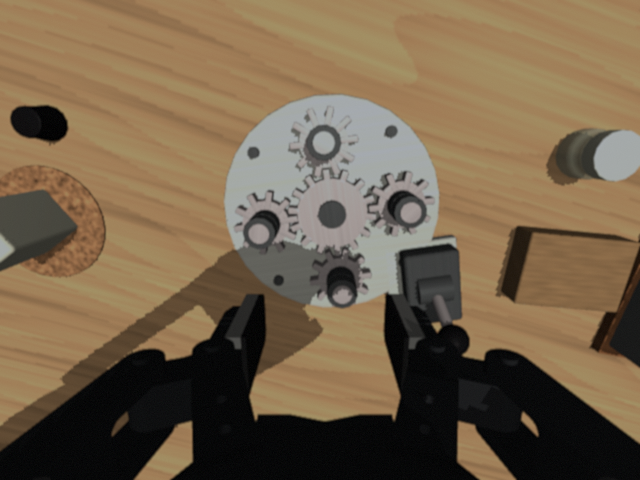

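```bash
python3 - <<'E'
from h import *
p,d,i=load("w26")
for u,v in [(323,142),(409,211),(262,230),(342,292),(453,340)]:
    q=pts(d,i,*np.mgrid[u-3:u+4,v-3:v+4]); print((u,v),np.median(q.reshape(-1,3),0).round(4))
c=np.array([.5316,-.2798]);a=.446;R=np.array([[np.cos(a),-np.sin(a)],[np.sin(a),np.cos(a)]])
for x in [(-.082-.0264,-.082),(-.082+.0264,-.082),(-.082,-.082)]: print((c+R@np.array(x)).round(4))
print(np.degrees(a))
E
python3 to.py .4695 -.4003 .15 25.6
```

```text
(323, 142) [ 0.5874 -0.2543  0.0652]
(409, 211) [ 0.5579 -0.333   0.0655]
(262, 230) [ 0.5098 -0.2281  0.0655]
(342, 292) [ 0.4783 -0.3044  0.0653]
(453, 340) [ 0.4765 -0.394   0.0927]
[ 0.4692 -0.4005]
[ 0.5168 -0.3778]
[ 0.493  -0.3892]
25.553917662834717
rotvec [ 0.001 -0.002 -0.147] n8.5 1.1
shift cur axes [-0.0872  0.1047  0.0514]  target axes [-0.1015  0.0909  0.0515] dist 0.146
tcp [ 0.5218 -0.2745  0.2015] f [ 0.6 -0.4 -0.6] j [-0.67  0.35  1.48  0.    1.31  0.6 ] w 0.0503 t 52.45
```

```bash
python3 -m creep '[[0,0,0,0,0,-0.147,0.02],[0,0,0,0,0,0,0.0]]'; python3 to.py .4317 -.4185 .15 25.6
```

```text
t: 52.65
tcp_pos: [0.5223, -0.2741, 0.2008]
eef_rot: [[0.901, 0.435, 0.001], [0.435, -0.901, -0.0], [0.001, 0.001, -1.0]]
force: [1.0, 0.5, -0.1]
grip_width: 0.0218
rotvec [ 0.001 -0.001  0.003] n8.5 0.0
shift cur axes [-0.1445  0.0907  0.0507]  target axes [-0.1442  0.0911  0.0508] dist 0.178
tcp [ 0.5223 -0.2741  0.2008] f [ 1.   0.5 -0.1] j [-0.67  0.35  1.48  0.    1.31  0.45] w 0.0218 t 52.65
```

```bash
python3 -m creep '[[-0.036,0.0228,0.01,0,0,0,0],[-0.036,0.0228,0.01,0,0,0,0],[-0.036,0.0228,0.015,0,0,0,0],[-0.036,0.0228,0.015,0,0,0,0],[0,0,0,0,0,0,0],[0,0,0.04,0,0,0,0],[0,0,0.04,0,0,0,0],[0,0,0,0,0,0,0],[0,0,0,0,0,0,0]]'; python3 to.py .4317 -.4185 .07 25.6; python3 look.py w27
```

```text
t: 53.55
tcp_pos: [0.432, -0.4184, 0.0714]
eef_rot: [[0.902, 0.432, 0.001], [0.432, -0.902, 0.001], [0.001, -0.0, -1.0]]
force: [-0.2, -0.6, 0.4]
grip_width: -0.0001
rotvec [-0.    -0.001 -0.   ] n8.5 0.0
shift cur axes [-0.0004 -0.      0.0014]  target axes [-0.0004 -0.      0.0014] dist 0.001
tcp [ 0.432  -0.4184  0.0714] f [-0.2 -0.6  0.4] j [-0.96  0.49  1.6   0.    1.04  0.17] w -0.0001 t 53.55
53.6 [ 0.4327 -0.4195  0.073 ] [[0.902, 0.432, 0.003], [0.432, -0.902, -0.002], [0.002, 0.003, -1.0]] [-0.  -0.7  1. ] 0.0001 [-0.956  0.492  1.603  0.002  1.043  0.168]
```

View pics/w27.png

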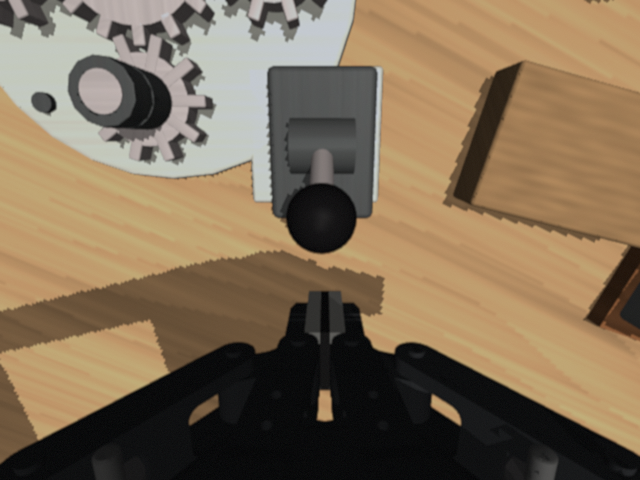

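```bash
python3 -m creep '[[0.01,0,0,0,0,0,0],[0.01,0,0,0,0,0,0],[0.01,0,0,0,0,0,0],[0.01,0,0,0,0,0,0],[0.008,0,0,0,0,0,0],[0.008,0,0,0,0,0,0],[0,0,0,0,0,0,0]]';python3 -m creep '[[0.005,0,0,0,0,0,0],[0.004,0,0,0,0,0,0],[0,0,0,0,0,0,0]]'; python3 look.py w28;  python3 look.py s28 side
```

```text
t: 54.3
tcp_pos: [0.4832, -0.3942, 0.0717]
eef_rot: [[0.901, 0.433, 0.003], [0.433, -0.901, -0.001], [0.002, 0.002, -1.0]]
force: [0.3, -0.2, 0.3]
grip_width: 0.0001
t: 54.6
tcp_pos: [0.4903, -0.3908, 0.0715]
eef_rot: [[0.902, 0.433, 0.002], [0.433, -0.902, -0.0], [0.002, 0.001, -1.0]]
force: [-0.6, 0.1, 0.1]
grip_width: -0.0001
54.65 [ 0.4903 -0.3909  0.0716] [[0.902, 0.433, 0.002], [0.433, -0.902, -0.001], [0.002, 0.002, -1.0]] [-0.1  0.5 -0.2] -0.0002 [-8.510e-01  5.320e-01  1.537e+00  1.000e-03  1.071e+00  2.710e-01]
54.7 [ 0.4902 -0.391   0.0718] [[0.902, 0.432, 0.002], [0.432, -0.902, -0.001], [0.002, 0.002, -1.0]] [-0.1 -0.7  0. ] -0.0001 [-8.520e-01  5.320e-01  1.537e+00  1.000e-03  1.071e+00  2.710e-01]
```

View pics/w28.png

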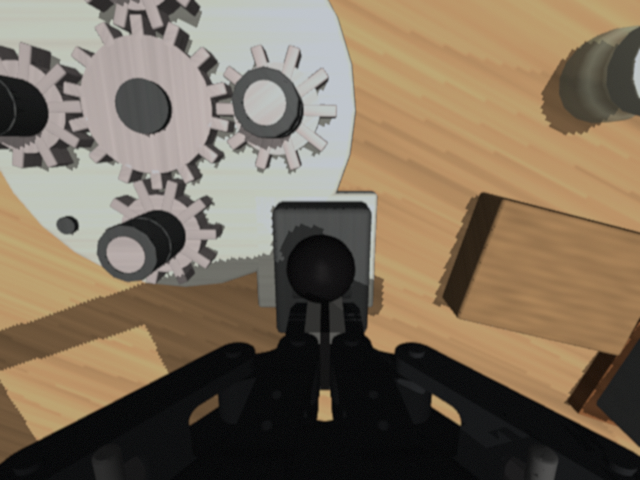

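```bash
python3 - <<'E'
from h import *
p,d,i=load("w28")
c=np.array([.5316,-.2798]);a=.446;R=np.array([[np.cos(a),-np.sin(a)],[np.sin(a),np.cos(a)]])
for z in (.082,.088): print(R.T@(ray(i,320,268,z)[:2]-c))
q=pts(d,i,np.array([320]),np.array([268]));print(q,R.T@(q[0,:2]-c))
E
python3 -m creep '[[0.004,0,0,0,0,0,0],[0,0,0,0,0,0,0]]';python3 -m creep '[[0.003,0,0,0,0,0,0],[0,0,0,0,0,0,0]]'
```

```text
[-0.06188914 -0.08142217]
[-0.05972067 -0.08147621]
[[ 0.51584511 -0.37773341  0.09702672]] [-0.05645832 -0.0815575 ]
t: 54.9
tcp_pos: [0.4938, -0.3893, 0.0718]
eef_rot: [[0.902, 0.432, 0.002], [0.432, -0.902, -0.001], [0.002, 0.002, -1.0]]
force: [-0.1, -0.4, -1.1]
grip_width: 0.0001
t: 55.1
tcp_pos: [0.4956, -0.3884, 0.0717]
eef_rot: [[0.902, 0.433, 0.0], [0.433, -0.902, -0.002], [-0.0, 0.001, -1.0]]
force: [-5.0, -2.1, -0.6]
grip_width: -0.0004
```

```bash
python3 -m creep '[[-0.02,0,0,0,0,0,0],[0,0,-0.045,0,0,0,0],[0,0,-0.045,0,0,0,0],[0,0,-0.045,0,0,0.125,0],[0,0,0,0,0,0.125,0],[0,0,0,0,0,0.123,0],[0,0,0,0,0,0,0]]';python3 look.py w29; python3 to.py .338 .253 .2 4.2
```

```text
t: 55.8
tcp_pos: [0.4785, -0.3965, 0.2076]
eef_rot: [[0.997, 0.073, 0.003], [0.073, -0.997, -0.002], [0.003, 0.002, -1.0]]
force: [-0.8, 0.0, -0.4]
grip_width: 0.0002
55.85 [ 0.4783 -0.3963  0.207 ] [[0.997, 0.077, 0.003], [0.077, -0.997, -0.001], [0.003, 0.001, -1.0]] [-0.2  0.5  0.1] -0.0001 [-8.720e-01  4.000e-01  1.393e+00  1.000e-03  1.346e+00  6.210e-01]
rotvec [ 0.001 -0.003  0.004] n8.5 0.0
shift cur axes [-0.09   -0.6582  0.0059]  target axes [-0.0924 -0.6579  0.007 ] dist 0.664
tcp [ 0.4783 -0.3963  0.207 ] f [-0.2  0.5  0.1] j [-0.87  0.4   1.39  0.    1.35  0.62] w -0.0001 t 55.85
```

View pics/w29.png

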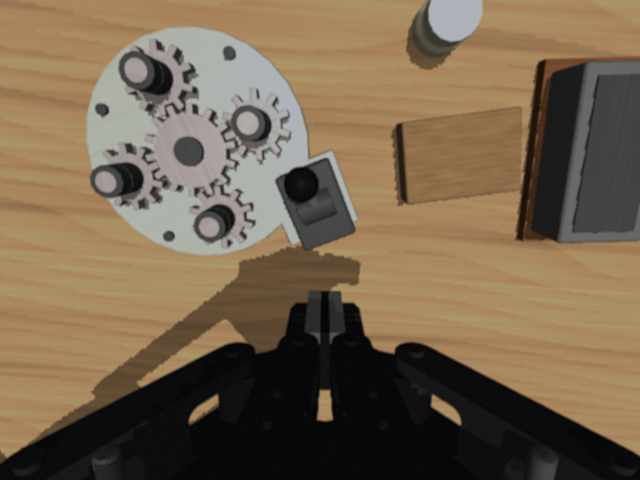

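```bash
python3 -m creep '[[-0.006,-0.0439,0,0,0,0,0],[-0.006,-0.0439,0,0,0,0,0],[-0.006,-0.0439,0,0,0,0,0],[-0.006,-0.0439,0,0,0,0,0],[-0.006,-0.0439,0,0,0,0,0],[-0.006,-0.0439,0,0,0,0,0],[-0.006,-0.0439,0,0,0,0,0],[-0.006,-0.0439,0,0,0,0,0],[-0.006,-0.0439,0,0,0,0,0],[-0.006,-0.0439,0,0,0,0,0],[-0.006,-0.0439,0,0,0,0,0],[-0.006,-0.0439,0,0,0,0,0]]'; python3 -m creep '[[-0.006,-0.0439,0,0,0,0,0],[-0.006,-0.0439,0,0,0,0,0],[-0.006,-0.0439,0,0,0,0,0],[0,0,0,0,0,0,0],[0,0,0,0,0,0,0]]';  python3 look.py w30; python3 to.py .338 .253 .1 4.2
```

```text
t: 57.05
tcp_pos: [0.3664, 0.1252, 0.2061]
eef_rot: [[0.997, 0.077, 0.003], [0.077, -0.997, -0.001], [0.003, 0.001, -1.0]]
force: [1.6, 0.1, -0.3]
grip_width: -0.0002
t: 57.55
tcp_pos: [0.3387, 0.2542, 0.2055]
eef_rot: [[0.997, 0.08, 0.001], [0.08, -0.997, -0.002], [0.001, 0.002, -1.0]]
force: [0.6, 0.0, 0.9]
grip_width: 0.0002
57.6 [0.3392 0.2533 0.2055] [[0.997, 0.078, 0.002], [0.078, -0.997, -0.002], [0.001, 0.002, -1.0]] [ 0.7 -0.5  0.1] 0.0004 [ 0.379  0.048  1.855 -0.002  1.238  1.872]
rotvec [ 0.002 -0.001  0.004] n8.5 0.0
shift cur axes [-0.0013  0.      0.1055]  target axes [-0.0012  0.0002  0.1055] dist 0.106
tcp [0.3392 0.2533 0.2055] f [ 0.7 -0.5  0.1] j [ 0.38  0.05  1.86 -0.    1.24  1.87] w 0.0004 t 57.6
```

View pics/w30.png

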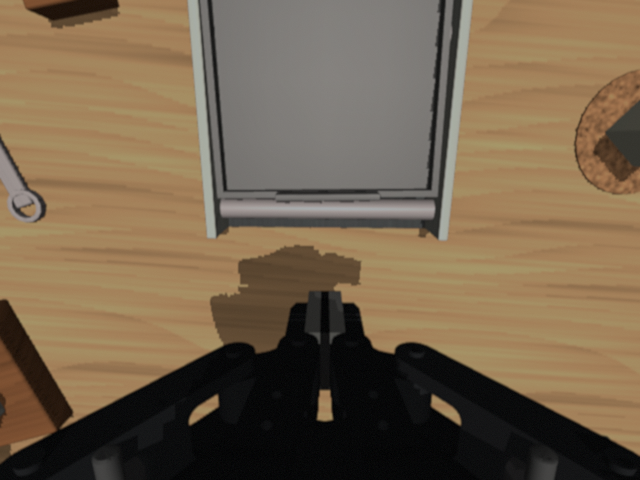

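```bash
python3 - <<'E'
from h import *
p,d,i=load("w30")
for u,v,z in [(276,195,.073),(380,195,.073),(207,180,.05),(192,10,.05),(455,180,.05),(470,10,.05)]: print(ray(i,u,v,z).round(4))
E
python3 -m creep '[[0,0,0.04,0,0,0,0],[0,0,0.04,0,0,0,0],[0,0,0.04,0,0,0,0],[0,0,0.032,0,0,0,0],[0,0,0,0,0,0,0],[0,0,0,0,0,0,0]]'; python3 to.py .338 .253 .053 4.2;python3 look.py w31
```

```text
[0.3667 0.2909 0.073 ]
[0.3728 0.2128 0.073 ]
[0.3708 0.3496 0.05  ]
[0.4908 0.359  0.05  ]
[0.3864 0.15   0.05  ]
[0.5066 0.1607 0.05  ]
t: 58.2
tcp_pos: [0.3403, 0.2522, 0.0541]
eef_rot: [[0.997, 0.073, 0.001], [0.073, -0.997, -0.002], [0.001, 0.002, -1.0]]
force: [0.8, 0.2, 0.9]
grip_width: -0.0001
rotvec [ 0.002 -0.001 -0.001] n8.5 0.0
shift cur axes [-0.0023 -0.001   0.0011]  target axes [-0.0023 -0.001   0.0011] dist 0.003
tcp [0.3403 0.2522 0.0541] f [0.8 0.2 0.9] j [ 0.37  0.25  2.05 -0.    0.83  1.87] w -0.0001 t 58.2
58.25 [0.3412 0.2528 0.055 ] [[0.997, 0.073, 0.004], [0.073, -0.997, -0.001], [0.004, 0.001, -1.0]] [-0.   0.1  1.1] -0.0002 [ 0.375  0.252  2.053 -0.003  0.834  1.875]
```

View pics/w31.png

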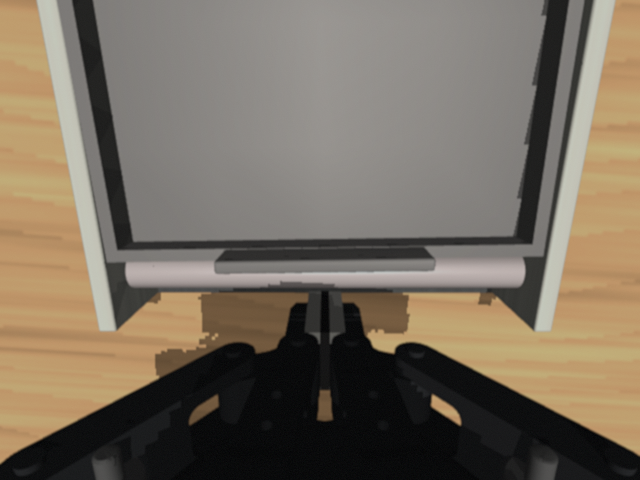

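```bash
python3 -m creep '[[0.008,0,0,0,0,0,0],[0.008,0,0,0,0,0,0],[0.008,0,0,0,0,0,0],[0.01,0,0,0,0,0,0],[0.012,0,0,0,0,0,0],[0.014,0,0,0,0,0,0],[0.014,-0.0002,0,0,0,0,0],[0.014,-0.0002,0,0,0,0,0],[0.014,-0.0002,0,0,0,0,0],[0.014,-0.0002,0,0,0,0,0],[0.014,-0.0002,0,0,0,0,0],[0.014,-0.0002,0,0,0,0,0]]'; python3 look.py w32
```

```text
t: 59.45
tcp_pos: [0.4846, 0.2649, 0.0538]
eef_rot: [[0.997, 0.074, 0.002], [0.074, -0.997, -0.002], [0.002, 0.002, -1.0]]
force: [-2.6, -1.3, 0.5]
grip_width: -0.0003
59.5 [0.4877 0.2653 0.0542] [[0.997, 0.074, 0.006], [0.074, -0.997, -0.001], [0.006, 0.001, -1.0]] [2.6 0.5 0.1] 0.0002 [ 0.299  0.445  1.744 -0.003  0.948  1.797]
```

View pics/w32.png

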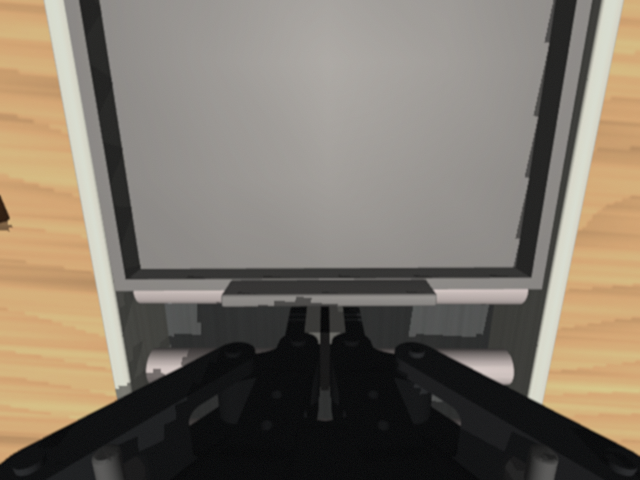

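```bash
python3 -m creep '[[0.01,-0.0002,0,0,0,0,0],[0.012,-0.0002,0,0,0,0,0],[0.012,-0.0002,0,0,0,0,0],[0.012,-0.0002,0,0,0,0,0],[0.012,-0.0002,0,0,0,0,0],[0.01,-0.0002,0,0,0,0,0],[0.008,0,0,0,0,0,0],[0.006,0,0,0,0,0,0]]'; python3 look.py w33; python3 look.py s33 side; python3 - <<'E'
from h import *
p,_,_=load("s33"); crop(p,140,110,360,260,3.5,"s33c.png")
E
```

```text
t: 60.3
tcp_pos: [0.5659, 0.2725, 0.0543]
eef_rot: [[0.997, 0.074, 0.002], [0.074, -0.997, -0.001], [0.002, 0.001, -1.0]]
force: [-1.2, 0.1, -1.2]
grip_width: 0.0001
60.35 [0.5669 0.2725 0.0545] [[0.997, 0.074, 0.004], [0.074, -0.997, -0.001], [0.004, 0.001, -1.0]] [ 2.1 -0.3  1. ] 0.0003 [ 0.272  0.554  1.547 -0.002  1.037  1.77 ]
60.4 [0.5663 0.2726 0.0546] [[0.997, 0.074, 0.004], [0.074, -0.997, -0.001], [0.004, 0.001, -1.0]] [-0.4  0.4  0.1] -0.0001 [ 0.272  0.553  1.549 -0.002  1.036  1.77 ]
```

View pics/w33.png

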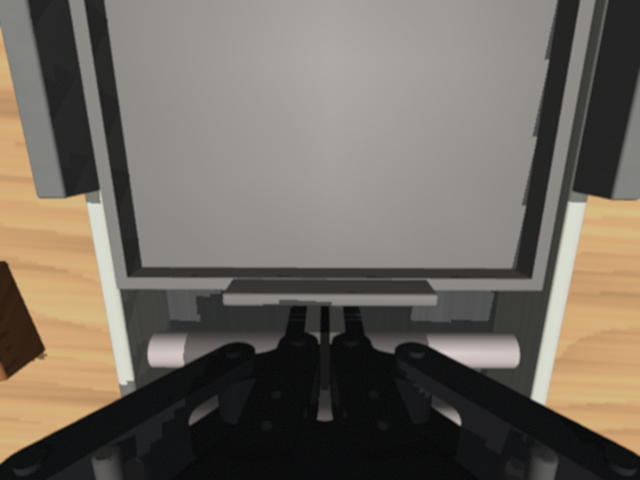

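View pics/s33c.png

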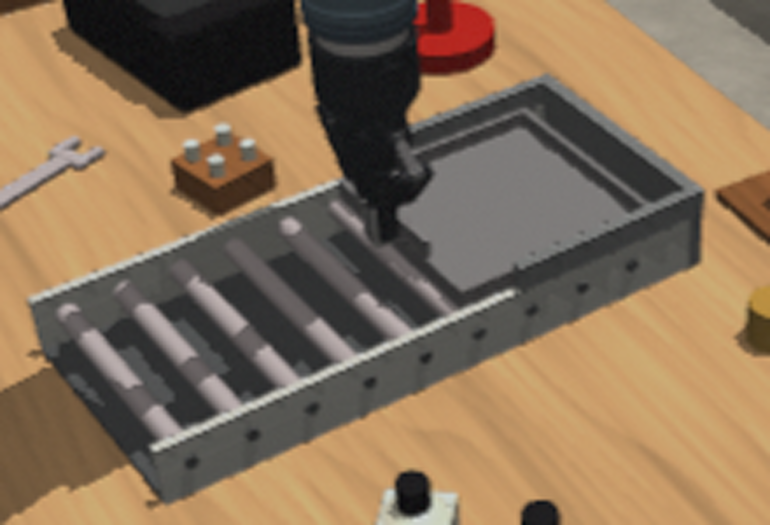

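```bash
python3 -m creep '[[0.008,0,0,0,0,0,0],[0.008,0,0,0,0,0,0],[0.006,0,0,0,0,0,0],[0,0,0,0,0,0,0]]'; python3 -m creep '[[0.004,0,0,0,0,0,0],[0.003,0,0,0,0,0,0],[0,0,0,0,0,0,0]]'; python3 -m creep '[[0.003,0,0,0,0,0,0],[0.003,0,0,0,0,0,0],[0,0,0,0,0,0,0]]'
```

```text
t: 60.8
tcp_pos: [0.5876, 0.2739, 0.0542]
eef_rot: [[0.997, 0.074, 0.002], [0.074, -0.997, -0.001], [0.002, 0.001, -1.0]]
force: [-0.8, -0.5, -0.2]
grip_width: -0.0002
t: 61.1
tcp_pos: [0.5876, 0.274, 0.0541]
eef_rot: [[0.997, 0.075, -0.011], [0.075, -0.997, -0.004], [-0.011, 0.003, -1.0]]
force: [-19.3, -3.3, 13.0]
grip_width: -0.0
t: 61.4
tcp_pos: [0.5876, 0.274, 0.054]
eef_rot: [[0.997, 0.076, -0.022], [0.076, -0.997, -0.006], [-0.023, 0.004, -1.0]]
force: [-35.7, -5.6, 24.3]
grip_width: 0.0002
```

```bash
python3 -m creep '[[-0.012,0,0,0,0,0,0],[-0.02,0,0,0,0,0,0],[-0.03,0,0,0,0,0,0],[-0.02,0,-0.04,0,0,0,0],[0,0,-0.045,0,0,0,0],[0,0,-0.045,0,0,0,0],[0,0,0,0,0,0,0],[0,0,0,0,0,0,0]]'; python3 look.py w34; python3 look.py s34 side; python3 look.py c34 scene; python3 - <<'E'
from h import *
p,_,_=load("s34"); crop(p,140,110,480,400,2.2,"s34c.png")
E
```

```text
t: 62.2
tcp_pos: [0.5191, 0.2695, 0.1862]
eef_rot: [[0.997, 0.074, 0.007], [0.074, -0.997, 0.0], [0.007, 0.0, -1.0]]
force: [0.1, -0.9, -0.8]
grip_width: -0.0
62.25 [0.5181 0.2691 0.1844] [[0.997, 0.074, 0.003], [0.074, -0.997, -0.001], [0.003, 0.001, -1.0]] [-0.3  0.1  0.3] 0.0001 [ 0.289  0.351  1.523 -0.002  1.264  1.786]
62.3 [0.5174 0.2689 0.1833] [[0.997, 0.074, 0.001], [0.074, -0.997, -0.001], [0.001, 0.001, -1.0]] [ 0.1 -1.  -1.8] -0.0004 [ 0.289  0.352  1.525 -0.002  1.264  1.786]
62.35 [0.5171 0.2688 0.1828] [[0.997, 0.074, -0.0], [0.074, -0.997, -0.002], [-0.0, 0.002, -1.0]] [-0.6  0.9  0.8] 0.0 [ 0.289  0.353  1.525 -0.002  1.264  1.786]
```

View pics/s34c.png

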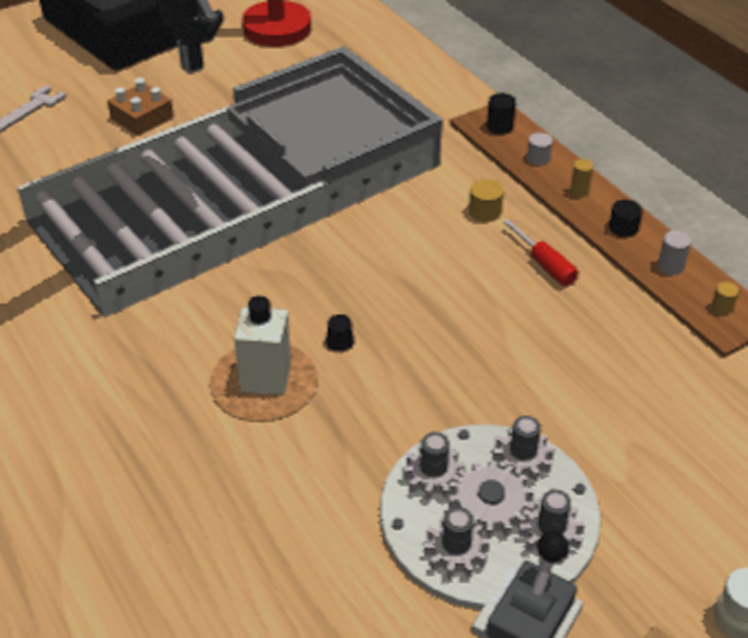

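View pics/c34.png

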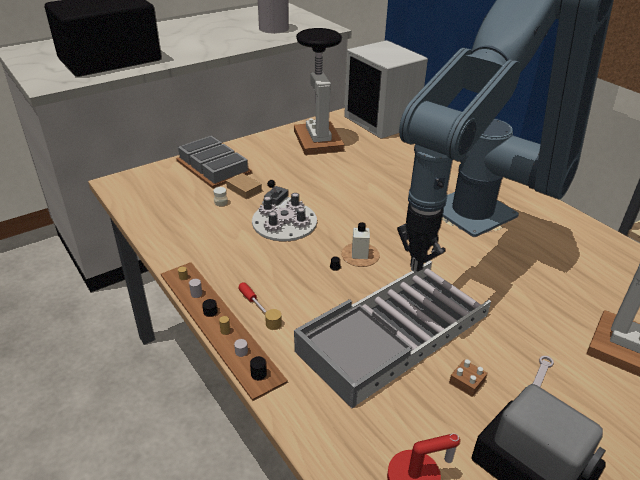

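View pics/w34.png

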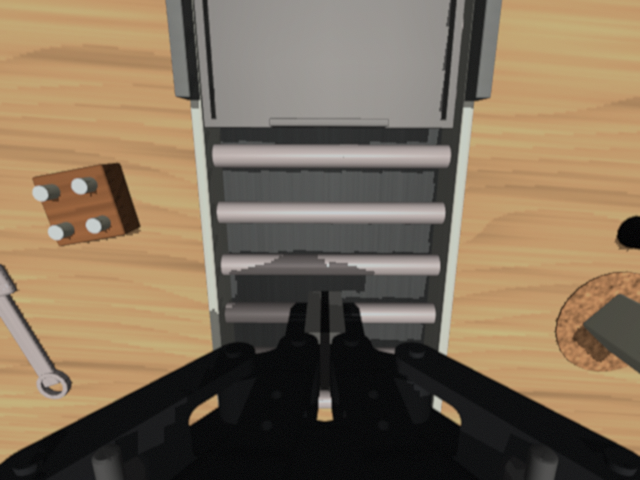

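```bash
python3 - <<'E'
from h import *
p,d,i=load("w34"); print("tab",ray(i,328,122,.073).round(4))
for n in("s34","c34"):
    p,d,i=load(n); P=allpts(d,i).reshape(-1,3);ok=(d.reshape(-1)>0)
    yaw=.082;ex=np.array([np.cos(yaw),np.sin(yaw)]);ey=np.array([-ex[1],ex[0]])
    L=P[:,:2]@ex;M=(P[:,:2]-[.6,.275])@ey
    m=ok&(abs(M)<.07)
    st=m&(P[:,2]>.066)&(P[:,2]<.08)&(L>.75)&(L<.88); tr=m&(P[:,2]>.051)&(P[:,2]<.062)&(L>.6)&(L<.9)
    print(n,"stop top L",np.percentile(L[st],[2,50,98]).round(4),"wall-height L hist"); h=np.histogram(L[tr],bins=np.arange(.6,.86,.01)); print([(round(b,2),c) for b,c in zip(h[1],h[0]) if c])
    b=ok&(abs(P[:,0]-.44)<.05)&(abs(P[:,1]+.02)<.05)
    for lo,hi in((.02,.04),(.06,.082),(.09,.12)):
        q=P[b&(P[:,2]>lo)&(P[:,2]<hi)]; print("  bottle",lo,q.mean(0).round(4),q.min(0).round(3),q.max(0).round(3))
E
```

```text
tab [0.6   0.272 0.073]
s34 stop top L [0.794  0.8008 0.8097] wall-height L hist
[(np.float64(0.61), np.int64(14)), (np.float64(0.62), np.int64(80)), (np.float64(0.78), np.int64(5)), (np.float64(0.79), np.int64(135)), (np.float64(0.8), np.int64(5))]
  bottle 0.02 [ 0.432  -0.0401  0.0301] [ 0.41  -0.055  0.02 ] [ 0.471 -0.022  0.04 ]
  bottle 0.06 [ 0.4348 -0.0346  0.0743] [ 0.409 -0.054  0.06 ] [0.471 0.008 0.082]
  bottle 0.09 [ 0.4386 -0.0263  0.1025] [ 0.429 -0.034  0.09 ] [ 0.45  -0.012  0.111]
c34 stop top L [0.7944 0.8022 0.808 ] wall-height L hist
[(np.float64(0.61), np.int64(19)), (np.float64(0.62), np.int64(140)), (np.float64(0.68), np.int64(1)), (np.float64(0.8), np.int64(151))]
  bottle 0.02 [ 0.4511 -0.0046  0.0306] [ 0.431 -0.046  0.02 ] [0.47  0.014 0.039]
  bottle 0.06 [ 0.448  -0.0062  0.0731] [ 0.408 -0.05   0.06 ] [0.471 0.013 0.082]
  bottle 0.09 [ 0.4408 -0.0159  0.1028] [ 0.425 -0.032  0.09 ] [ 0.452 -0.004  0.112]
```

```bash
python3 -c "
from workcell import *
print(get_obs()['force'],get_obs()['t']); print(close_job())"
```

```text
[-0.61779817  0.86562595  0.77373391] 62.35
the job is handed in; nothing more can be done
None
```

I did all four steps in order and handed the job in at t = 62.35 s. My last checks found every step met; `close_job()` gives no verdict.

- **Bottle:** it stands upright on the cork mat. The side and scene cameras put the cap within about 6 mm of the mat's centre. My first grasp ran into the last joint's limit, so I laid the bottle down on the mat, turned the gripper half round and picked it up again.
- **Gears:** all four are on their own studs and in mesh. Each went down at the tooth angle I measured, so no rocking was needed. Hub tops read 65.2–65.5 mm above the bench, against 66 mm for fully down. The last gear had been knocked into a corner of the tray; I measured it again before picking it up.
- **Lock lever:** I pushed it over until it met about 5 N at its stop, and later pictures show it leaning to the head's +x side.
- **Tray:** I pushed it until it stopped dead with about 36 N on the fingers, then backed off. Measured from its rear wall, the front comes to within a few millimetres of the end stop.
- **Other things:** the bystanders looked unmoved in the last pictures, though I did not measure them. The robot was clear of everything at the end.

The scene and side cameras disagreed with each other by 5–10 mm in y, so I placed the gears by the wrist camera and the force reading instead.

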